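# Gauge a kit of heat sinks and a shield housing in the bench caliper

### The arm

A 7-joint arm with a two-finger parallel gripper is mounted at the origin on the work surface. World frame = base frame: x ahead of the robot, y to its left, z up, the work surface at z = 0. Lengths are in mm, angles in degrees, forces in N, time in s.
With the tool pointing down it reaches from about 425 to 825 mm from the base axis. Payload 3.6 kg.
Tool frame: the origin (TCP) lies at the very end of the fingers, on their centre line; the grasp point (between the pads) lies 19 mm behind it; z points along the fingers, y is the line along which they close (so a half turn about z gives the same grasp; the last joint's range is limited). The gripper opens to 85 mm and grips with 20 to 120 N. Pads are 22 mm wide; open, the fingers measure 114 mm over their backs; the gripper's body (76 mm by 85 mm) begins 54 mm behind the grasp point. The pads swing forward as they close: fully open they stand 13 mm farther back than shut.
Start: joints at [64.773, 35.231, -0.722, 81.555, 0.464, 63.22, -2.315], TCP at [261.367, -595.105, 231.297] pointing down, gripper open.
Joint ranges: [-178.69, 178.69], [-17.37, 117.87], [-77.05, 75.6], [15.02, 138.74], [-78.02, 258.01], [0.78, 113.62], [-162.83, 162.83]. Speed limits (degrees/s): [159.86, 159.86, 180, 180, 180, 180, 180].

### API

Orientations are given as a 3x3 rotation matrix whose columns are the frame's x, y, z axes.
In Python, from workcell import robot gives the robot as it stands.
- The arm moves only by the tool apply_moves, never from a script. Its argument "targets" is a list of rows, each an object of numbers: "dx", "dy", "dz": the shift along the tool's x, y, z as a fraction of full scale; "ax", "ay", "az": the turn, a rotation vector about the tool's x, y, z as a fraction of full scale; "fingers": the closure, from -1 (fully open) to 1 (shut). In form: [{"dx": .., "dy": .., "dz": .., "ax": .., "ay": .., "az": .., "fingers": ..}, ...]. A call has 1 to 8 rows; each row shifts and turns the commanded pose from where the row before left it, along the tool's axes as they then stand; what a row does not reach is not made up. Full scale, the value 1, is 0.4 m for a shift and 180 degrees for a turn. A row lasts 1/8 s, in which the tool goes at most 62.5 mm and 10.7 degrees, less where a joint would pass 70% of its speed; a pose out of reach is approached as far as the arm can. A call with a number of a shift or a turn outside -1 to 1 is refused whole. A call with a gripper value outside its range is refused whole. The fingers move at their own pace and stop on an object; "force" is the grip in N (left out, the last holds). Time passes only in rows, so rows that do not move let the fingers close. It gives the time, the measured TCP pose, the force, the opening and the grip force at its end, in the units of the state.
- robot.sense(): the state, without advancing time (a new reading comes with each control period).
- robot.capture(name): name is "scene" or "top" or "wrist"; returns a dict with "image" (420x560x3 uint8, blue, green, red), "camera_matrix" (3x3 intrinsics, pixels), "extrinsics" (4x4, takes a point from camera to world coordinates). Camera axes: x right, y up, looking along -z (the intrinsics and any distortion apply to the point x, -y, -z); pixel columns grow to the right and rows downward; lengths in mm; the calibration is good to about 2 mm. A picture is of the moment at which its call begins. There is no depth.
- robot.sign_off(): hands the job in; it is judged then, once.
Trained networks look in a picture, given as the dict that the camera call returned (one of the last four; its "shot" number tells which), for a name from the list of things; names that differ only in an ending like _2 or _b are one class to them, and where a whole thing is asked for, a point or a joint stands for the part that bears it (a point fixed in the world has none). Each returns a list of dicts, best first, with "confidence" (0 to 1); they miss things now and then, are a little off and sometimes report something else, mostly with a low value. They report only what shows in the picture. A call takes as long as a camera call. They do not tell look-alikes from the thing itself.
- robot.masks_of(picture, query): "mask" (420x560 bool, what is visible of it) and "extent" ([centre column, centre row, width, height] in pixels, round what is visible of it).
The state is a dict: "time_s": time; "joint_positions": joint angles; "dq": joint speeds; "tau": joint torques, N m; "position": TCP position; "orientation": TCP orientation; "wrist_force": force on the tool from outside, world axes, zero at the start; "ft_torque": the same for the moment, N m; "width": finger opening in mm; "grasp_force": force on a finger pad.
Only numpy, scipy, OpenCV 4.12 (cv2) and the standard library are available. Lean on these libraries where they do the work, as an engineer would, in place of code of your own. Each camera call takes 0.05 s, during which the arm holds its last target. There are 200 camera calls.

### The job

Check the parts of this kit in the bench caliper, first the heat sinks present from longest to shortest and then the shield housing: lay each part lengthwise between the jaws, slide the carriage shut until both jaws press on its ends and the sprung jaw has been pushed back about halfway (on the housing never onto its stop), then open up and lay the part flat, right way up, in the black tray. While the housing is still clamped, take the spring probe from its stand and run its tip slowly (a few centimetres a second) and lightly (spring partly pressed, never to its stop) along the floor of the gasket groove from the connector end to the far end, and put the probe back upright in its stand before unloading. Leave the other things on the bench where they are.

Things in the scene. Friction and masses are not known exactly. Their poses are not given: they have to be found in the camera images.
- gauge: bench caliper fixed to the table: dark steel bed 140 x 278 x 10 mm (x, y, z) with a graduated beam 22 mm high along its far side (x 82 to 98 mm). y is the measuring axis. Origin on the table, midway across the bed; bed from y -120 to +158 mm, its top at z 10 mm; fixed jaw at the -y end, sliding carriage with sprung jaw at the +y end
- fixed_jaw: the caliper's fixed steel jaw at the -y end of the bed, 70 mm wide, from bed to z 50 mm; its origin and axes coincide with the gauge's; its measuring face is at gauge y = -90 mm, facing +y
- carriage (a joint): position of the sliding carriage in m: 0 fully open, growing to 0.105 as it closes toward the fixed jaw (gauge -y). With the spring jaw unpressed the gap between jaw faces is 170 mm minus this value. It slides stiffly (about 8 N) and stays where it is left, also against the spring
- carriage_grip (a point): grip point in the middle of the black grip on the carriage: an upright block 30 mm (gauge x) x 20 mm (gauge y), from z 42 to 88 mm, this point at z 70 mm, 51 mm behind the face of the unpressed sprung jaw (toward gauge +y). The carriage block under it is 90 mm (gauge x) x 46 mm (gauge y) with its top at z 42 mm
- anvil (a joint): how far the sprung jaw is pushed back into the carriage in m: 0 free, 0.014 hard on its stop; spring 400 N/m, so 0.008 means about 3 N on the part. Parts on the bed take up to about 2 N to push along
- anvil_pad: the sprung jaw plate on the front of the carriage, 70 x 12 x 40 mm, from bed to z 50 mm. Its origin is not on the plate: the face that touches the part is at +80 mm along its own y axis, and its axes are parallel to the gauge's
- sink_long: extruded aluminium heat sink, a flat base with six upright fins along its length, 130 x 50 x 30 mm, about 200 g; origin at the centre of its underside, x along its length (the measured length), z up. May be absent
- sink_mid: extruded aluminium heat sink, a flat base with six upright fins along its length, 105 x 50 x 30 mm, about 160 g; origin at the centre of its underside, x along its length (the measured length), z up. May be absent
- sink_short: extruded aluminium heat sink, a flat base with six upright fins along its length, 80 x 50 x 30 mm, about 120 g; origin at the centre of its underside, x along its length (the measured length), z up. May be absent
- housing: milled aluminium shield housing, 110 x 56 x 32 mm, about 220 g; one brass connector (9 mm thick, 12 mm tall) stands on its top at (x -38, y +14) mm; a gasket groove 9 mm wide, 4 mm deep, with black rubber floor, runs its whole length at y = -8 mm. Origin at the centre of its underside, x along its length (the measured length) away from the connector end, z up. Always present
- groove0 (a point): point on the groove floor of the housing, 28 mm above its underside, at x -42 mm (connector end, where tracing starts)
- groove1 (a point): point on the groove floor of the housing, 28 mm above its underside, at x -14 mm (second point)
- groove2 (a point): point on the groove floor of the housing, 28 mm above its underside, at x 14 mm (third point)
- groove3 (a point): point on the groove floor of the housing, 28 mm above its underside, at x 42 mm (far end, where tracing finishes)
- probe: spring probe (stylus) upright in its stand, 130 g: black handle 22 x 22 mm square, faces along its x and y, 6 to 50 mm above the origin; collar of 44 mm diameter under it, cap of 30 mm diameter on top (50 to 58 mm); below the collar a shank 14 mm thick, 30 mm long, then a 5 mm brass tip ending 50 mm below the origin. Origin: centre of the collar's underside, z up
- tip (a joint): how far the probe's sprung tip is pushed into the shank in m: 0 free, 0.012 at its stop; spring 150 N/m (0.75 N at 0.005)
- tip_point (a point): end of the probe's tip
- stand: grey probe stand fixed to the table, 64 x 64 x 52 mm, with an upright 30 x 30 mm square hole right through; the probe's collar rests on its top with the shank hanging freely in the hole. Origin at the centre of its underside
- tray: black kit tray fixed to the table, 280 (x) x 190 (y) x 22 mm outside, walls and floor 5 mm; origin at the centre of its underside, inner floor at z 5 mm. Holds all the parts side by side, lengthwise along its y
- board: green circuit board 100 x 80 mm with brass connectors, 10 to 22 mm high; lies loose on the table, not part of the job, to be left where it is; origin at its underside
- spool: solder spool, 54 mm diameter, 40 mm tall; lies loose on the table, not part of the job, to be left where it is; origin at its underside
- flux: small bottle, 44 mm diameter, 100 mm tall; lies loose on the table, not part of the job, to be left where it is; origin at its underside
- driver: screwdriver, 160 mm long; lies loose on the table, not part of the job, to be left where it is; origin at its underside
- tweezers: steel tweezers, 120 mm long, 8 mm high; lies loose on the table, not part of the job, to be left where it is; origin at its underside
Things that resemble listed ones, but are neither listed nor needed, are in the scene too. What is shaped like the housing but orange is not meant.

How it is judged:
By the outcome, as a careful person would: the job done as asked, in the order asked, and still so for the second after the job is handed in, with the robot touching nothing.
Of sink_long, sink_mid, sink_short only 1 to 2 are there at a start; the rules pass over those that are not, and their reading is None.
At some moment in a run one of sink_long, sink_mid, sink_short may be knocked a few centimetres aside while the robot is not near it.
It also fails if it takes over 210 s, if anything falls off the work surface, if the arm or the gripper's body presses on something with over 40 N, if the wrist force passes 120 N, or if a joint passes its speed limit or range.

## Working session

There is one attempt and no reset: what is moved stays moved. The work goes in short steps, Python scripts to look and compute and a tool call to move; the robot and the scene stay as the last step left them, time stands still between calls to the robot, and variables do not carry over. Pictures are saved under pics/ and viewed, at most 14 in all, crops included, and the job is handed in when it is done.

Besides the shell and the picture viewer there is one more tool, called after "Emit:" as name(argument=value, ...) on one line, values as JSON. apply_moves: Moves the arm, as the interface text tells. Its arguments: {"type":"object","properties":{"targets":{"type":"array"},"force":{"type":"number"}},"required":["targets"]}

```bash
ls; mkdir -p pics; python3 - <<'E'
from workcell import robot
import cv2,numpy as np
s=robot.sense();print({k:np.round(v,3).tolist() for k,v in s.items()})
for n in("scene","top"):
    p=robot.capture(n);cv2.imwrite(f"pics/{n}0.png",p["image"]);print(n,np.round(p["camera_matrix"],1).tolist(),np.round(p["extrinsics"],3).tolist(),[k for k in p])
E
```

```text
pics
{'time_s': 0.0, 'joint_positions': [64.775, 35.288, -0.722, 81.643, 0.463, 63.223, -2.314], 'dq': [0.048, 0.009, -0.04, -0.007, 0.03, 0.131, 0.086], 'tau': [-0.001, -46.922, 0.259, -17.104, 0.01, 0.01, 0.0], 'position': [261.018, -594.423, 230.146], 'orientation': [[0.916, 0.402, -0.001], [0.402, -0.916, 0.002], [-0.0, -0.003, -1.0]], 'wrist_force': [0.876, -0.196, -0.006], 'ft_torque': [-0.031, -0.022, -0.01], 'grasp_force': 0.0, 'width': 85.269}
scene [[434.7, 0.0, 281.8], [0.0, 434.7, 213.7], [0.0, 0.0, 1.0]] [[0.074, -0.85, 0.522, 1137.039], [0.997, 0.056, -0.05, -7.795], [0.014, 0.524, 0.852, 1108.905], [0.0, 0.0, 0.0, 1.0]] ['image', 'camera_matrix', 'extrinsics', 'shot']
top [[490.1, 0.0, 276.3], [0.0, 490.1, 208.4], [0.0, 0.0, 1.0]] [[-0.037, 0.976, -0.215, 239.527], [-0.999, -0.037, 0.007, 55.506], [-0.001, 0.215, 0.977, 1342.934], [0.0, 0.0, 0.0, 1.0]] ['image', 'camera_matrix', 'extrinsics', 'shot']
```

View pics/scene0.png

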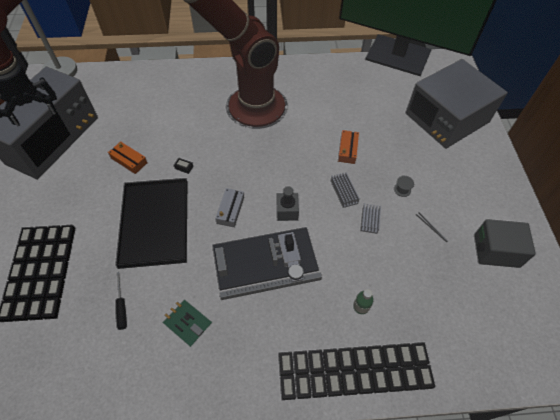

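View pics/top0.png

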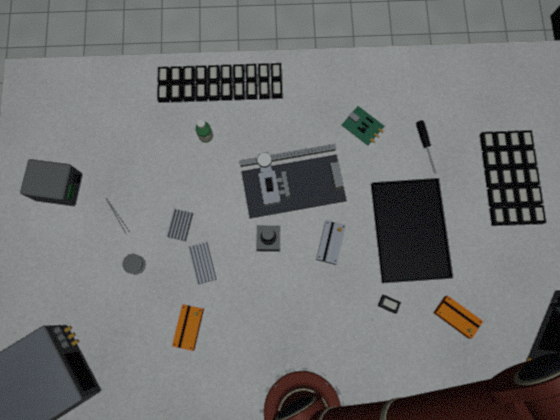

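```bash
cat > h.py <<'E'
from workcell import robot
import cv2,numpy as np
from scipy.optimize import minimize
def proj(p,P):
    E=p["extrinsics"];q=(np.atleast_2d(P)-E[:3,3])@E[:3,:3]
    q=q*[1,-1,-1];u=q@p["camera_matrix"].T
    return u[:,:2]/u[:,2:]
def ray(p,uv,z):
    "point at height z seen at pixel uv"
    E=p["extrinsics"];d=np.linalg.inv(p["camera_matrix"])@[uv[0],uv[1],1];d=E[:3,:3]@(d*[1,-1,-1])
    return E[:3,3]+d*(z-E[2,3])/d[2]
def tri(ps,uvs):
    "least-squares meeting point of the rays"
    A=np.zeros((3,3));b=np.zeros(3)
    for p,uv in zip(ps,uvs):
        o=p["extrinsics"][:3,3];d=ray(p,uv,0)-o;d/=np.linalg.norm(d);M=np.eye(3)-np.outer(d,d);A+=M;b+=M@o
    return np.linalg.solve(A,b)
def box(x,y,yaw,b,z0=0):
    "corners; b=(x0,x1,y0,y1,z0,z1) local"
    c,s=np.cos(yaw),np.sin(yaw)
    return np.array([[x+c*u-s*v,y+s*u+c*v,w+z0] for u in b[:2] for v in b[2:4] for w in b[4:]])
def sil(p,P):
    im=np.zeros((420,560),np.uint8);uv=proj(p,P).astype(np.float32)
    cv2.fillConvexPoly(im,np.round(cv2.convexHull(uv)*16).astype(np.int32),255,cv2.LINE_AA,4);return im/255.
def fit(views,b,x0,free_z=False):
    "views: list of (picture,mask). x0=(x,y,yaw deg[,z])"
    def f(v):
        t=0
        for p,m in views:
            s=sil(p,box(v[0],v[1],np.radians(v[2]),b,v[3] if free_z else x0[3]));t+=1-np.minimum(s,m).sum()/np.maximum(s,m).sum()
        return t/len(views)
    n=4 if free_z else 3
    sx=np.vstack([x0[:n]]+[np.add(x0[:n],np.eye(n)[i]*[8,8,6,6][i]) for i in range(n)])
    r=minimize(f,x0[:n],method="Nelder-Mead",options=dict(initial_simplex=sx,xatol=.02,fatol=1e-5));return r.x,r.fun
def best(p,q,minc=.3):
    return [d for d in robot.masks_of(p,q) if d["confidence"]>minc]
def st():
    s=robot.sense();R=s["orientation"];print("t %.2f"%s["time_s"],"tcp",np.round(s["position"],1),"yawx %.2f"%np.degrees(np.arctan2(R[1,0],R[0,0])),"Rz",np.round(R[:,2],3),"F",np.round(s["wrist_force"],1),"w %.1f g %.1f"%(s["width"],s["grasp_force"]));return s
def to(xy,z=None,yaw=None,s=None):
    "shift in tool axes (fractions) to a world target"
    s=s or robot.sense();R=s["orientation"];d=np.array([xy[0],xy[1],s["position"][2] if z is None else z])-s["position"]
    f=R.T@d/400;print("d(frac)",np.round(f,4),"mm",np.round(d,1),end=" ")
    if yaw is not None:
        a=np.degrees(np.arctan2(R[1,0],R[0,0]));e=(yaw-a+90)%180-90;print("turn az(frac) %.4f (deg %.1f) alt %.1f"%(-e/180,-e,-(e-np.sign(e)*180)),end="")
    print()
E
python3 - <<'E'
from h import *
ps={n:robot.capture(n) for n in("scene","top")}
for q in "gauge fixed_jaw carriage_grip anvil_pad sink_long sink_mid sink_short housing probe stand tray flux spool board".split():
    for n,p in ps.items():
        print(q,n,[(round(d["confidence"],2),np.round(d["extent"]).astype(int).tolist(),int(d["mask"].sum()),np.round(ray(p,d["extent"][:2],20)[:2]).tolist()) for d in best(p,q,.25)])
E
```

```text
gauge scene [(0.95, [268, 263, 106, 70], 5350, [628.0, 5.0])]
gauge top [(0.91, [295, 182, 107, 71], 5165, [605.0, -10.0])]
fixed_jaw scene [(0.64, [221, 260, 13, 29], 225, [610.0, -123.0])]
fixed_jaw top [(0.7, [337, 177, 15, 28], 269, [616.0, -128.0])]
carriage_grip scene [(0.94, [288, 259, 35, 46], 953, [617.0, 61.0])]
carriage_grip top [(0.94, [271, 180, 36, 56], 1023, [614.0, 59.0])]
anvil_pad scene [(0.67, [272, 251, 7, 33], 145, [592.0, 21.0])]
anvil_pad top [(0.63, [285, 183, 10, 27], 125, [604.0, 19.0])]
sink_long scene []
sink_long top []
sink_mid scene [(0.84, [347, 189, 30, 39], 684, [396.0, 261.0])]
sink_mid top [(0.75, [203, 262, 29, 43], 780, [389.0, 248.0]), (0.59, [332, 242, 31, 47], 884, [432.0, -102.0])]
sink_short scene [(0.76, [371, 220, 19, 26], 465, [508.0, 315.0])]
sink_short top [(0.57, [180, 225, 21, 33], 626, [496.0, 313.0]), (0.55, [331, 241, 28, 45], 874, [435.0, -100.0])]
housing scene [(0.91, [350, 147, 22, 37], 566, [232.0, 295.0]), (0.63, [230, 208, 30, 40], 802, [441.0, -94.0]), (0.57, [125, 161, 40, 31], 726, [244.0, -423.0]), (0.26, [287, 257, 35, 
[... 515 characters left out ...]
0]), (0.59, [220, 265, 10, 28], 216, [623.0, -124.0])]
stand top [(0.61, [266, 240, 25, 23], 398, [445.0, 78.0])]
tray scene [(0.78, [154, 224, 72, 95], 5717, [482.0, -316.0]), (0.52, [230, 208, 29, 38], 757, [440.0, -96.0])]
tray top [(0.92, [412, 231, 83, 104], 7229, [455.0, -321.0])]
flux scene [(0.72, [364, 302, 21, 27], 370, [757.0, 251.0])]
flux top [(0.84, [202, 131, 18, 21], 298, [766.0, 251.0])]
spool scene [(0.9, [404, 187, 18, 24], 309, [400.0, 437.0])]
spool top [(0.83, [137, 265, 24, 23], 403, [388.0, 429.0])]
board scene [(0.73, [273, 250, 8, 27], 158, [588.0, 22.0]), (0.64, [189, 324, 51, 46], 1273, [783.0, -204.0])]
board top [(0.66, [364, 126, 43, 41], 967, [763.0, -215.0])]
```

```bash
python3 - <<'E'
from h import *
ps=[robot.capture(n) for n in("scene","top")]
def views(q,near):
    o=[]
    for p in ps:
        c=[d for d in best(p,q,.25) if np.hypot(*(ray(p,d["extent"][:2],15)[:2]-near))<45]
        if c:o.append((p,c[0]["mask"]))
    return o
def show(n,r): print(n,np.round(r[0],1),"err %.3f"%r[1])
for q,near,w,h,yaw in(("sink_mid",(392,255),50,30,15),("sink_short",(500,314),50,30,-10),("housing",(437,-100),56,32,-15)):
    v=views(q,near);print(q,len(v))
    for L in((80,105,130) if w==50 else (110,)):
        b=(-L/2,L/2,-w/2,w/2,0,h)
        show(L,min((fit(v,b,(*near,y,0)) for y in(yaw,-yaw)),key=lambda r:r[1]))
    show("freez",min((fit(v,b if w==56 else (-(105 if 'mid' in q else 80)/2,(105 if 'mid' in q else 80)/2,-25,25,0,30),(*near,y,0),True) for y in(yaw,-yaw)),key=lambda r:r[1]))
# note yaw here with length along local x => rotate 90
v=views("tray",(468,-318));show("tray",fit(v,(-140,140,-95,95,0,22),(460,-318,2,0)));show("tray z",fit(v,(-140,140,-95,95,0,22),(460,-318,2,0),True))
v=views("stand",(446,75));print(len(v));show("stand",fit(v,(-32,32,-32,32,0,52),(446,75,2,0)))
# gauge union silhouette: bed+ beam box only
v=views("gauge",(615,0));
for g in(5,10): show("gauge",fit(v,(-70,98,-120,158,0,16),(610,0,g,0)))
im=np.hstack([cv2.resize(ps[1]["image"][90:350,150:350],None,fx=2.3,fy=2.3,interpolation=cv2.INTER_CUBIC)])
cv2.imwrite("pics/crop1.png",cv2.convertScaleAbs(im,alpha=1.8))
E
```

```text
sink_mid 1
80 [393.6 253.2  15. ] err 0.225
105 [389.6 252.   14.9] err 0.132
130 [400. 255.  15.] err 0.287
freez [399.7 266.4  13.6 -98. ] err 0.055
sink_short 2
80 [497.7 314.3 -16.3] err 0.140
105 [504.2 312.5 -16.1] err 0.320
130 [502.8 312.8 -16.6] err 0.438
freez [498.2 316.2 -16.2  -9.6] err 0.131
housing 2
110 [433.4 -97.7 -16.5] err 0.100
freez [432.2 -98.3 -16.3  -5.2] err 0.095
tray [ 461.4 -320.1    2. ] err 0.032
tray z [ 460.2 -321.4    1.9   -4.8] err 0.029
2
stand [451.5  71.6  -3.5] err 0.445
gauge [602.5 -22.5   8.1] err 0.126
gauge [602.6 -21.9   8. ] err 0.126
```

View pics/crop1.png

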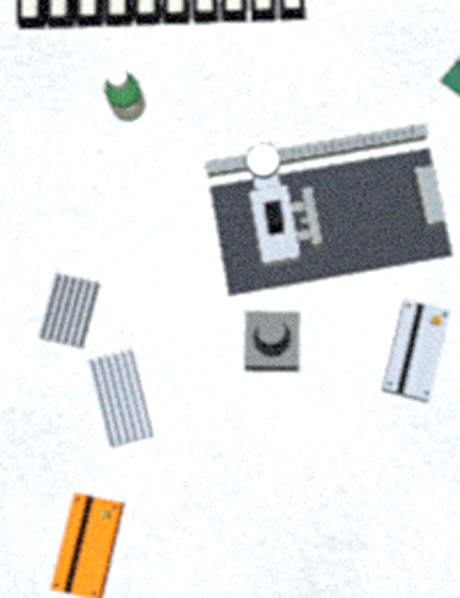

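```bash
cat >> h.py <<'E'
def plan(wps,fingers=None):
    "wps: (x,y,z,yaw,nrows); prints rows in tool axes, tool taken as pointing down"
    s=robot.sense();R=s["orientation"];P=s["position"].copy() if hasattr(s["position"],"copy") else np.array(s["position"]);P=np.array(P,float)
    a=np.degrees(np.arctan2(R[1,0],R[0,0]));k=0
    for x,y,z,w,n in wps:
        w=a if w is None else a+((w-a+180)%360-180);dp=(np.array([x,y,z])-P)/n;da=(w-a)/n
        print(f"-> {x:.1f} {y:.1f} {z:.1f} yaw {w:.1f}: x{n}",end=" ")
        rows=[]
        for i in range(n):
            c,sn=np.cos(np.radians(a)),np.sin(np.radians(a))
            r=[(c*dp[0]+sn*dp[1])/400,(sn*dp[0]-c*dp[1])/400,-dp[2]/400,-da/180];rows.append(np.round(r,4).tolist())
            a+=da
            P=P+dp
        if abs(da)<.02: print(rows[0])
        else: print(*rows,sep="\n   ")
E
python3 - <<'E'
from h import *
st();plan([(430,-230,300,98,8),(560,60,330,98,8)])
E
```

```text
t 2.30 tcp [ 261.4 -595.1  231.3] yawx 23.71 Rz [-0.  0. -1.] F [ 1.2 -0.3  0.3] w 85.7 g 0.0
-> 430.0 -230.0 300.0 yaw 98.0: x8 [0.0941, -0.0833, -0.0215, -0.0516]
   [0.1063, -0.067, -0.0215, -0.0516]
   [0.1158, -0.049, -0.0215, -0.0516]
   [0.1221, -0.0296, -0.0215, -0.0516]
   [0.1253, -0.0095, -0.0215, -0.0516]
   [0.1252, 0.0108, -0.0215, -0.0516]
   [0.1218, 0.0309, -0.0215, -0.0516]
   [0.1152, 0.0501, -0.0215, -0.0516]
-> 560.0 60.0 330.0 yaw 98.0: x8 [0.0841, 0.0528, -0.0094, -0.0]
```

Emit:
apply_moves(targets=[{"dx": 0.094,"dy": -0.083,"dz": -0.0215,"az": -0.0516},{"dx": 0.106,"dy": -0.067,"dz": -0.0215,"az": -0.0516},{"dx": 0.116,"dy": -0.049,"dz": -0.0215,"az": -0.0516},{"dx": 0.122,"dy": -0.03,"dz": -0.0215,"az": -0.0516},{"dx": 0.125,"dy": -0.0095,"dz": -0.0215,"az": -0.0516},{"dx": 0.125,"dy": 0.011,"dz": -0.0215,"az": -0.0516},{"dx": 0.122,"dy": 0.031,"dz": -0.0215,"az": -0.0516},{"dx": 0.115,"dy": 0.05,"dz": -0.0215,"az": -0.0516}])

```text
validation failed for argument at $.ta...
```

Emit:
apply_moves(targets=[{"dx": 0,"dy": 0,"fingers": -1},{"dx": 0}])

```text
validation failed for argument at $.ta...
```

```bash
python3 - <<'E'
from h import *
s=st();print(np.round(s["joint_positions"],1))
p=robot.capture("wrist");cv2.imwrite("pics/w1.png",p["image"]);print(np.round(p["camera_matrix"],1).tolist(),np.round(p["extrinsics"],3).tolist())
import pickle;pickle.dump(p,open("w1.pkl","wb"))
for q in("housing","tray"):print(q,[(round(d["confidence"],2),np.round(d["extent"]).astype(int).tolist(),np.round(ray(p,d["extent"][:2],20)[:2]).tolist()) for d in best(p,q,.25)])
plan([(550,30,330,98,8)])
E
```

```text
t 2.30 tcp [ 261.4 -595.1  231.3] yawx 23.71 Rz [-0.  0. -1.] F [ 1.2 -0.3  0.3] w 85.7 g 0.0
[64.8 35.2 -0.7 81.6  0.5 63.2 -2.3]
[[341.9, 0.0, 282.3], [0.0, 341.9, 211.7], [0.0, 0.0, 1.0]] [[0.403, 0.867, 0.293, 336.942], [-0.915, 0.382, 0.13, -562.667], [0.001, -0.321, 0.947, 373.308], [0.0, 0.0, 0.0, 1.0]]
housing [(0.72, [112, 144, 119, 122], [224.0, -422.0])]
tray [(0.94, [96, 22, 130, 44], [327.0, -380.0])]
-> 550.0 30.0 330.0 yaw 98.0: x8 [0.1611, -0.1426, -0.0308, -0.0516]
   [0.182, -0.1147, -0.0308, -0.0516]
   [0.1982, -0.0838, -0.0308, -0.0516]
   [0.2091, -0.0508, -0.0308, -0.0516]
   [0.2146, -0.0164, -0.0308, -0.0516]
   [0.2144, 0.0185, -0.0308, -0.0516]
   [0.2086, 0.0528, -0.0308, -0.0516]
   [0.1973, 0.0858, -0.0308, -0.0516]
```

View pics/w1.png

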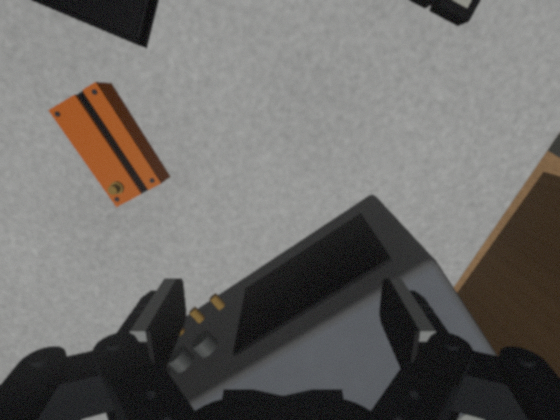

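Emit:
apply_moves(targets=[{"dx": 0.094,"dy": -0.083,"dz": -0.0215,"ax": 0,"ay": 0,"az": -0.0516,"fingers": -1},{"dx": 0.106,"dy": -0.067,"dz": -0.0215,"ax": 0,"ay": 0,"az": -0.0516,"fingers": -1},{"dx": 0.116,"dy": -0.049,"dz": -0.0215,"ax": 0,"ay": 0,"az": -0.0516,"fingers": -1},{"dx": 0.122,"dy": -0.03,"dz": -0.0215,"ax": 0,"ay": 0,"az": -0.0516,"fingers": -1},{"dx": 0.125,"dy": -0.0095,"dz": -0.0215,"ax": 0,"ay": 0,"az": -0.0516,"fingers": -1},{"dx": 0.125,"dy": 0.011,"dz": -0.0215,"ax": 0,"ay": 0,"az": -0.0516,"fingers": -1},{"dx": 0.122,"dy": 0.031,"dz": -0.0215,"ax": 0,"ay": 0,"az": -0.0516,"fingers": -1},{"dx": 0.115,"dy": 0.05,"dz": -0.0215,"ax": 0,"ay": 0,"az": -0.0516,"fingers": -1}])

```text
time_s: 3.45
position: [430.3, -228.9, 300.7]
orientation: [[-0.144, 0.99, 0.001], [0.99, 0.144, -0.001], [-0.001, 0.001, -1.0]]
wrist_force: [1.0, 0.1, -0.1]
width: 85.3
grasp_force: 0.0
```

Emit:
apply_moves(targets=[{"dx": 0,"dy": 0,"dz": 0,"ax": 0,"ay": 0,"az": 0,"fingers": -1},{"dx": 0,"dy": 0,"dz": 0,"ax": 0,"ay": 0,"az": 0,"fingers": -1}])

```text
time_s: 3.7
position: [429.3, -231.1, 300.1]
orientation: [[-0.138, 0.99, -0.0], [0.99, 0.138, -0.001], [-0.001, -0.001, -1.0]]
wrist_force: [0.1, -0.5, -0.5]
width: 85.1
grasp_force: 0.0
```

```bash
python3 - <<'E'
from h import *
s=st();print(np.round(s["joint_positions"],1))
p=robot.capture("wrist");cv2.imwrite("pics/w2.png",p["image"])
import pickle;pickle.dump(p,open("w2.pkl","wb"))
for q in("housing","tray","stand","gauge","fixed_jaw"):print(q,[(round(d["confidence"],2),np.round(d["extent"]).astype(int).tolist(),np.round(ray(p,d["extent"][:2],20)[:2]).tolist()) for d in best(p,q,.25)])
plan([(550,30,330,98,8)])
E
```

```text
t 3.70 tcp [ 429.3 -231.1  300.1] yawx 97.93 Rz [-0.    -0.001 -1.   ] F [ 0.1 -0.5 -0.5] w 85.1 g 0.0
[ 43.8  18.2 -24.5 100.9   8.5  62.7  24.4]
housing [(0.96, [119, 277, 89, 81], [225.0, -420.0]), (0.58, [303, 47, 110, 95], [434.0, -97.0])]
tray [(0.79, [301, 227, 230, 154], [465.0, -310.0])]
stand []
gauge [(0.91, [474, 56, 172, 112], [626.0, -78.0]), (0.56, [526, 188, 68, 92], [741.0, -217.0])]
fixed_jaw [(0.85, [461, 97, 80, 22], [625.0, -123.0])]
-> 550.0 30.0 330.0 yaw 98.0: x8 [0.0757, 0.0486, -0.0094, -0.0001]
```

View pics/w2.png

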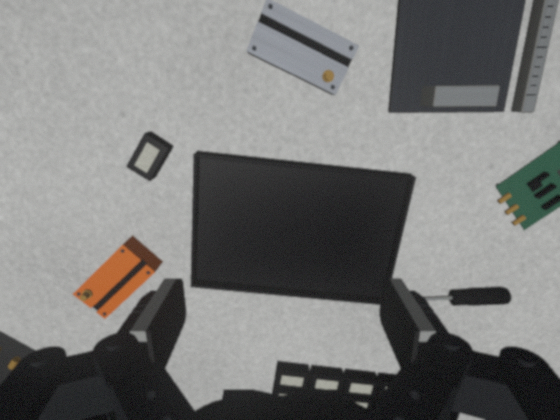

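```bash
python3 - <<'E'
from h import *
plan([(510,130,330,98,8)])
E
```

```text
-> 510.0 130.0 330.0 yaw 98.0: x8 [0.1084, 0.0405, -0.0094, -0.0001]
```

Emit:
apply_moves(targets=[{"dx": 0.1084,"dy": 0.0405,"dz": -0.009,"ax": 0,"ay": 0,"az": 0,"fingers": -1},{"dx": 0.1084,"dy": 0.0405,"dz": -0.009,"ax": 0,"ay": 0,"az": 0,"fingers": -1},{"dx": 0.1084,"dy": 0.0405,"dz": -0.009,"ax": 0,"ay": 0,"az": 0,"fingers": -1},{"dx": 0.1084,"dy": 0.0405,"dz": -0.009,"ax": 0,"ay": 0,"az": 0,"fingers": -1},{"dx": 0.1084,"dy": 0.0405,"dz": -0.009,"ax": 0,"ay": 0,"az": 0,"fingers": -1},{"dx": 0.1084,"dy": 0.0405,"dz": -0.009,"ax": 0,"ay": 0,"az": 0,"fingers": -1},{"dx": 0.1084,"dy": 0.0405,"dz": -0.009,"ax": 0,"ay": 0,"az": 0,"fingers": -1},{"dx": 0.1084,"dy": 0.0405,"dz": -0.009,"ax": 0,"ay": 0,"az": 0,"fingers": -1}])

```text
time_s: 5.0
position: [510.2, 132.0, 329.0]
orientation: [[-0.138, 0.99, 0.0], [0.99, 0.138, -0.0], [-0.0, 0.0, -1.0]]
wrist_force: [0.3, -0.3, -0.4]
width: 85.0
grasp_force: 0.0
```

Emit:
apply_moves(targets=[{"dx": 0,"dy": 0,"dz": 0,"ax": 0,"ay": 0,"az": 0,"fingers": -1},{"dx": 0,"dy": 0,"dz": 0,"ax": 0,"ay": 0,"az": 0,"fingers": -1}])

```text
time_s: 5.25
position: [509.8, 130.2, 328.5]
orientation: [[-0.138, 0.99, -0.001], [0.99, 0.138, -0.001], [-0.001, -0.001, -1.0]]
wrist_force: [-0.3, -0.3, -0.8]
width: 85.3
grasp_force: 0.0
```

```bash
python3 - <<'E'
from h import *
s=st();print(np.round(s["joint_positions"],1))
p=robot.capture("wrist");cv2.imwrite("pics/w3.png",p["image"])
import pickle;pickle.dump(p,open("w3.pkl","wb"))
for q in("housing","sink_mid","sink_short","sink_long","stand","probe","gauge","fixed_jaw","anvil_pad","carriage_grip"):print(q,[(round(d["confidence"],2),np.round(d["extent"]).astype(int).tolist(),np.round(ray(p,d["extent"][:2],20)[:2]).tolist()) for d in best(p,q,.25)])
E
```

```text
t 5.25 tcp [509.8 130.2 328.5] yawx 97.96 Rz [-0.001 -0.001 -1.   ] F [-0.3 -0.3 -0.8] w 85.3 g 0.0
[  5.2  21.7 -32.   92.3  12.1  69.5 -21.2]
housing [(0.87, [64, 17, 97, 34], [234.0, 261.0]), (0.76, [217, 300, 66, 62], [440.0, -96.0]), (0.6, [97, 417, 24, 4], [251.0, -362.0])]
sink_mid [(0.88, [197, 44, 99, 60], [390.0, 254.0]), (0.46, [226, 210, 35, 45], [441.0, 51.0])]
sink_short [(0.96, [292, 20, 76, 39], [498.0, 295.0]), (0.42, [220, 300, 75, 67], [445.0, -95.0])]
sink_long [(0.62, [332, 246, 52, 18], [597.0, 18.0]), (0.49, [355, 227, 109, 61], [625.0, 51.0])]
stand [(0.69, [228, 197, 56, 63], [443.0, 70.0])]
probe [(0.8, [225, 209, 38, 43], [441.0, 51.0]), (0.41, [198, 45, 102, 57], [391.0, 253.0])]
gauge [(0.64, [330, 334, 48, 30], [623.0, -133.0]), (0.6, [347, 250, 128, 176], [621.0, 14.0]), (0.59, [229, 199, 55, 62], [444.0, 68.0]), (0.57, [218, 300, 74, 63], [442.0, -95.0])]
fixed_jaw [(0.97, [327, 334, 48, 26], [618.0, -135.0])]
anvil_pad [(0.9, [332, 246, 56, 21], [597.0, 18.0]), (0.66, [346, 250, 130, 178], [620.0, 13.0]), (0.36, [352, 228, 112, 57], [621.0, 49.0])]
carriage_grip [(0.69, [354, 227, 109, 65], [623.0, 51.0])]
```

View pics/w3.png

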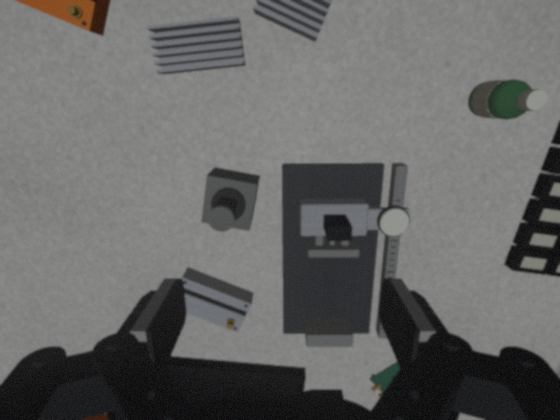

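```bash
cat > g.py <<'E'
from h import *
import pickle
p3=pickle.load(open("w3.pkl","rb"));p2=pickle.load(open("w2.pkl","rb"))
def corners(p,boxes):
    o=[]
    g=cv2.cvtColor(p["image"],cv2.COLOR_BGR2GRAY)
    for uv in boxes:
        c=np.array([[uv]],np.float32);c=cv2.cornerSubPix(g,c,(5,5),(-1,-1),(3,30,.02));o.append(c[0,0])
    return np.array(o)
E
python3 - <<'E'
from g import *
a=corners(p3,[(283,163),(383,163),(284,334)]);b=corners(p2,[(390,111),(503,111)])
print(a,b)
obs=[(p3,a[0],(-70,158,10)),(p3,a[1],(70,158,10)),(p3,a[2],(-70,-120,10)),(p2,b[0],(-70,-120,10)),(p2,b[1],(70,-120,10))]
from scipy.optimize import least_squares
def W(v,l):
    c,s=np.cos(v[2]),np.sin(v[2]);return np.array([v[0]+c*l[0]-s*l[1],v[1]+s*l[0]+c*l[1],l[2]+v[3]])
for fz in(0,1):
    f=lambda v:np.concatenate([proj(p,W([*v[:3],v[3]*fz],l))[0]-uv for p,uv,l in obs])
    r=least_squares(f,[603,-20,.14,0]);print(np.round(r.x[:2],1),np.degrees(r.x[2]),r.x[3],np.round(r.fun,1))
# height from two views of the bed corner
print("bed corner tri",tri([p3,p2],[a[2],b[0]]))
im=cv2.resize(p3["image"][150:350,180:420],None,fx=3.3,fy=3,interpolation=cv2.INTER_CUBIC);cv2.imwrite("pics/c3.png",cv2.convertScaleAbs(im,alpha=1.5))
E
```

```text
[[281.95734 163.49742]
 [383.5487  163.44121]
 [283.0663  332.9948 ]] [[387.8057  111.89532]
 [503.3512  111.06167]]
[600.4 -22.3] 8.10946226179723 0.0 [-0.8 -0.2  0.8 -0.3 -1.5  0.5  0.7 -0.2  0.5  0.5]
[601.3 -22.7] 8.26229923473713 -3.0410219109715375 [-0.5 -0.1  0.4 -0.5 -0.8 -0.4  0.8  0.3 -0.1  0.6]
bed corner tri [ 549.43217764 -151.58503365    6.85577216]
```

View pics/c3.png

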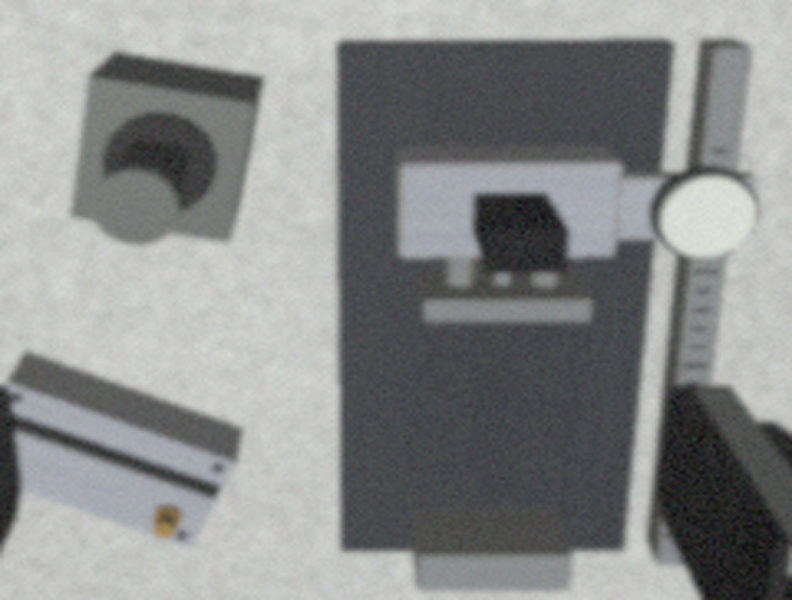

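```bash
cat >> g.py <<'E'
G=(600.6,-22.4,np.radians(8.1))
def W2G(P):
    c,s=np.cos(G[2]),np.sin(G[2]);d=np.array(P[:2])-G[:2];return np.array([c*d[0]+s*d[1],-s*d[0]+c*d[1]])
def G2W(l):
    c,s=np.cos(G[2]),np.sin(G[2]);return np.array([G[0]+c*l[0]-s*l[1],G[1]+s*l[0]+c*l[1]])
E
python3 - <<'E'
from g import *
C=lambda u,v:(180+u/3.3,150+v/3)
print("anvil front top edge L,R (z50)",[np.round(W2G(ray(p3,C(*c),50)),1) for c in((423,322),(591,322))])
print("anvil back top",[np.round(W2G(ray(p3,C(*c),50)),1) for c in((423,298),(591,298))])
print("grip top far edge z88",[np.round(W2G(ray(p3,C(*c),88)),1) for c in((475,195),(547,195))])
print("carriage top far/near z42",[np.round(W2G(ray(p3,C(*c),42)),1) for c in((398,163),(398,257),(618,257))])
print("fixed jaw top outer edge z50 (expect y-?)",[np.round(W2G(ray(p3,C(*c),50)),1) for c in((415,553),(415,588))])
# stand top corners z=52 from crop
sc=[(92,75),(263,78),(230,240),(75,215)]
print("stand top corners",[np.round(ray(p3,C(*c),52),1) for c in sc])
print("probe cap centre z58+52",np.round(ray(p3,C(138,205),110),1))
# wrist+top+scene fits
ps=[robot.capture(n) for n in("scene","top")]
def views(q,near,ex=[]):
    o=[]
    for p in ps+ex:
        c=[d for d in best(p,q,.25) if np.hypot(*(ray(p,d["extent"][:2],15)[:2]-near))<45]
        if c:o.append((p,c[0]["mask"]))
    return o
p=robot.capture("wrist")
for q,near,b,y in(("sink_mid",(392,255),(-52.5,52.5,-25,25,0,30),15),("housing",(437,-100),(-55,55,-28,28,0,32),-16)):
    v=views(q,near,[p]);r=fit(v[-1:],b,(*near,y,0));print(q,len(v),"wrist",np.round(r[0],1),round(r[1],3));r=fit(v,b,(*near,y,0));print("all",np.round(r[0],1),round(r[1],3));r=fit(v,b,(*near,y,0),True);print("all z",np.round(r[0],1),round(r[1],3))
    if 'sink' in q:
        for L in(80,130):r=fit(v,(-L/2,L/2,-25,25,0,30),(*near,y,0));print(L,round(r[1],3))
v=views("stand",(446,75),[p]);print(len(v),"stand",fit(v[-1:],(-32,32,-32,32,0,52),(446,75,2,0)))
E
```

```text
anvil front top edge L,R (z50) [array([-33.6,  36.6]), array([35.7, 36.6])]
anvil back top [array([-33.8,  48.6]), array([34.9, 48.5])]
grip top far edge z88 [array([-19.3, 111.1]), array([  6.6, 111.1])]
carriage top far/near z42 [array([-44.7, 109.8]), array([-43.9,  65.2]), array([46.5, 65.1])]
fixed jaw top outer edge z50 (expect y-?) [array([-34.2, -89.6]), array([ -33.8, -110.7])]
stand top corners [array([419.3, 104.8,  52. ]), array([483.5, 112.6,  52. ]), array([479.1,  38.7,  52. ]), array([417. ,  41.7,  52. ])]
probe cap centre z58+52 [449.2  72.3 110. ]
sink_mid 3 wrist [390.8 252.3  13.6] 0.069
all [390.1 252.   13.6] 0.111
all z [388.3 253.3  13.6  -9.3] 0.097
80 0.201
130 0.268
housing 3 wrist [433.7 -98.  -17. ] 0.152
all [434.2 -97.3 -16.9] 0.258
all z [433.8 -97.3 -17.1  -0.8] 0.257
2 stand (array([448.12573898,  71.96856639,  -3.51557492]), np.float64(0.4081582042965799))
```

```bash
python3 - <<'E'
from g import *
plan([(392,250,200,193.6,10)])
E
```

```text
-> 392.0 250.0 200.0 yaw 193.6: x10 [0.0335, -0.025, 0.0322, -0.0531]
   [0.0372, -0.0191, 0.0322, -0.0531]
   [0.0398, -0.0127, 0.0322, -0.0531]
   [0.0414, -0.0059, 0.0322, -0.0531]
   [0.0418, 0.0011, 0.0322, -0.0531]
   [0.041, 0.008, 0.0322, -0.0531]
   [0.0391, 0.0147, 0.0322, -0.0531]
   [0.0361, 0.021, 0.0322, -0.0531]
   [0.0321, 0.0267, 0.0322, -0.0531]
   [0.0273, 0.0317, 0.0322, -0.0531]
```

Emit:
apply_moves(targets=[{"dx": 0.0335,"dy": -0.025,"dz": 0.032,"ax": 0,"ay": 0,"az": -0.053,"fingers": -1},{"dx": 0.037,"dy": -0.019,"dz": 0.032,"ax": 0,"ay": 0,"az": -0.053,"fingers": -1},{"dx": 0.04,"dy": -0.0127,"dz": 0.032,"ax": 0,"ay": 0,"az": -0.053,"fingers": -1},{"dx": 0.0414,"dy": -0.006,"dz": 0.032,"ax": 0,"ay": 0,"az": -0.053,"fingers": -1},{"dx": 0.0418,"dy": 0.001,"dz": 0.032,"ax": 0,"ay": 0,"az": -0.053,"fingers": -1},{"dx": 0.041,"dy": 0.008,"dz": 0.032,"ax": 0,"ay": 0,"az": -0.053,"fingers": -1},{"dx": 0.039,"dy": 0.0147,"dz": 0.032,"ax": 0,"ay": 0,"az": -0.053,"fingers": -1},{"dx": 0.036,"dy": 0.021,"dz": 0.032,"ax": 0,"ay": 0,"az": -0.053,"fingers": -1}])

```text
time_s: 7.4
position: [415.5, 226.5, 226.3]
orientation: [[-0.996, 0.094, 0.0], [0.094, 0.996, 0.0], [-0.0, 0.0, -1.0]]
wrist_force: [-0.8, -0.0, -0.9]
width: 85.6
grasp_force: 0.0
```

Emit:
apply_moves(targets=[{"dx": 0.032,"dy": 0.0267,"dz": 0.032,"ax": 0,"ay": 0,"az": -0.053,"fingers": -1},{"dx": 0.027,"dy": 0.0317,"dz": 0.032,"ax": 0,"ay": 0,"az": -0.053,"fingers": -1},{"dx": 0,"dy": 0,"dz": 0,"ax": 0,"ay": 0,"az": 0,"fingers": -1},{"dx": 0,"dy": 0,"dz": 0,"ax": 0,"ay": 0,"az": 0,"fingers": -1}])

```text
time_s: 7.9
position: [393.2, 249.8, 201.3]
orientation: [[-0.973, -0.229, 0.001], [-0.229, 0.973, 0.0], [-0.001, -0.0, -1.0]]
wrist_force: [-0.9, -0.3, -0.1]
width: 85.1
grasp_force: 0.0
```

```bash
cat >> g.py <<'E'
def locate(q,near,b,yaw,tol=60,cams=("wrist",),z=0):
    v=[]
    for n in cams:
        p=robot.capture(n)
        c=[d for d in best(p,q,.3) if np.hypot(*(ray(p,d["extent"][:2],15)[:2]-near))<tol]
        if c:v.append((p,c[0]["mask"]))
        if n=="wrist":cv2.imwrite("pics/last.png",p["image"])
    if not v:print("none");return
    r=fit(v,b,(*near,yaw,z));print(q,len(v),np.round(r[0],1),"err",round(r[1],3));return r[0]
MID=(-52.5,52.5,-25,25,0,30);SHORT=(-40,40,-25,25,0,30);HOUS=(-55,55,-28,28,0,32)
E
python3 - <<'E'
from g import *
s=st();print(np.round(s["joint_positions"],1))
r=locate("sink_mid",(391,252),MID,13.6);locate("sink_mid",(391,252),MID,13.6,60,("top","scene"))
plan([(r[0],r[1],60,r[2]+180,4),(r[0],r[1],5,r[2]+180,3)])
E
```

```text
t 7.90 tcp [393.2 249.8 201.3] yawx -166.78 Rz [ 0.001  0.    -1.   ] F [-0.9 -0.3 -0.1] w 85.1 g 0.0
[  2.   29.9 -54.7 112.2  30.5  53.5  35.2]
sink_mid 1 [389.2 252.3  13.6] err 0.081
sink_mid 2 [390.3 254.   13.1] err 0.383
-> 389.2 252.3 60.0 yaw -166.4: x4 [0.0018, 0.002, 0.0883, -0.0004]
   [0.0018, 0.002, 0.0883, -0.0004]
   [0.0018, 0.002, 0.0883, -0.0004]
   [0.0018, 0.002, 0.0883, -0.0004]
-> 389.2 252.3 5.0 yaw -166.4: x3 [-0.0, 0.0, 0.0458, -0.0]
```

View pics/last.png

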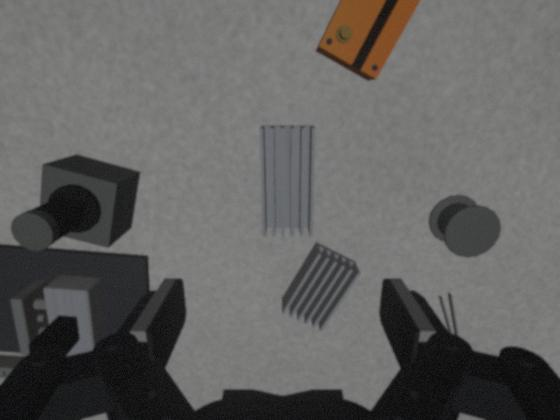

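Emit:
apply_moves(targets=[{"dx": 0.0018,"dy": 0.002,"dz": 0.088,"ax": 0,"ay": 0,"az": 0,"fingers": -1},{"dx": 0.0018,"dy": 0.002,"dz": 0.088,"ax": 0,"ay": 0,"az": 0,"fingers": -1},{"dx": 0.0018,"dy": 0.002,"dz": 0.088,"ax": 0,"ay": 0,"az": 0,"fingers": -1},{"dx": 0.0018,"dy": 0.002,"dz": 0.088,"ax": 0,"ay": 0,"az": 0,"fingers": -1},{"dx": 0,"dy": 0,"dz": 0.046,"ax": 0,"ay": 0,"az": 0,"fingers": -1},{"dx": 0,"dy": 0,"dz": 0.046,"ax": 0,"ay": 0,"az": 0,"fingers": -1},{"dx": 0,"dy": 0,"dz": 0.045,"ax": 0,"ay": 0,"az": 0,"fingers": -1},{"dx": 0,"dy": 0,"dz": 0,"ax": 0,"ay": 0,"az": 0,"fingers": -1}])

```text
time_s: 9.2
position: [388.6, 252.1, 4.6]
orientation: [[-0.973, -0.232, -0.001], [-0.232, 0.973, -0.001], [0.002, -0.001, -1.0]]
wrist_force: [-0.3, -0.3, -0.0]
width: 85.3
grasp_force: 0.0
```

Emit:
apply_moves(targets=[{"dx": 0,"dy": 0,"dz": 0,"ax": 0,"ay": 0,"az": 0,"fingers": 1},{"dx": 0,"dy": 0,"dz": 0,"ax": 0,"ay": 0,"az": 0,"fingers": 1},{"dx": 0,"dy": 0,"dz": 0,"ax": 0,"ay": 0,"az": 0,"fingers": 1},{"dx": 0,"dy": 0,"dz": 0,"ax": 0,"ay": 0,"az": 0,"fingers": 1},{"dx": 0,"dy": 0,"dz": 0,"ax": 0,"ay": 0,"az": 0,"fingers": 1},{"dx": 0,"dy": 0,"dz": 0,"ax": 0,"ay": 0,"az": 0,"fingers": 1}], force=35)

```text
time_s: 9.95
position: [389.3, 252.9, 6.3]
orientation: [[-0.973, -0.232, 0.002], [-0.232, 0.973, 0.001], [-0.002, 0.001, -1.0]]
wrist_force: [-0.5, 0.0, 6.9]
width: 49.3
grasp_force: 37.5
```

```bash
python3 - <<'E'
from g import *
s=st();print(np.round(s["joint_positions"],1))
x,y=G2W((0,-32.5))
plan([(420,230,120,-166.8,4),(x,y,120,98.1,10),(x,y,40,98.1,3)])
E
```

```text
t 9.95 tcp [389.3 252.9   6.3] yawx -166.59 Rz [ 0.002  0.001 -1.   ] F [-0.5  0.   6.9] w 49.3 g 37.5
[-13.4  45.5 -34.  122.4  55.5  28.9  12.8]
-> 420.0 230.0 120.0 yaw -166.8: x4 [-0.0154, -0.0184, -0.0711, 0.0003]
   [-0.0154, -0.0184, -0.0711, 0.0003]
   [-0.0154, -0.0184, -0.0711, 0.0003]
   [-0.0154, -0.0184, -0.0711, 0.0003]
-> 605.2 -54.6 120.0 yaw -261.9: x10 [-0.0288, -0.0798, 0.0, 0.0528]
   [-0.0416, -0.074, 0.0, 0.0528]
   [-0.0533, -0.0661, 0.0, 0.0528]
   [-0.0635, -0.0564, 0.0, 0.0528]
   [-0.0719, -0.0451, 0.0, 0.0528]
   [-0.0784, -0.0326, 0.0, 0.0528]
   [-0.0827, -0.0192, 0.0, 0.0528]
   [-0.0847, -0.0053, 0.0, 0.0528]
   [-0.0844, 0.0088, 0.0, 0.0528]
   [-0.0818, 0.0226, 0.0, 0.0528]
-> 605.2 -54.6 40.0 yaw -261.9: x3 [0.0, 0.0, 0.0667, 0.0]
```

Emit:
apply_moves(targets=[{"dx": 0,"dy": 0,"dz": -0.08,"ax": 0,"ay": 0,"az": 0,"fingers": 1},{"dx": -0.02,"dy": -0.0245,"dz": -0.098,"ax": 0,"ay": 0,"az": 0,"fingers": 1},{"dx": -0.02,"dy": -0.0245,"dz": -0.098,"ax": 0,"ay": 0,"az": 0,"fingers": 1},{"dx": -0.0216,"dy": -0.0246,"dz": -0.083,"ax": 0,"ay": 0,"az": 0,"fingers": 1},{"dx": -0.0288,"dy": -0.0798,"dz": 0,"ax": 0,"ay": 0,"az": 0.0528,"fingers": 1},{"dx": -0.0416,"dy": -0.074,"dz": 0,"ax": 0,"ay": 0,"az": 0.0528,"fingers": 1},{"dx": -0.0533,"dy": -0.0661,"dz": 0,"ax": 0,"ay": 0,"az": 0.0528,"fingers": 1},{"dx": -0.0635,"dy": -0.0564,"dz": 0,"ax": 0,"ay": 0,"az": 0.0528,"fingers": 1}])

```text
time_s: 10.95
position: [494.2, 114.6, 148.8]
orientation: [[-0.907, 0.421, -0.001], [0.421, 0.907, -0.0], [0.0, -0.001, -1.0]]
wrist_force: [0.5, -0.4, -1.1]
width: 49.2
grasp_force: 37.4
```

Emit:
apply_moves(targets=[{"dx": -0.0719,"dy": -0.0451,"dz": 0,"ax": 0,"ay": 0,"az": 0.0528,"fingers": 1},{"dx": -0.0784,"dy": -0.0326,"dz": 0,"ax": 0,"ay": 0,"az": 0.0528,"fingers": 1},{"dx": -0.0827,"dy": -0.0192,"dz": 0,"ax": 0,"ay": 0,"az": 0.0528,"fingers": 1},{"dx": -0.0847,"dy": -0.0053,"dz": 0,"ax": 0,"ay": 0,"az": 0.0528,"fingers": 1},{"dx": -0.0844,"dy": 0.0088,"dz": 0,"ax": 0,"ay": 0,"az": 0.0528,"fingers": 1},{"dx": -0.0818,"dy": 0.0226,"dz": 0,"ax": 0,"ay": 0,"az": 0.0528,"fingers": 1},{"dx": 0,"dy": 0,"dz": 0,"ax": 0,"ay": 0,"az": 0,"fingers": 1},{"dx": 0,"dy": 0,"dz": 0,"ax": 0,"ay": 0,"az": 0,"fingers": 1}])

```text
time_s: 11.95
position: [605.1, -53.4, 148.5]
orientation: [[-0.147, 0.989, -0.002], [0.989, 0.147, 0.001], [0.001, -0.002, -1.0]]
wrist_force: [-0.1, -0.3, -2.1]
width: 49.5
grasp_force: 37.4
```

```bash
python3 - <<'E'
from g import *
s=st();print(np.round(s["joint_positions"],1),W2G(s["position"]))
p=robot.capture("wrist");cv2.imwrite("pics/w5.png",p["image"])
x,y=G2W((0,-32.5))
plan([(x,y,50,98.1,3),(x,y,17,98.1,4)])
E
```

```text
t 11.95 tcp [605.1 -53.4 148.5] yawx 98.46 Rz [-0.002  0.001 -1.   ] F [-0.1 -0.3 -2.1] w 49.5 g 37.4
[ 17.5  38.3 -24.1  94.   18.7  51.8  -5.3] [  0.105024   -31.28483528]
-> 605.2 -54.6 50.0 yaw 98.1: x3 [-0.0015, -0.0002, 0.0822, 0.0008]
   [-0.0015, -0.0002, 0.0822, 0.0008]
   [-0.0015, -0.0002, 0.0822, 0.0008]
-> 605.2 -54.6 17.0 yaw 98.1: x4 [0.0, -0.0, 0.0206, -0.0]
```

View pics/w5.png

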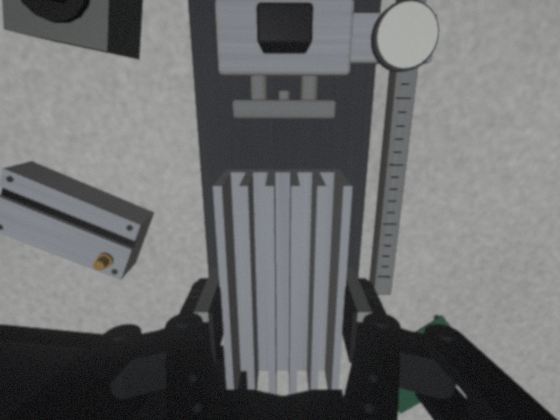

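Emit:
apply_moves(targets=[{"dx": -0.0015,"dy": 0,"dz": 0.082,"ax": 0,"ay": 0,"az": 0.0008,"fingers": 1},{"dx": -0.0015,"dy": 0,"dz": 0.082,"ax": 0,"ay": 0,"az": 0.0008,"fingers": 1},{"dx": -0.0015,"dy": 0,"dz": 0.082,"ax": 0,"ay": 0,"az": 0.0008,"fingers": 1},{"dx": 0,"dy": 0,"dz": 0.021,"ax": 0,"ay": 0,"az": 0,"fingers": 1},{"dx": 0,"dy": 0,"dz": 0.0205,"ax": 0,"ay": 0,"az": 0,"fingers": 1},{"dx": 0,"dy": 0,"dz": 0.0205,"ax": 0,"ay": 0,"az": 0,"fingers": 1},{"dx": 0,"dy": 0,"dz": 0.02,"ax": 0,"ay": 0,"az": 0,"fingers": 1},{"dx": 0,"dy": 0,"dz": 0,"ax": 0,"ay": 0,"az": 0,"fingers": 1}])

```text
time_s: 13.0
position: [606.0, -56.0, 17.4]
orientation: [[-0.138, 0.99, -0.001], [0.99, 0.138, -0.0], [0.0, -0.001, -1.0]]
wrist_force: [0.2, 0.1, -1.7]
width: 49.4
grasp_force: 37.3
```

Emit:
apply_moves(targets=[{"dx": 0,"dy": 0,"dz": 0,"ax": 0,"ay": 0,"az": 0,"fingers": 1}])

```text
time_s: 13.12
position: [606.6, -56.0, 18.0]
orientation: [[-0.138, 0.99, 0.001], [0.99, 0.138, 0.0], [-0.0, 0.001, -1.0]]
wrist_force: [0.1, 0.8, -2.5]
width: 49.3
grasp_force: 37.3
```

Emit:
apply_moves(targets=[{"dx": 0,"dy": 0,"dz": 0.0025,"ax": 0,"ay": 0,"az": 0,"fingers": 1},{"dx": 0,"dy": 0,"dz": 0,"ax": 0,"ay": 0,"az": 0,"fingers": -0.6},{"dx": 0,"dy": 0,"dz": 0,"ax": 0,"ay": 0,"az": 0,"fingers": -0.6},{"dx": 0,"dy": 0,"dz": 0,"ax": 0,"ay": 0,"az": 0,"fingers": -0.6},{"dx": 0,"dy": 0,"dz": -0.05,"ax": 0,"ay": 0,"az": 0,"fingers": -0.6},{"dx": 0,"dy": 0,"dz": -0.14,"ax": 0,"ay": 0,"az": 0,"fingers": -0.6},{"dx": 0,"dy": 0,"dz": -0.14,"ax": 0,"ay": 0,"az": 0,"fingers": -0.6},{"dx": 0,"dy": 0,"dz": 0,"ax": 0,"ay": 0,"az": 0,"fingers": -0.2}])

```text
time_s: 14.12
position: [610.3, -55.4, 155.7]
orientation: [[-0.138, 0.99, 0.013], [0.99, 0.138, -0.0], [-0.002, 0.013, -1.0]]
wrist_force: [0.0, -0.2, 0.1]
width: 52.1
grasp_force: 0.0
```

Emit:
apply_moves(targets=[{"dx": 0.1,"dy": -0.001,"dz": 0,"ax": 0,"ay": 0,"az": 0,"fingers": -0.2},{"dx": 0.1,"dy": -0.001,"dz": 0,"ax": 0,"ay": 0,"az": 0,"fingers": -0.2},{"dx": 0.104,"dy": -0.001,"dz": 0,"ax": 0,"ay": 0,"az": 0,"fingers": -0.2},{"dx": 0,"dy": 0,"dz": 0,"ax": 0,"ay": 0,"az": 0,"fingers": -0.2},{"dx": 0,"dy": 0,"dz": 0,"ax": 0,"ay": 0,"az": 0,"fingers": -0.2}])

```text
time_s: 14.75
position: [588.1, 63.3, 148.6]
orientation: [[-0.138, 0.99, -0.001], [0.99, 0.138, -0.001], [-0.001, -0.001, -1.0]]
wrist_force: [1.1, -0.6, -0.0]
width: 51.4
grasp_force: 0.0
```

```bash
python3 - <<'E'
from g import *
s=st();print(W2G(s["position"]))
p=robot.capture("wrist");cv2.imwrite("pics/w6.png",p["image"])
p=robot.capture("top");cv2.imwrite("pics/t6.png",p["image"])
x,y=G2W((0,87.6));plan([(x,y,56,98.1,3)])
E
```

```text
t 14.75 tcp [588.1  63.3 148.6] yawx 97.93 Rz [-0.001 -0.001 -1.   ] F [ 1.1 -0.6 -0. ] w 51.4 g 0.0
[-0.27191697 86.55514506]
-> 588.3 64.3 56.0 yaw 98.1: x3 [0.0019, 0.0001, 0.0771, -0.0006]
   [0.0019, 0.0001, 0.0771, -0.0006]
   [0.0019, 0.0001, 0.0771, -0.0006]
```

View pics/w6.png

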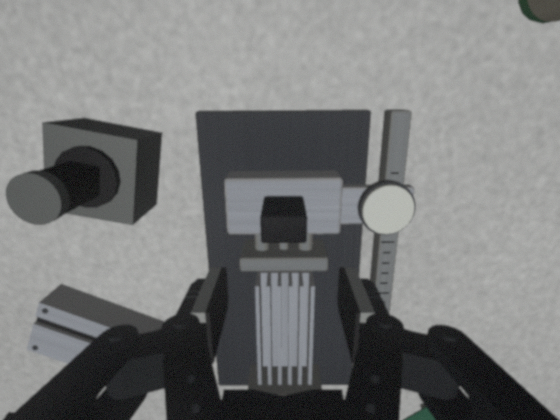

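Emit:
apply_moves(targets=[{"dx": 0.0019,"dy": 0,"dz": 0.077,"ax": 0,"ay": 0,"az": 0,"fingers": -0.2},{"dx": 0.0019,"dy": 0,"dz": 0.077,"ax": 0,"ay": 0,"az": 0,"fingers": -0.2},{"dx": 0.0019,"dy": 0,"dz": 0.077,"ax": 0,"ay": 0,"az": 0,"fingers": -0.2},{"dx": 0,"dy": 0,"dz": 0,"ax": 0,"ay": 0,"az": 0,"fingers": -0.2},{"dx": 0,"dy": 0,"dz": 0,"ax": 0,"ay": 0,"az": 0,"fingers": 1},{"dx": 0,"dy": 0,"dz": 0,"ax": 0,"ay": 0,"az": 0,"fingers": 1},{"dx": 0,"dy": 0,"dz": 0,"ax": 0,"ay": 0,"az": 0,"fingers": 1},{"dx": 0,"dy": 0,"dz": 0,"ax": 0,"ay": 0,"az": 0,"fingers": 1}], force=80)

```text
time_s: 15.85
position: [588.5, 65.9, 57.8]
orientation: [[-0.138, 0.99, 0.001], [0.99, 0.138, -0.001], [-0.001, 0.001, -1.0]]
wrist_force: [-2.1, -3.3, 6.7]
width: 28.6
grasp_force: 81.9
```

Emit:
apply_moves(targets=[{"dx": 0,"dy": 0,"dz": 0,"ax": 0,"ay": 0,"az": 0,"fingers": 1}])

```text
time_s: 15.98
position: [588.5, 65.9, 57.8]
orientation: [[-0.138, 0.99, 0.001], [0.99, 0.138, -0.001], [-0.001, 0.001, -1.0]]
wrist_force: [-1.8, -1.5, 6.6]
width: 28.8
grasp_force: 81.9
```

Emit:
apply_moves(targets=[{"dx": -0.0091,"dy": 0,"dz": 0,"ax": 0,"ay": 0,"az": 0,"fingers": 1},{"dx": -0.0091,"dy": 0,"dz": 0,"ax": 0,"ay": 0,"az": 0,"fingers": 1},{"dx": -0.0091,"dy": 0,"dz": 0,"ax": 0,"ay": 0,"az": 0,"fingers": 1},{"dx": -0.0091,"dy": 0,"dz": 0,"ax": 0,"ay": 0,"az": 0,"fingers": 1},{"dx": -0.0091,"dy": 0,"dz": 0,"ax": 0,"ay": 0,"az": 0,"fingers": 1},{"dx": -0.0091,"dy": 0,"dz": 0,"ax": 0,"ay": 0,"az": 0,"fingers": 1}])

```text
time_s: 16.73
position: [590.6, 51.4, 57.9]
orientation: [[-0.141, 0.99, 0.001], [0.99, 0.141, 0.008], [0.008, 0.002, -1.0]]
wrist_force: [-3.1, 7.6, 5.8]
width: 28.7
grasp_force: 81.9
```

Emit:
apply_moves(targets=[{"dx": -0.0091,"dy": 0,"dz": 0,"ax": 0,"ay": 0,"az": 0,"fingers": 1},{"dx": -0.0091,"dy": 0,"dz": 0,"ax": 0,"ay": 0,"az": 0,"fingers": 1},{"dx": 0,"dy": 0,"dz": 0,"ax": 0,"ay": 0,"az": 0,"fingers": 1},{"dx": 0,"dy": 0,"dz": 0,"ax": 0,"ay": 0,"az": 0,"fingers": 1}])

```text
time_s: 17.23
position: [591.7, 43.8, 57.9]
orientation: [[-0.141, 0.99, 0.001], [0.99, 0.141, 0.008], [0.007, 0.002, -1.0]]
wrist_force: [-3.2, 7.4, 4.9]
width: 28.9
grasp_force: 82.0
```

```bash
python3 - <<'E'
from g import *
s=st();print(W2G(s["position"]))
p=robot.capture("wrist");cv2.imwrite("pics/w7.png",cv2.convertScaleAbs(cv2.resize(p["image"][180:420,170:400],None,fx=2.4,fy=2.4,interpolation=cv2.INTER_CUBIC),alpha=1.6))
p=robot.capture("top");cv2.imwrite("pics/t7.png",p["image"])
E
```

```text
t 17.23 tcp [591.7  43.8  57.9] yawx 98.09 Rz [ 0.001  0.008 -1.   ] F [-3.2  7.4  4.9] w 28.9 g 82.0
[ 0.52804468 66.78207233]
```

View pics/w7.png

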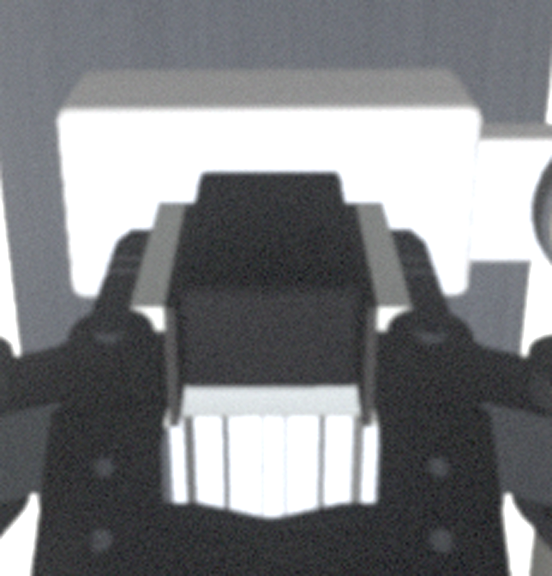

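Emit:
apply_moves(targets=[{"dx": -0.006,"dy": 0,"dz": 0,"ax": 0,"ay": 0,"az": 0,"fingers": 1},{"dx": -0.006,"dy": 0,"dz": 0,"ax": 0,"ay": 0,"az": 0,"fingers": 1},{"dx": -0.006,"dy": 0,"dz": 0,"ax": 0,"ay": 0,"az": 0,"fingers": 1},{"dx": 0,"dy": 0,"dz": 0,"ax": 0,"ay": 0,"az": 0,"fingers": 1},{"dx": 0,"dy": 0,"dz": 0,"ax": 0,"ay": 0,"az": 0,"fingers": 1}])

```text
time_s: 17.95
position: [592.5, 38.0, 57.9]
orientation: [[-0.141, 0.99, 0.001], [0.99, 0.141, 0.009], [0.009, 0.002, -1.0]]
wrist_force: [-3.3, 9.1, 3.8]
width: 28.9
grasp_force: 82.0
```

```bash
python3 - <<'E'
from g import *
s=st();print(W2G(s["position"]))
E
```

```text
t 17.95 tcp [592.5  38.   57.9] yawx 98.13 Rz [ 0.001  0.009 -1.   ] F [-3.3  9.1  3.8] w 28.9 g 82.0
[ 0.52942011 60.91591909]
```

Emit:
apply_moves(targets=[{"dx": -0.005,"dy": 0,"dz": 0,"ax": 0,"ay": 0,"az": 0,"fingers": 1},{"dx": 0,"dy": 0,"dz": 0,"ax": 0,"ay": 0,"az": 0,"fingers": 1},{"dx": 0,"dy": 0,"dz": 0,"ax": 0,"ay": 0,"az": 0,"fingers": -0.2},{"dx": 0,"dy": 0,"dz": 0,"ax": 0,"ay": 0,"az": 0,"fingers": -0.2},{"dx": 0,"dy": 0,"dz": 0,"ax": 0,"ay": 0,"az": 0,"fingers": -0.2},{"dx": 0,"dy": 0,"dz": -0.1,"ax": 0,"ay": 0,"az": 0,"fingers": -0.2},{"dx": 0,"dy": 0,"dz": -0.13,"ax": 0,"ay": 0,"az": 0,"fingers": -0.2},{"dx": 0,"dy": 0,"dz": 0,"ax": 0,"ay": 0,"az": 0,"fingers": -0.2}])

```text
time_s: 18.95
position: [596.6, 28.9, 152.9]
orientation: [[-0.137, 0.991, 0.01], [0.991, 0.137, 0.001], [-0.0, 0.01, -1.0]]
wrist_force: [0.4, -0.1, -0.6]
width: 51.1
grasp_force: 0.0
```

```bash
python3 - <<'E'
from g import *
s=st();print(W2G(s["position"]))
p=robot.capture("wrist");import pickle;pickle.dump(p,open("w8.pkl","wb"))
for n,l in(("block front z42",(0,36,42)),):print(n,proj(p,[*G2W(l[:2]),l[2]]))
cv2.imwrite("pics/w8.png",cv2.convertScaleAbs(cv2.resize(p["image"][150:390,200:380],None,fx=3,fy=2.5,interpolation=cv2.INTER_CUBIC),alpha=1.6))
for q in("anvil_pad","carriage_grip"):
    for d in best(p,q,.3):
        ys,xs=np.where(d["mask"]);print(q,round(d["confidence"],2),np.round(d["extent"],1))
E
```

```text
t 18.95 tcp [596.6  28.9 152.9] yawx 97.88 Rz [ 0.01   0.001 -1.   ] F [ 0.4 -0.1 -0.6] w 51.1 g 0.0
[ 3.30156071 51.30329147]
block front z42 [[276.85544592 225.03520846]]
anvil_pad 0.71 [277.1 237.6  92.5  34.9]
carriage_grip 0.84 [313.6 208.1 188.7  93.2]
```

View pics/w8.png

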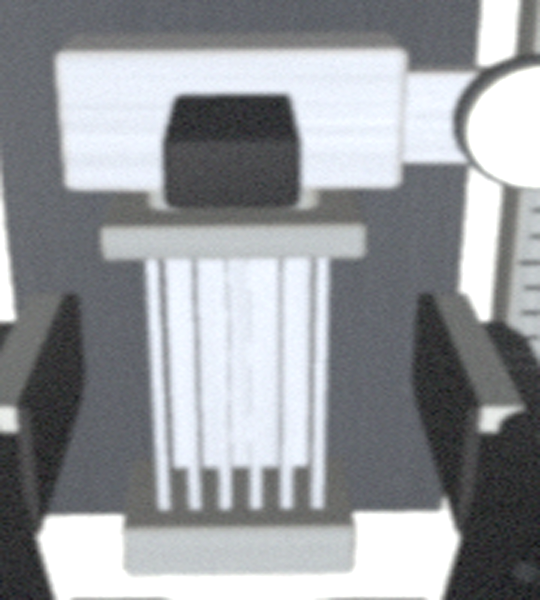

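```bash
python3 - <<'E'
from g import *
import pickle;p=pickle.load(open("w8.pkl","rb"))
C=lambda u,v:(200+u/3,150+v/2.5)
for n,c,z in(("plate front",(110,258),50),("plate front R",(360,257),50),("block front",(70,189),42),("block frontR",(400,186),42),("jaw face top",(130,527),50),("jaw R",(350,527),50),("sink near end z40",(240,507),40)):print(n,np.round(W2G(ray(p,C(*c),z)),1))
E
```

```text
plate front [-31.8  15.5]
plate front R [34.  15.4]
block front [-42.3  35.8]
block frontR [44.8 36.2]
jaw face top [-30.7 -89.7]
jaw R [ 34.5 -90.5]
sink near end z40 [  1.9 -90.1]
```

Emit:
apply_moves(targets=[{"dx": 0.018,"dy": 0,"dz": 0,"ax": 0,"ay": 0,"az": 0,"fingers": -0.2},{"dx": 0,"dy": 0,"dz": 0,"ax": 0,"ay": 0,"az": 0,"fingers": -0.2}])

```text
time_s: 19.35
position: [591.5, 37.0, 147.3]
orientation: [[-0.14, 0.99, -0.002], [0.99, 0.14, 0.001], [0.001, -0.002, -1.0]]
wrist_force: [0.2, -0.9, 0.0]
width: 51.5
grasp_force: 0.0
```

```bash
python3 - <<'E'
from g import *
s=st();print(W2G(s["position"]))
x,y=G2W((0,58.5));plan([(x,y,56,98.1,3)])
E
```

```text
t 19.35 tcp [591.5  37.  147.3] yawx 98.05 Rz [-0.002  0.001 -1.   ] F [ 0.2 -0.9  0. ] w 51.5 g 0.0
[-0.62589182 60.07405544]
-> 592.4 35.5 56.0 yaw 98.1: x3 [-0.0013, 0.0005, 0.0761, -0.0001]
```

Emit:
apply_moves(targets=[{"dx": -0.0013,"dy": 0.0005,"dz": 0.076,"ax": 0,"ay": 0,"az": 0,"fingers": -0.2},{"dx": -0.0013,"dy": 0.0005,"dz": 0.076,"ax": 0,"ay": 0,"az": 0,"fingers": -0.2},{"dx": -0.0013,"dy": 0.0005,"dz": 0.076,"ax": 0,"ay": 0,"az": 0,"fingers": -0.2},{"dx": 0,"dy": 0,"dz": 0,"ax": 0,"ay": 0,"az": 0,"fingers": -0.2},{"dx": 0,"dy": 0,"dz": 0,"ax": 0,"ay": 0,"az": 0,"fingers": 1},{"dx": 0,"dy": 0,"dz": 0,"ax": 0,"ay": 0,"az": 0,"fingers": 1},{"dx": 0,"dy": 0,"dz": 0,"ax": 0,"ay": 0,"az": 0,"fingers": 1},{"dx": 0,"dy": 0,"dz": 0,"ax": 0,"ay": 0,"az": 0,"fingers": 1}])

```text
time_s: 20.35
position: [593.0, 34.6, 58.4]
orientation: [[-0.139, 0.99, 0.0], [0.99, 0.139, -0.0], [-0.0, 0.0, -1.0]]
wrist_force: [-2.9, -0.3, 6.0]
width: 28.9
grasp_force: 82.2
```

Emit:
apply_moves(targets=[{"dx": 0.018,"dy": 0,"dz": 0,"ax": 0,"ay": 0,"az": 0,"fingers": 1},{"dx": 0.018,"dy": 0,"dz": 0,"ax": 0,"ay": 0,"az": 0,"fingers": 1},{"dx": 0.018,"dy": 0,"dz": 0,"ax": 0,"ay": 0,"az": 0,"fingers": 1},{"dx": 0.018,"dy": 0,"dz": 0,"ax": 0,"ay": 0,"az": 0,"fingers": 1},{"dx": 0.018,"dy": 0,"dz": 0,"ax": 0,"ay": 0,"az": 0,"fingers": 1},{"dx": 0,"dy": 0,"dz": 0,"ax": 0,"ay": 0,"az": 0,"fingers": 1},{"dx": 0,"dy": 0,"dz": 0,"ax": 0,"ay": 0,"az": 0,"fingers": 1}])

```text
time_s: 21.22
position: [588.5, 65.6, 58.4]
orientation: [[-0.137, 0.991, 0.0], [0.991, 0.137, -0.006], [-0.006, -0.0, -1.0]]
wrist_force: [-4.7, -6.5, 8.1]
width: 28.6
grasp_force: 82.6
```

Emit:
apply_moves(targets=[{"dx": 0,"dy": 0,"dz": 0,"ax": 0,"ay": 0,"az": 0,"fingers": -0.2},{"dx": 0,"dy": 0,"dz": 0,"ax": 0,"ay": 0,"az": 0,"fingers": -0.2},{"dx": 0,"dy": 0,"dz": 0,"ax": 0,"ay": 0,"az": 0,"fingers": -0.2},{"dx": 0,"dy": 0,"dz": -0.1,"ax": 0,"ay": 0,"az": 0,"fingers": -0.2},{"dx": 0,"dy": 0,"dz": -0.13,"ax": 0,"ay": 0,"az": 0,"fingers": -0.2},{"dx": -0.11,"dy": 0,"dz": 0,"ax": 0,"ay": 0,"az": 0,"fingers": -0.6},{"dx": -0.11,"dy": 0,"dz": 0,"ax": 0,"ay": 0,"az": 0,"fingers": -0.6},{"dx": -0.11,"dy": 0,"dz": 0,"ax": 0,"ay": 0,"az": 0,"fingers": -0.6}])

```text
time_s: 22.22
position: [606.7, -61.7, 149.3]
orientation: [[-0.139, 0.99, 0.001], [0.99, 0.139, 0.0], [0.0, 0.001, -1.0]]
wrist_force: [0.5, 0.1, 0.3]
width: 68.2
grasp_force: 0.0
```

Emit:
apply_moves(targets=[{"dx": 0,"dy": 0,"dz": 0,"ax": 0,"ay": 0,"az": 0,"fingers": -0.7},{"dx": 0,"dy": 0,"dz": 0,"ax": 0,"ay": 0,"az": 0,"fingers": -0.7}])

```text
time_s: 22.48
position: [606.3, -59.4, 149.1]
orientation: [[-0.139, 0.99, 0.0], [0.99, 0.139, 0.002], [0.002, 0.0, -1.0]]
wrist_force: [-0.7, 0.5, -1.0]
width: 72.7
grasp_force: 0.0
```

```bash
python3 - <<'E'
from g import *
s=st();print(W2G(s["position"]))
x,y=G2W((0,-37.5));plan([(x,y,60,98.1,3),(x,y,17.5,98.1,3)])
p=robot.capture("wrist");cv2.imwrite("pics/last.png",p["image"])
for q in("anvil_pad",):
    for d in best(p,q,.3)[:1]:
        e=d["extent"];print(q,round(d["confidence"],2),np.round(e,1),"front edge",W2G(ray(p,(e[0],e[1]+e[3]/2),50)))
locate("sink_mid",G2W((0,-37.5)),MID,98,60,z=10)
E
```

```text
t 22.48 tcp [606.3 -59.4 149.1] yawx 97.99 Rz [ 0.     0.002 -1.   ] F [-0.7  0.5 -1. ] w 72.7 g 0.0
[  0.45535139 -37.48488616]
-> 605.9 -59.5 60.0 yaw 98.1: x3 [-0.0, -0.0004, 0.0742, -0.0002]
   [-0.0, -0.0004, 0.0742, -0.0002]
   [-0.0, -0.0004, 0.0742, -0.0002]
-> 605.9 -59.5 17.5 yaw 98.1: x3 [-0.0, 0.0, 0.0354, -0.0]
anvil_pad 0.92 [280.7  93.9 105.4  22.6] front edge [-0.66666392 38.33952361]
sink_mid 1 [607.2 -60.1  98.3] err 0.108
```

Emit:
apply_moves(targets=[{"dx": 0,"dy": 0.0003,"dz": 0.074,"ax": 0,"ay": 0,"az": 0,"fingers": -0.7},{"dx": 0,"dy": 0.0003,"dz": 0.074,"ax": 0,"ay": 0,"az": 0,"fingers": -0.7},{"dx": 0,"dy": 0.0003,"dz": 0.074,"ax": 0,"ay": 0,"az": 0,"fingers": -0.7},{"dx": 0,"dy": 0,"dz": 0.0355,"ax": 0,"ay": 0,"az": 0,"fingers": -0.7},{"dx": 0,"dy": 0,"dz": 0.0355,"ax": 0,"ay": 0,"az": 0,"fingers": -0.7},{"dx": 0,"dy": 0,"dz": 0.035,"ax": 0,"ay": 0,"az": 0,"fingers": -0.7},{"dx": 0,"dy": 0,"dz": 0,"ax": 0,"ay": 0,"az": 0,"fingers": -0.7}])

```text
time_s: 23.55
position: [606.1, -60.7, 17.1]
orientation: [[-0.138, 0.99, -0.002], [0.99, 0.138, 0.0], [0.0, -0.002, -1.0]]
wrist_force: [0.0, 0.7, -0.9]
width: 72.3
grasp_force: 0.0
```

Emit:
apply_moves(targets=[{"dx": 0,"dy": 0,"dz": 0,"ax": 0,"ay": 0,"az": 0,"fingers": 1},{"dx": 0,"dy": 0,"dz": 0,"ax": 0,"ay": 0,"az": 0,"fingers": 1},{"dx": 0,"dy": 0,"dz": 0,"ax": 0,"ay": 0,"az": 0,"fingers": 1},{"dx": 0,"dy": 0,"dz": 0,"ax": 0,"ay": 0,"az": 0,"fingers": 1},{"dx": 0,"dy": 0,"dz": 0,"ax": 0,"ay": 0,"az": 0,"fingers": 1}], force=35)

```text
time_s: 24.18
position: [607.6, -60.6, 18.8]
orientation: [[-0.138, 0.99, 0.002], [0.99, 0.138, 0.0], [-0.0, 0.002, -1.0]]
wrist_force: [0.9, 0.5, 5.7]
width: 48.9
grasp_force: 39.6
```

```bash
cat >> g.py <<'E'
T=(461.0,-320.5,np.radians(2))
def T2W(l):
    c,s=np.cos(T[2]),np.sin(T[2]);return np.array([T[0]+c*l[0]-s*l[1],T[1]+s*l[0]+c*l[1]])
E
python3 - <<'E'
from g import *
s=st()
x,y=s["position"][:2];X,Y=T2W((80,0));plan([(x,y,110,98.1,2),(X,Y,110,92,5),(X,Y,40,92,2)])
E
```

```text
t 24.18 tcp [607.6 -60.6  18.8] yawx 97.94 Rz [ 0.002  0.    -1.   ] F [0.9 0.5 5.7] w 48.9 g 39.6
-> 607.6 -60.6 110.0 yaw 98.1: x2 [0.0, 0.0, -0.1139, -0.0004]
   [0.0, 0.0, -0.1139, -0.0004]
-> 541.0 -317.7 110.0 yaw 92.0: x5 [-0.1226, -0.0511, -0.0, 0.0068]
   [-0.1236, -0.0485, -0.0, 0.0068]
   [-0.1246, -0.0458, -0.0, 0.0068]
   [-0.1256, -0.0432, -0.0, 0.0068]
   [-0.1265, -0.0405, -0.0, 0.0068]
-> 541.0 -317.7 40.0 yaw 92.0: x2 [0.0, -0.0, 0.0875, -0.0]
```

Emit:
apply_moves(targets=[{"dx": 0,"dy": 0,"dz": -0.09,"ax": 0,"ay": 0,"az": 0,"fingers": 1},{"dx": 0,"dy": 0,"dz": -0.138,"ax": 0,"ay": 0,"az": 0,"fingers": 1},{"dx": -0.1226,"dy": -0.051,"dz": 0,"ax": 0,"ay": 0,"az": 0.0068,"fingers": 1},{"dx": -0.1236,"dy": -0.0485,"dz": 0,"ax": 0,"ay": 0,"az": 0.0068,"fingers": 1},{"dx": -0.1246,"dy": -0.0458,"dz": 0,"ax": 0,"ay": 0,"az": 0.0068,"fingers": 1},{"dx": -0.1256,"dy": -0.0432,"dz": 0,"ax": 0,"ay": 0,"az": 0.0068,"fingers": 1},{"dx": -0.1265,"dy": -0.0405,"dz": 0,"ax": 0,"ay": 0,"az": 0.0068,"fingers": 1},{"dx": 0,"dy": 0,"dz": 0,"ax": 0,"ay": 0,"az": 0,"fingers": 1}])

```text
time_s: 25.18
position: [534.6, -325.7, 107.3]
orientation: [[-0.02, 1.0, -0.005], [1.0, 0.02, -0.004], [-0.004, -0.006, -1.0]]
wrist_force: [0.8, 0.2, -2.3]
width: 49.0
grasp_force: 38.8
```

Emit:
apply_moves(targets=[{"dx": 0,"dy": 0,"dz": 0.0875,"ax": 0,"ay": 0,"az": 0,"fingers": 1},{"dx": 0,"dy": 0,"dz": 0.0875,"ax": 0,"ay": 0,"az": 0,"fingers": 1},{"dx": 0,"dy": 0,"dz": 0,"ax": 0,"ay": 0,"az": 0,"fingers": 1},{"dx": 0,"dy": 0,"dz": 0,"ax": 0,"ay": 0,"az": 0,"fingers": 1}])

```text
time_s: 25.68
position: [540.2, -317.2, 39.9]
orientation: [[-0.033, 0.999, 0.001], [0.999, 0.033, 0.0], [0.0, 0.001, -1.0]]
wrist_force: [-0.5, -0.5, -1.4]
width: 49.1
grasp_force: 38.8
```

Emit:
apply_moves(targets=[{"dx": 0,"dy": 0,"dz": 0.03,"ax": 0,"ay": 0,"az": 0,"fingers": 1},{"dx": 0,"dy": 0,"dz": 0.02,"ax": 0,"ay": 0,"az": 0,"fingers": 1},{"dx": 0,"dy": 0,"dz": 0.014,"ax": 0,"ay": 0,"az": 0,"fingers": 1},{"dx": 0,"dy": 0,"dz": 0.001,"ax": 0,"ay": 0,"az": 0,"fingers": 1},{"dx": 0,"dy": 0,"dz": 0,"ax": 0,"ay": 0,"az": 0,"fingers": 1}])

```text
time_s: 26.3
position: [539.2, -317.7, 13.8]
orientation: [[-0.032, 0.999, -0.001], [0.999, 0.032, -0.0], [-0.0, -0.001, -1.0]]
wrist_force: [-1.5, -0.1, 5.3]
width: 49.2
grasp_force: 39.7
```

Emit:
apply_moves(targets=[{"dx": 0,"dy": 0,"dz": 0,"ax": 0,"ay": 0,"az": 0,"fingers": -0.45},{"dx": 0,"dy": 0,"dz": 0,"ax": 0,"ay": 0,"az": 0,"fingers": -0.45},{"dx": 0,"dy": 0,"dz": 0,"ax": 0,"ay": 0,"az": 0,"fingers": -0.45},{"dx": 0,"dy": 0,"dz": -0.08,"ax": 0,"ay": 0,"az": 0,"fingers": -0.45},{"dx": 0,"dy": 0,"dz": -0.14,"ax": 0,"ay": 0,"az": 0,"fingers": -0.45},{"dx": 0,"dy": 0,"dz": -0.14,"ax": 0,"ay": 0,"az": 0,"fingers": -1},{"dx": 0,"dy": 0,"dz": -0.14,"ax": 0,"ay": 0,"az": 0,"fingers": -1},{"dx": 0,"dy": 0,"dz": 0,"ax": 0,"ay": 0,"az": 0,"fingers": -1}])

```text
time_s: 27.3
position: [542.7, -318.5, 218.9]
orientation: [[-0.032, 0.999, 0.011], [0.999, 0.032, -0.005], [-0.005, 0.011, -1.0]]
wrist_force: [1.8, 0.7, -1.1]
width: 85.5
grasp_force: 0.0
```

```bash
python3 - <<'E'
from g import *
s=st()
for c in("wrist","top"):locate("sink_mid",T2W((80,0)),MID,92,60,(c,),z=5)
r=locate("sink_short",(498,314),SHORT,-16,80,("top","scene"))
plan([(540,-60,210,98,5),(r[0]-5,r[1]-10,210,r[2]+180,8)])
E
```

```text
t 27.30 tcp [ 542.7 -318.5  218.9] yawx 91.82 Rz [ 0.011 -0.005 -1.   ] F [ 1.8  0.7 -1.1] w 85.5 g 0.0
sink_mid 1 [ 539.1 -316.2   92.5] err 0.099
sink_mid 1 [ 540.  -313.8   94.6] err 0.159
sink_short 1 [497.4 312.6 -13. ] err 0.167
-> 540.0 -60.0 210.0 yaw 98.0: x5 [0.1287, 0.0047, 0.0008, -0.0069]
   [0.1285, 0.0075, 0.0008, -0.0069]
   [0.1283, 0.0102, 0.0008, -0.0069]
   [0.1281, 0.013, 0.0008, -0.0069]
   [0.1278, 0.0158, 0.0008, -0.0069]
-> 492.4 302.6 210.0 yaw 167.0: x8 [0.1143, 0.001, 0.0, -0.0479]
   [0.1128, 0.0182, 0.0, -0.0479]
   [0.1088, 0.0349, 0.0, -0.0479]
   [0.1024, 0.0508, 0.0, -0.0479]
   [0.0936, 0.0656, 0.0, -0.0479]
   [0.0827, 0.0789, 0.0, -0.0479]
   [0.0699, 0.0904, 0.0, -0.0479]
   [0.0556, 0.0999, 0.0, -0.0479]
```

Mid sink is in the tray. On to the short one.

Emit:
apply_moves(targets=[{"dx": 0.1287,"dy": 0.005,"dz": 0,"ax": 0,"ay": 0,"az": -0.007,"fingers": -1},{"dx": 0.1285,"dy": 0.0075,"dz": 0,"ax": 0,"ay": 0,"az": -0.007,"fingers": -1},{"dx": 0.1283,"dy": 0.01,"dz": 0,"ax": 0,"ay": 0,"az": -0.007,"fingers": -1},{"dx": 0.1281,"dy": 0.013,"dz": 0,"ax": 0,"ay": 0,"az": -0.007,"fingers": -1},{"dx": 0.1278,"dy": 0.016,"dz": 0,"ax": 0,"ay": 0,"az": -0.007,"fingers": -1},{"dx": 0.1143,"dy": 0.001,"dz": 0,"ax": 0,"ay": 0,"az": -0.048,"fingers": -1},{"dx": 0.1128,"dy": 0.018,"dz": 0,"ax": 0,"ay": 0,"az": -0.048,"fingers": -1},{"dx": 0.1088,"dy": 0.035,"dz": 0,"ax": 0,"ay": 0,"az": -0.048,"fingers": -1}])

```text
time_s: 28.7
position: [521.9, 77.1, 212.7]
orientation: [[-0.564, 0.826, -0.001], [0.826, 0.564, 0.0], [0.0, -0.0, -1.0]]
wrist_force: [0.5, 0.4, -1.1]
width: 85.2
grasp_force: 0.0
```

Emit:
apply_moves(targets=[{"dx": 0.1024,"dy": 0.051,"dz": 0,"ax": 0,"ay": 0,"az": -0.048,"fingers": -1},{"dx": 0.0936,"dy": 0.0656,"dz": 0,"ax": 0,"ay": 0,"az": -0.048,"fingers": -1},{"dx": 0.0827,"dy": 0.079,"dz": 0,"ax": 0,"ay": 0,"az": -0.048,"fingers": -1},{"dx": 0.07,"dy": 0.09,"dz": 0,"ax": 0,"ay": 0,"az": -0.048,"fingers": -1},{"dx": 0.0556,"dy": 0.1,"dz": 0,"ax": 0,"ay": 0,"az": -0.048,"fingers": -1},{"dx": 0,"dy": 0,"dz": 0,"ax": 0,"ay": 0,"az": 0,"fingers": -1},{"dx": 0,"dy": 0,"dz": 0,"ax": 0,"ay": 0,"az": 0,"fingers": -1}])

```text
time_s: 29.58
position: [491.9, 301.5, 212.4]
orientation: [[-0.975, 0.222, -0.001], [0.222, 0.975, -0.002], [0.0, -0.002, -1.0]]
wrist_force: [0.9, 0.1, -0.1]
width: 85.7
grasp_force: 0.0
```

```bash
python3 - <<'E'
from g import *
s=st()
r=locate("sink_short",(498,314),SHORT,-16,80)
locate("sink_short",(498,314),SHORT,-16,80,("scene","top"))
for L in(105,130):locate("sink_short",(498,314),(-L/2,L/2,-25,25,0,30),-16,80)
plan([(r[0],r[1],60,r[2]+180,4),(r[0],r[1],6,r[2]+180,3)])
E
```

```text
t 29.57 tcp [491.9 301.5 212.4] yawx 167.19 Rz [-0.001 -0.002 -1.   ] F [ 0.9  0.1 -0.1] w 85.7 g 0.0
sink_short 1 [496.2 314.2 -14.7] err 0.086
sink_short 2 [496.7 314.5 -16.4] err 0.303
sink_short 1 [507.7 311.1 -14. ] err 0.263
sink_short 1 [520.8 307.4 -15.2] err 0.384
-> 496.2 314.2 60.0 yaw 165.3: x4 [-0.001, 0.008, 0.0958, 0.0026]
   [-0.0009, 0.008, 0.0958, 0.0026]
   [-0.0008, 0.008, 0.0958, 0.0026]
   [-0.0008, 0.008, 0.0958, 0.0026]
-> 496.2 314.2 6.0 yaw 165.3: x3 [0.0, 0.0, 0.045, 0.0]
```

Emit:
apply_moves(targets=[{"dx": -0.001,"dy": 0.008,"dz": 0.096,"ax": 0,"ay": 0,"az": 0.003,"fingers": -1},{"dx": -0.001,"dy": 0.008,"dz": 0.096,"ax": 0,"ay": 0,"az": 0.003,"fingers": -1},{"dx": -0.001,"dy": 0.008,"dz": 0.096,"ax": 0,"ay": 0,"az": 0.003,"fingers": -1},{"dx": -0.001,"dy": 0.008,"dz": 0.096,"ax": 0,"ay": 0,"az": 0.003,"fingers": -1},{"dx": 0,"dy": 0,"dz": 0.045,"ax": 0,"ay": 0,"az": 0,"fingers": -1},{"dx": 0,"dy": 0,"dz": 0.045,"ax": 0,"ay": 0,"az": 0,"fingers": -1},{"dx": 0,"dy": 0,"dz": 0.045,"ax": 0,"ay": 0,"az": 0,"fingers": -1},{"dx": 0,"dy": 0,"dz": 0,"ax": 0,"ay": 0,"az": 0,"fingers": -1}])

```text
time_s: 31.08
position: [495.9, 313.7, 4.6]
orientation: [[-0.966, 0.257, -0.001], [0.257, 0.966, -0.001], [0.001, -0.002, -1.0]]
wrist_force: [-0.2, 0.7, -0.0]
width: 85.3
grasp_force: 0.0
```

Emit:
apply_moves(targets=[{"dx": 0,"dy": 0,"dz": 0,"ax": 0,"ay": 0,"az": 0,"fingers": 1},{"dx": 0,"dy": 0,"dz": 0,"ax": 0,"ay": 0,"az": 0,"fingers": 1},{"dx": 0,"dy": 0,"dz": 0,"ax": 0,"ay": 0,"az": 0,"fingers": 1},{"dx": 0,"dy": 0,"dz": 0,"ax": 0,"ay": 0,"az": 0,"fingers": 1},{"dx": 0,"dy": 0,"dz": 0,"ax": 0,"ay": 0,"az": 0,"fingers": 1},{"dx": 0,"dy": 0,"dz": 0,"ax": 0,"ay": 0,"az": 0,"fingers": 1}], force=35)

```text
time_s: 31.82
position: [496.9, 315.0, 6.6]
orientation: [[-0.966, 0.257, 0.002], [0.257, 0.966, 0.001], [-0.001, 0.002, -1.0]]
wrist_force: [-0.0, -0.4, 5.9]
width: 49.1
grasp_force: 38.7
```

```bash
python3 - <<'E'
from g import *
s=st();x,y=s["position"][:2]
X,Y=G2W((0,-45.5))
plan([(x,y,150,None,3),(X,Y,150,98.1,9),(X,Y,50,98.1,3)])
E
```

```text
t 31.82 tcp [496.9 315.    6.6] yawx 165.08 Rz [ 0.002  0.001 -1.   ] F [-0.  -0.4  5.9] w 49.1 g 38.7
-> 496.9 315.0 150.0 yaw 165.1: x3 [0.0, 0.0, -0.1195, -0.0]
-> 607.0 -67.4 150.0 yaw 98.1: x9 [-0.0569, -0.0948, 0.0, 0.0413]
   [-0.0687, -0.0866, 0.0, 0.0413]
   [-0.0793, -0.077, 0.0, 0.0413]
   [-0.0886, -0.0661, 0.0, 0.0413]
   [-0.0964, -0.054, 0.0, 0.0413]
   [-0.1026, -0.0411, 0.0, 0.0413]
   [-0.1071, -0.0274, 0.0, 0.0413]
   [-0.1097, -0.0133, 0.0, 0.0413]
   [-0.1105, 0.001, 0.0, 0.0413]
-> 607.0 -67.4 50.0 yaw 98.1: x3 [-0.0, -0.0, 0.0833, -0.0]
```

Emit:
apply_moves(targets=[{"dx": 0,"dy": 0,"dz": -0.08,"ax": 0,"ay": 0,"az": 0,"fingers": 1},{"dx": 0,"dy": 0,"dz": -0.14,"ax": 0,"ay": 0,"az": 0,"fingers": 1},{"dx": 0,"dy": 0,"dz": -0.139,"ax": 0,"ay": 0,"az": 0,"fingers": 1},{"dx": -0.0569,"dy": -0.095,"dz": 0,"ax": 0,"ay": 0,"az": 0.0413,"fingers": 1},{"dx": -0.0687,"dy": -0.0866,"dz": 0,"ax": 0,"ay": 0,"az": 0.0413,"fingers": 1},{"dx": -0.0793,"dy": -0.077,"dz": 0,"ax": 0,"ay": 0,"az": 0.0413,"fingers": 1},{"dx": -0.0886,"dy": -0.0661,"dz": 0,"ax": 0,"ay": 0,"az": 0.0413,"fingers": 1},{"dx": -0.0964,"dy": -0.054,"dz": 0,"ax": 0,"ay": 0,"az": 0.0413,"fingers": 1}])

```text
time_s: 32.83
position: [557.2, 100.0, 148.6]
orientation: [[-0.611, 0.792, -0.001], [0.792, 0.611, -0.0], [0.0, -0.001, -1.0]]
wrist_force: [0.8, 0.3, -1.2]
width: 49.5
grasp_force: 37.9
```

Emit:
apply_moves(targets=[{"dx": -0.1026,"dy": -0.0411,"dz": 0,"ax": 0,"ay": 0,"az": 0.0413,"fingers": 1},{"dx": -0.1071,"dy": -0.0274,"dz": 0,"ax": 0,"ay": 0,"az": 0.0413,"fingers": 1},{"dx": -0.1097,"dy": -0.0133,"dz": 0,"ax": 0,"ay": 0,"az": 0.0413,"fingers": 1},{"dx": -0.1105,"dy": 0.001,"dz": 0,"ax": 0,"ay": 0,"az": 0.0413,"fingers": 1},{"dx": 0,"dy": 0,"dz": 0.0833,"ax": 0,"ay": 0,"az": 0,"fingers": 1},{"dx": 0,"dy": 0,"dz": 0.0833,"ax": 0,"ay": 0,"az": 0,"fingers": 1},{"dx": 0,"dy": 0,"dz": 0,"ax": 0,"ay": 0,"az": 0,"fingers": 1},{"dx": 0,"dy": 0,"dz": 0,"ax": 0,"ay": 0,"az": 0,"fingers": 1}])

```text
time_s: 33.83
position: [607.2, -67.7, 83.3]
orientation: [[-0.143, 0.99, 0.001], [0.99, 0.143, 0.0], [0.0, 0.001, -1.0]]
wrist_force: [0.3, 0.3, 0.2]
width: 49.3
grasp_force: 37.8
```

```bash
python3 - <<'E'
from g import *
s=st();print(W2G(s["position"]))
X,Y=G2W((0,-45.5))
plan([(X,Y,17,98.1,4)])
E
```

```text
t 33.83 tcp [607.2 -67.7  83.3] yawx 98.20 Rz [ 0.001  0.    -1.   ] F [0.3 0.3 0.2] w 49.3 g 37.8
[  0.1220603  -45.75632212]
-> 607.0 -67.4 17.0 yaw 98.1: x4 [0.0002, -0.0001, 0.0415, 0.0001]
   [0.0002, -0.0001, 0.0415, 0.0001]
   [0.0002, -0.0001, 0.0415, 0.0001]
   [0.0002, -0.0001, 0.0415, 0.0001]
```

Emit:
apply_moves(targets=[{"dx": 0,"dy": 0,"dz": 0.0415,"ax": 0,"ay": 0,"az": 0,"fingers": 1},{"dx": 0,"dy": 0,"dz": 0.0415,"ax": 0,"ay": 0,"az": 0,"fingers": 1},{"dx": 0,"dy": 0,"dz": 0.0415,"ax": 0,"ay": 0,"az": 0,"fingers": 1},{"dx": 0,"dy": 0,"dz": 0.0415,"ax": 0,"ay": 0,"az": 0,"fingers": 1},{"dx": 0,"dy": 0,"dz": 0,"ax": 0,"ay": 0,"az": 0,"fingers": 1},{"dx": 0,"dy": 0,"dz": 0.001,"ax": 0,"ay": 0,"az": 0,"fingers": 1}])

```text
time_s: 34.58
position: [606.5, -67.9, 15.1]
orientation: [[-0.142, 0.99, -0.0], [0.99, 0.142, 0.0], [0.0, -0.0, -1.0]]
wrist_force: [0.6, 0.0, 0.3]
width: 49.3
grasp_force: 40.2
```

Emit:
apply_moves(targets=[{"dx": 0,"dy": 0,"dz": 0,"ax": 0,"ay": 0,"az": 0,"fingers": -0.6},{"dx": 0,"dy": 0,"dz": 0,"ax": 0,"ay": 0,"az": 0,"fingers": -0.6},{"dx": 0,"dy": 0,"dz": 0,"ax": 0,"ay": 0,"az": 0,"fingers": -0.6},{"dx": 0,"dy": 0,"dz": -0.05,"ax": 0,"ay": 0,"az": 0,"fingers": -0.6},{"dx": 0,"dy": 0,"dz": -0.14,"ax": 0,"ay": 0,"az": 0,"fingers": -0.6},{"dx": 0,"dy": 0,"dz": -0.14,"ax": 0,"ay": 0,"az": 0,"fingers": -0.2},{"dx": 0.113,"dy": 0,"dz": 0,"ax": 0,"ay": 0,"az": 0,"fingers": -0.2},{"dx": 0.113,"dy": 0,"dz": 0,"ax": 0,"ay": 0,"az": 0,"fingers": -0.2}])

```text
time_s: 35.58
position: [594.5, 22.0, 150.5]
orientation: [[-0.14, 0.99, 0.004], [0.99, 0.14, 0.0], [-0.0, 0.004, -1.0]]
wrist_force: [-0.4, 0.7, -0.0]
width: 51.3
grasp_force: 0.0
```

Emit:
apply_moves(targets=[{"dx": 0.113,"dy": 0,"dz": 0,"ax": 0,"ay": 0,"az": 0,"fingers": -0.2},{"dx": 0,"dy": 0,"dz": 0,"ax": 0,"ay": 0,"az": 0,"fingers": -0.2},{"dx": 0,"dy": 0,"dz": 0,"ax": 0,"ay": 0,"az": 0,"fingers": -0.2}])

```text
time_s: 35.95
position: [587.6, 65.4, 148.7]
orientation: [[-0.142, 0.99, 0.001], [0.99, 0.142, -0.001], [-0.001, 0.001, -1.0]]
wrist_force: [-0.2, 0.3, -0.7]
width: 51.3
grasp_force: 0.0
```

```bash
python3 - <<'E'
from g import *
s=st();print(W2G(s["position"]))
X,Y=G2W((0,89.8))
plan([(X,Y,56,98.1,3)])
locate("sink_short",G2W((0,-45.5)),SHORT,98,60,z=10)
E
```

```text
t 35.95 tcp [587.6  65.4 148.7] yawx 98.16 Rz [ 0.001 -0.001 -1.   ] F [-0.2  0.3 -0.7] w 51.3 g 0.0
[-0.44896512 88.78424212]
-> 587.9 66.5 56.0 yaw 98.1: x3 [0.0008, 0.0004, 0.0773, 0.0001]
   [0.0008, 0.0004, 0.0773, 0.0001]
   [0.0008, 0.0004, 0.0773, 0.0001]
sink_short 1 [606.8 -69.2  99.1] err 0.209
```

Emit:
apply_moves(targets=[{"dx": 0.0008,"dy": 0.0004,"dz": 0.077,"ax": 0,"ay": 0,"az": 0,"fingers": -0.2},{"dx": 0.0008,"dy": 0.0004,"dz": 0.077,"ax": 0,"ay": 0,"az": 0,"fingers": -0.2},{"dx": 0.0008,"dy": 0.0004,"dz": 0.077,"ax": 0,"ay": 0,"az": 0,"fingers": -0.2},{"dx": 0,"dy": 0,"dz": 0,"ax": 0,"ay": 0,"az": 0,"fingers": -0.2},{"dx": 0,"dy": 0,"dz": 0,"ax": 0,"ay": 0,"az": 0,"fingers": 1},{"dx": 0,"dy": 0,"dz": 0,"ax": 0,"ay": 0,"az": 0,"fingers": 1},{"dx": 0,"dy": 0,"dz": 0,"ax": 0,"ay": 0,"az": 0,"fingers": 1},{"dx": 0,"dy": 0,"dz": 0,"ax": 0,"ay": 0,"az": 0,"fingers": 1}], force=80)

```text
time_s: 37.05
position: [588.4, 66.7, 56.8]
orientation: [[-0.142, 0.99, 0.002], [0.99, 0.142, -0.001], [-0.001, 0.002, -1.0]]
wrist_force: [-1.1, -1.2, 5.8]
width: 28.9
grasp_force: 81.5
```

Emit:
apply_moves(targets=[{"dx": -0.015,"dy": 0,"dz": 0,"ax": 0,"ay": 0,"az": 0,"fingers": 1},{"dx": -0.015,"dy": 0,"dz": 0,"ax": 0,"ay": 0,"az": 0,"fingers": 1},{"dx": -0.015,"dy": 0,"dz": 0,"ax": 0,"ay": 0,"az": 0,"fingers": 1},{"dx": -0.015,"dy": 0,"dz": 0,"ax": 0,"ay": 0,"az": 0,"fingers": 1},{"dx": -0.015,"dy": 0,"dz": 0,"ax": 0,"ay": 0,"az": 0,"fingers": 1},{"dx": -0.015,"dy": 0,"dz": 0,"ax": 0,"ay": 0,"az": 0,"fingers": 1},{"dx": -0.015,"dy": 0,"dz": 0,"ax": 0,"ay": 0,"az": 0,"fingers": 1},{"dx": -0.015,"dy": 0,"dz": 0,"ax": 0,"ay": 0,"az": 0,"fingers": 1}])

```text
time_s: 38.05
position: [594.3, 26.2, 56.9]
orientation: [[-0.145, 0.989, 0.001], [0.989, 0.145, 0.008], [0.008, 0.003, -1.0]]
wrist_force: [-3.4, 8.4, 5.1]
width: 28.7
grasp_force: 81.6
```

Emit:
apply_moves(targets=[{"dx": -0.015,"dy": 0,"dz": 0,"ax": 0,"ay": 0,"az": 0,"fingers": 1},{"dx": -0.015,"dy": 0,"dz": 0,"ax": 0,"ay": 0,"az": 0,"fingers": 1},{"dx": -0.006,"dy": 0,"dz": 0,"ax": 0,"ay": 0,"az": 0,"fingers": 1},{"dx": 0,"dy": 0,"dz": 0,"ax": 0,"ay": 0,"az": 0,"fingers": 1},{"dx": 0,"dy": 0,"dz": 0,"ax": 0,"ay": 0,"az": 0,"fingers": 1}])

```text
time_s: 38.67
position: [596.3, 12.5, 56.9]
orientation: [[-0.145, 0.989, 0.001], [0.989, 0.145, 0.009], [0.009, 0.002, -1.0]]
wrist_force: [-3.0, 8.3, 5.5]
width: 28.8
grasp_force: 81.7
```

```bash
python3 - <<'E'
from g import *
s=st();print(W2G(s["position"]))
E
```

```text
t 38.67 tcp [596.3  12.5  56.9] yawx 98.34 Rz [ 0.001  0.009 -1.   ] F [-3.   8.3  5.5] w 28.8 g 81.7
[ 0.63408727 35.11524426]
```

Emit:
apply_moves(targets=[{"dx": -0.003,"dy": 0,"dz": 0,"ax": 0,"ay": 0,"az": 0,"fingers": 1},{"dx": -0.003,"dy": 0,"dz": 0,"ax": 0,"ay": 0,"az": 0,"fingers": 1},{"dx": 0,"dy": 0,"dz": 0,"ax": 0,"ay": 0,"az": 0,"fingers": 1}])

```text
time_s: 39.05
position: [596.5, 11.1, 56.9]
orientation: [[-0.145, 0.989, 0.001], [0.989, 0.145, 0.01], [0.01, 0.002, -1.0]]
wrist_force: [-3.3, 10.1, 4.2]
width: 29.0
grasp_force: 81.6
```

Emit:
apply_moves(targets=[{"dx": 0,"dy": 0,"dz": 0,"ax": 0,"ay": 0,"az": 0,"fingers": -0.2},{"dx": 0,"dy": 0,"dz": 0,"ax": 0,"ay": 0,"az": 0,"fingers": -0.2},{"dx": 0,"dy": 0,"dz": 0,"ax": 0,"ay": 0,"az": 0,"fingers": -0.2},{"dx": 0,"dy": 0,"dz": -0.1,"ax": 0,"ay": 0,"az": 0,"fingers": -0.2},{"dx": 0.02,"dy": 0,"dz": -0.13,"ax": 0,"ay": 0,"az": 0,"fingers": -0.2},{"dx": 0,"dy": 0,"dz": 0,"ax": 0,"ay": 0,"az": 0,"fingers": -0.2},{"dx": 0,"dy": 0,"dz": 0,"ax": 0,"ay": 0,"az": 0,"fingers": -0.2}])

```text
time_s: 39.92
position: [595.3, 10.1, 147.0]
orientation: [[-0.141, 0.99, -0.001], [0.99, 0.141, -0.001], [-0.001, -0.001, -1.0]]
wrist_force: [-0.2, 0.0, -0.6]
width: 51.3
grasp_force: 0.0
```

```bash
cat >> g.py <<'E'
def edges(p,lines):
    "gauge y of brightness edges seen along the gauge-y line at gauge x, height z"
    g=cv2.GaussianBlur(cv2.cvtColor(p["image"],cv2.COLOR_BGR2GRAY),(3,3),0).astype(np.float32)
    for n,xs,z,y0,y1 in lines:
        ys=np.arange(y0,y1,.5)
        prof=np.mean([cv2.remap(g,*[a.astype(np.float32).reshape(1,-1) for a in proj(p,[[*G2W((x,y)),z] for y in ys]).T],cv2.INTER_LINEAR)[0] for x in xs],0)
        d=np.gradient(prof);i=np.argsort(-abs(d))[:1]
        pk=[k for k in range(1,len(d)-1) if abs(d[k])>3 and abs(d[k])>=abs(d[k-1]) and abs(d[k])>abs(d[k+1])]
        print(n,[(float(ys[k]),round(float(d[k]),1)) for k in pk])
E
python3 - <<'E'
from g import *
s=st();print(W2G(s["position"]))
X,Y=G2W((0,33.5));plan([(X,Y,56,98.1,3)])
p=robot.capture("wrist");cv2.imwrite("pics/w9.png",p["image"])
edges(p,[("plate z50 (x -33..-29)",(-33,-31,-29),50,-40,20),("plate R",(29,31,33),50,-40,20),("block z42",(-42,-40,-38),42,-15,40)])
E
```

```text
t 39.92 tcp [595.3  10.1 147. ] yawx 98.13 Rz [-0.001 -0.001 -1.   ] F [-0.2  0.  -0.6] w 51.3 g 0.0
[-0.64064276 32.9075272 ]
-> 595.9 10.8 56.0 yaw 98.1: x3 [0.0005, 0.0005, 0.0758, 0.0001]
plate z50 (x -33..-29) [(-9.5, 8.4), (2.0, -8.4), (14.5, 13.8)]
plate R [(-9.0, 8.9), (2.0, -9.0), (14.5, 14.3)]
block z42 [(11.0, 12.9)]
```

Emit:
apply_moves(targets=[{"dx": 0.0005,"dy": 0.0005,"dz": 0.076,"ax": 0,"ay": 0,"az": 0,"fingers": -0.2},{"dx": 0.0005,"dy": 0.0005,"dz": 0.076,"ax": 0,"ay": 0,"az": 0,"fingers": -0.2},{"dx": 0.0005,"dy": 0.0005,"dz": 0.076,"ax": 0,"ay": 0,"az": 0,"fingers": -0.2},{"dx": 0,"dy": 0,"dz": 0,"ax": 0,"ay": 0,"az": 0,"fingers": -0.2},{"dx": 0,"dy": 0,"dz": 0,"ax": 0,"ay": 0,"az": 0,"fingers": 1},{"dx": 0,"dy": 0,"dz": 0,"ax": 0,"ay": 0,"az": 0,"fingers": 1},{"dx": 0,"dy": 0,"dz": 0,"ax": 0,"ay": 0,"az": 0,"fingers": 1},{"dx": 0,"dy": 0,"dz": 0,"ax": 0,"ay": 0,"az": 0,"fingers": 1}])

```text
time_s: 40.98
position: [596.4, 11.6, 56.9]
orientation: [[-0.142, 0.99, 0.001], [0.99, 0.142, -0.0], [-0.0, 0.001, -1.0]]
wrist_force: [-1.2, -1.3, 2.7]
width: 29.0
grasp_force: 81.5
```

Emit:
apply_moves(targets=[{"dx": 0.0195,"dy": 0,"dz": 0,"ax": 0,"ay": 0,"az": 0,"fingers": 1},{"dx": 0.0195,"dy": 0,"dz": 0,"ax": 0,"ay": 0,"az": 0,"fingers": 1},{"dx": 0.0195,"dy": 0,"dz": 0,"ax": 0,"ay": 0,"az": 0,"fingers": 1},{"dx": 0.0195,"dy": 0,"dz": 0,"ax": 0,"ay": 0,"az": 0,"fingers": 1},{"dx": 0.0195,"dy": 0,"dz": 0,"ax": 0,"ay": 0,"az": 0,"fingers": 1},{"dx": 0.0195,"dy": 0,"dz": 0,"ax": 0,"ay": 0,"az": 0,"fingers": 1},{"dx": 0.0195,"dy": 0,"dz": 0,"ax": 0,"ay": 0,"az": 0,"fingers": 1},{"dx": 0.0195,"dy": 0,"dz": 0,"ax": 0,"ay": 0,"az": 0,"fingers": 1}])

```text
time_s: 41.98
position: [588.2, 67.9, 56.8]
orientation: [[-0.14, 0.99, 0.001], [0.99, 0.14, -0.008], [-0.008, -0.0, -1.0]]
wrist_force: [-0.9, -8.5, 5.1]
width: 28.9
grasp_force: 82.1
```

Emit:
apply_moves(targets=[{"dx": 0,"dy": 0,"dz": 0,"ax": 0,"ay": 0,"az": 0,"fingers": 1},{"dx": 0,"dy": 0,"dz": 0,"ax": 0,"ay": 0,"az": 0,"fingers": 1}])

```text
time_s: 42.22
position: [587.8, 69.9, 56.8]
orientation: [[-0.141, 0.99, 0.001], [0.99, 0.141, -0.005], [-0.005, -0.0, -1.0]]
wrist_force: [-2.0, -5.9, 4.5]
width: 28.6
grasp_force: 82.0
```

Emit:
apply_moves(targets=[{"dx": 0,"dy": 0,"dz": 0,"ax": 0,"ay": 0,"az": 0,"fingers": -0.2},{"dx": 0,"dy": 0,"dz": 0,"ax": 0,"ay": 0,"az": 0,"fingers": -0.2},{"dx": 0,"dy": 0,"dz": 0,"ax": 0,"ay": 0,"az": 0,"fingers": -0.2},{"dx": 0,"dy": 0,"dz": -0.1,"ax": 0,"ay": 0,"az": 0,"fingers": -0.2},{"dx": 0,"dy": 0,"dz": -0.13,"ax": 0,"ay": 0,"az": 0,"fingers": -0.2},{"dx": -0.121,"dy": 0,"dz": 0,"ax": 0,"ay": 0,"az": 0,"fingers": -0.7},{"dx": -0.121,"dy": 0,"dz": 0,"ax": 0,"ay": 0,"az": 0,"fingers": -0.7},{"dx": -0.122,"dy": 0,"dz": 0,"ax": 0,"ay": 0,"az": 0,"fingers": -0.7}])

```text
time_s: 43.22
position: [608.4, -71.6, 148.3]
orientation: [[-0.143, 0.99, 0.001], [0.99, 0.143, 0.0], [0.0, 0.001, -1.0]]
wrist_force: [0.9, 1.4, -0.0]
width: 72.6
grasp_force: 0.0
```

Emit:
apply_moves(targets=[{"dx": 0,"dy": 0,"dz": 0,"ax": 0,"ay": 0,"az": 0,"fingers": -0.7},{"dx": 0,"dy": 0,"dz": 0,"ax": 0,"ay": 0,"az": 0,"fingers": -0.7}])

```text
time_s: 43.48
position: [608.0, -69.6, 148.0]
orientation: [[-0.143, 0.99, 0.0], [0.99, 0.143, 0.002], [0.002, 0.0, -1.0]]
wrist_force: [-0.3, 1.4, 0.1]
width: 72.7
grasp_force: 0.0
```

```bash
python3 - <<'E'
from g import *
s=st();print(W2G(s["position"]))
X,Y=G2W((0,-50));plan([(X,Y,60,98.1,3),(X,Y,17.5,98.1,3)])
locate("sink_short",(X,Y),SHORT,98,60,z=10)
p=robot.capture("wrist")
edges(p,[("plate z50",(-33,-31,-29),50,15,60),("block z42",(-42,-40,-38),42,50,85)])
E
```

```text
t 43.48 tcp [608.  -69.6 148. ] yawx 98.20 Rz [ 0.     0.002 -1.   ] F [-0.3  1.4  0.1] w 72.7 g 0.0
[  0.65769177 -47.79895431]
-> 607.6 -71.9 60.0 yaw 98.1: x3 [-0.0018, -0.0006, 0.0734, 0.0002]
   [-0.0018, -0.0006, 0.0734, 0.0002]
   [-0.0018, -0.0005, 0.0734, 0.0002]
-> 607.6 -71.9 17.5 yaw 98.1: x3 [-0.0, 0.0, 0.0354, -0.0]
sink_short 1 [607.  -72.8  98.6] err 0.095
plate z50 [(41.0, 9.2), (52.0, -11.4)]
block z42 [(68.5, 12.6)]
```

Emit:
apply_moves(targets=[{"dx": -0.0018,"dy": -0.0005,"dz": 0.0735,"ax": 0,"ay": 0,"az": 0,"fingers": -0.7},{"dx": -0.0018,"dy": -0.0005,"dz": 0.0735,"ax": 0,"ay": 0,"az": 0,"fingers": -0.7},{"dx": -0.0018,"dy": -0.0005,"dz": 0.0735,"ax": 0,"ay": 0,"az": 0,"fingers": -0.7},{"dx": 0,"dy": 0,"dz": 0.035,"ax": 0,"ay": 0,"az": 0,"fingers": -0.7},{"dx": 0,"dy": 0,"dz": 0.035,"ax": 0,"ay": 0,"az": 0,"fingers": -0.7},{"dx": 0,"dy": 0,"dz": 0.035,"ax": 0,"ay": 0,"az": 0,"fingers": -0.7},{"dx": 0,"dy": 0,"dz": 0,"ax": 0,"ay": 0,"az": 0,"fingers": -0.7}])

```text
time_s: 44.5
position: [607.2, -72.9, 17.1]
orientation: [[-0.142, 0.99, -0.002], [0.99, 0.142, 0.0], [0.0, -0.002, -1.0]]
wrist_force: [0.6, -0.0, 0.1]
width: 72.2
grasp_force: 0.0
```

Emit:
apply_moves(targets=[{"dx": 0,"dy": 0,"dz": 0,"ax": 0,"ay": 0,"az": 0,"fingers": 1},{"dx": 0,"dy": 0,"dz": 0,"ax": 0,"ay": 0,"az": 0,"fingers": 1},{"dx": 0,"dy": 0,"dz": 0,"ax": 0,"ay": 0,"az": 0,"fingers": 1},{"dx": 0,"dy": 0,"dz": 0,"ax": 0,"ay": 0,"az": 0,"fingers": 1},{"dx": 0,"dy": 0,"dz": 0,"ax": 0,"ay": 0,"az": 0,"fingers": 1}], force=35)

```text
time_s: 45.12
position: [608.4, -72.9, 18.7]
orientation: [[-0.142, 0.99, 0.002], [0.99, 0.142, -0.0], [-0.0, 0.002, -1.0]]
wrist_force: [-0.2, -0.4, 5.8]
width: 49.0
grasp_force: 39.2
```

```bash
python3 - <<'E'
from g import *
s=st()
x,y=s["position"][:2];X,Y=T2W((0,0));plan([(x,y,110,98.1,2),(X,Y,110,92,6)])
E
```

```text
t 45.12 tcp [608.4 -72.9  18.7] yawx 98.17 Rz [ 0.002 -0.    -1.   ] F [-0.2 -0.4  5.8] w 49.0 g 39.2
-> 608.4 -72.9 110.0 yaw 98.1: x2 [0.0, 0.0, -0.1141, 0.0002]
   [0.0, 0.0, -0.1141, 0.0002]
-> 461.0 -320.5 110.0 yaw 92.0: x6 [-0.0935, -0.0754, -0.0, 0.0056]
   [-0.0948, -0.0737, -0.0, 0.0056]
   [-0.0961, -0.072, -0.0, 0.0056]
   [-0.0974, -0.0703, -0.0, 0.0056]
   [-0.0986, -0.0685, -0.0, 0.0056]
   [-0.0998, -0.0668, -0.0, 0.0056]
```

Emit:
apply_moves(targets=[{"dx": 0,"dy": 0,"dz": -0.09,"ax": 0,"ay": 0,"az": 0,"fingers": 1},{"dx": 0,"dy": 0,"dz": -0.138,"ax": 0,"ay": 0,"az": 0,"fingers": 1},{"dx": -0.0935,"dy": -0.0754,"dz": 0,"ax": 0,"ay": 0,"az": 0.0056,"fingers": 1},{"dx": -0.0948,"dy": -0.0737,"dz": 0,"ax": 0,"ay": 0,"az": 0.0056,"fingers": 1},{"dx": -0.0961,"dy": -0.072,"dz": 0,"ax": 0,"ay": 0,"az": 0.0056,"fingers": 1},{"dx": -0.0974,"dy": -0.0703,"dz": 0,"ax": 0,"ay": 0,"az": 0.0056,"fingers": 1},{"dx": -0.0986,"dy": -0.0685,"dz": 0,"ax": 0,"ay": 0,"az": 0.0056,"fingers": 1},{"dx": -0.0998,"dy": -0.0668,"dz": 0,"ax": 0,"ay": 0,"az": 0.0056,"fingers": 1}])

```text
time_s: 46.12
position: [459.2, -322.0, 108.5]
orientation: [[-0.037, 0.999, -0.001], [0.999, 0.037, 0.001], [0.001, -0.001, -1.0]]
wrist_force: [0.5, -0.4, -1.6]
width: 49.5
grasp_force: 38.6
```

Emit:
apply_moves(targets=[{"dx": 0,"dy": 0,"dz": 0,"ax": 0,"ay": 0,"az": 0,"fingers": 1},{"dx": 0,"dy": 0,"dz": 0.0875,"ax": 0,"ay": 0,"az": 0,"fingers": 1},{"dx": 0,"dy": 0,"dz": 0.0875,"ax": 0,"ay": 0,"az": 0,"fingers": 1},{"dx": 0,"dy": 0,"dz": 0,"ax": 0,"ay": 0,"az": 0,"fingers": 1},{"dx": 0,"dy": 0,"dz": 0,"ax": 0,"ay": 0,"az": 0,"fingers": 1}])

```text
time_s: 46.75
position: [461.8, -320.4, 39.9]
orientation: [[-0.038, 0.999, 0.001], [0.999, 0.038, -0.0], [-0.0, 0.001, -1.0]]
wrist_force: [0.8, -0.4, -0.8]
width: 49.3
grasp_force: 38.5
```

Emit:
apply_moves(targets=[{"dx": 0,"dy": 0,"dz": 0.03,"ax": 0,"ay": 0,"az": 0,"fingers": 1},{"dx": 0,"dy": 0,"dz": 0.02,"ax": 0,"ay": 0,"az": 0,"fingers": 1},{"dx": 0,"dy": 0,"dz": 0.015,"ax": 0,"ay": 0,"az": 0,"fingers": 1},{"dx": 0,"dy": 0,"dz": 0,"ax": 0,"ay": 0,"az": 0,"fingers": 1},{"dx": 0,"dy": 0,"dz": 0,"ax": 0,"ay": 0,"az": 0,"fingers": 1}])

```text
time_s: 47.38
position: [460.6, -320.8, 13.6]
orientation: [[-0.037, 0.999, -0.0], [0.999, 0.037, -0.0], [-0.0, -0.0, -1.0]]
wrist_force: [-0.9, -0.1, 5.5]
width: 49.2
grasp_force: 39.4
```

Emit:
apply_moves(targets=[{"dx": 0,"dy": 0,"dz": 0,"ax": 0,"ay": 0,"az": 0,"fingers": -0.45},{"dx": 0,"dy": 0,"dz": 0,"ax": 0,"ay": 0,"az": 0,"fingers": -0.45},{"dx": 0,"dy": 0,"dz": 0,"ax": 0,"ay": 0,"az": 0,"fingers": -0.45},{"dx": 0,"dy": 0,"dz": -0.08,"ax": 0,"ay": 0,"az": 0,"fingers": -0.45},{"dx": 0,"dy": 0,"dz": -0.14,"ax": 0,"ay": 0,"az": 0,"fingers": -0.45},{"dx": 0,"dy": 0,"dz": -0.14,"ax": 0,"ay": 0,"az": 0,"fingers": -1},{"dx": 0,"dy": 0,"dz": -0.14,"ax": 0,"ay": 0,"az": 0,"fingers": -1},{"dx": 0,"dy": 0,"dz": 0,"ax": 0,"ay": 0,"az": 0,"fingers": -1}])

```text
time_s: 48.38
position: [463.7, -321.8, 218.0]
orientation: [[-0.037, 0.999, 0.009], [0.999, 0.037, -0.006], [-0.006, 0.009, -1.0]]
wrist_force: [0.1, -0.6, 0.3]
width: 85.5
grasp_force: 0.0
```

```bash
python3 - <<'E'
from g import *
s=st()
for c in("wrist","top"):locate("sink_short",T2W((0,0)),SHORT,92,60,(c,),z=5)
plan([(450,-110,210,163.1,8)])
E
```

```text
t 48.38 tcp [ 463.7 -321.8  218. ] yawx 92.12 Rz [ 0.009 -0.006 -1.   ] F [ 0.1 -0.6  0.3] w 85.5 g 0.0
sink_short 1 [ 460.5 -319.8   91.7] err 0.081
sink_short 1 [ 460.4 -319.1   93.1] err 0.135
-> 450.0 -110.0 210.0 yaw 163.1: x8 [0.0658, -0.0005, 0.0004, -0.0493]
   [0.0651, 0.0096, 0.0004, -0.0493]
   [0.0629, 0.0196, 0.0004, -0.0493]
   [0.0591, 0.029, 0.0004, -0.0493]
   [0.0539, 0.0378, 0.0004, -0.0493]
   [0.0475, 0.0457, 0.0004, -0.0493]
   [0.0398, 0.0524, 0.0004, -0.0493]
   [0.0313, 0.0579, 0.0004, -0.0493]
```

Emit:
apply_moves(targets=[{"dx": 0.0658,"dy": 0,"dz": 0,"ax": 0,"ay": 0,"az": -0.0493,"fingers": -1},{"dx": 0.065,"dy": 0.0096,"dz": 0,"ax": 0,"ay": 0,"az": -0.0493,"fingers": -1},{"dx": 0.063,"dy": 0.0196,"dz": 0,"ax": 0,"ay": 0,"az": -0.0493,"fingers": -1},{"dx": 0.059,"dy": 0.029,"dz": 0,"ax": 0,"ay": 0,"az": -0.0493,"fingers": -1},{"dx": 0.054,"dy": 0.0378,"dz": 0,"ax": 0,"ay": 0,"az": -0.0493,"fingers": -1},{"dx": 0.0475,"dy": 0.0457,"dz": 0,"ax": 0,"ay": 0,"az": -0.0493,"fingers": -1},{"dx": 0.04,"dy": 0.0524,"dz": 0,"ax": 0,"ay": 0,"az": -0.0493,"fingers": -1},{"dx": 0.0313,"dy": 0.058,"dz": 0,"ax": 0,"ay": 0,"az": -0.0493,"fingers": -1}])

```text
time_s: 49.58
position: [450.2, -109.4, 211.5]
orientation: [[-0.958, 0.285, -0.003], [0.285, 0.958, 0.001], [0.003, 0.0, -1.0]]
wrist_force: [0.5, 0.7, -0.1]
width: 85.6
grasp_force: 0.0
```

Emit:
apply_moves(targets=[{"dx": 0,"dy": 0,"dz": 0,"ax": 0,"ay": 0,"az": 0,"fingers": -1},{"dx": 0,"dy": 0,"dz": 0,"ax": 0,"ay": 0,"az": 0,"fingers": -1}])

```text
time_s: 49.82
position: [450.9, -111.3, 212.1]
orientation: [[-0.956, 0.293, -0.002], [0.293, 0.956, 0.0], [0.002, -0.001, -1.0]]
wrist_force: [-0.6, 0.5, -0.7]
width: 85.1
grasp_force: 0.0
```

```bash
python3 - <<'E'
from g import *
s=st();print(np.round(s["joint_positions"],1))
r=locate("housing",(434,-97.5),HOUS,-16.9,80)
locate("housing",(434,-97.5),HOUS,-16.9,80,("top",))
img=cv2.imread("pics/last.png");p=robot.capture("wrist")
for c in box(r[0],r[1],np.radians(r[2]),HOUS):
    u=proj(p,c)[0];cv2.circle(img,(int(u[0]),int(u[1])),3,(0,0,255),1)
cv2.imwrite("pics/h.png",img)
plan([(r[0],r[1],60,r[2]+180,4),(r[0],r[1],6,r[2]+180,3)])
E
```

```text
t 49.83 tcp [ 450.9 -111.3  212.1] yawx 162.97 Rz [-0.002  0.    -1.   ] F [-0.6  0.5 -0.7] w 85.1 g 0.0
[ 47.6  28.2 -52.8 111.5  27.7  54.1  54.1]
housing 1 [432.4 -98.  -16.5] err 0.032
housing 1 [432.2 -98.7 -17.1] err 0.084
-> 432.4 -98.0 60.0 yaw 163.5: x4 [0.0137, 0.0044, 0.0956, -0.0007]
   [0.0137, 0.0044, 0.0956, -0.0007]
   [0.0136, 0.0045, 0.0956, -0.0007]
   [0.0136, 0.0045, 0.0956, -0.0007]
-> 432.4 -98.0 6.0 yaw 163.5: x3 [0.0, -0.0, 0.045, -0.0]
```

View pics/h.png

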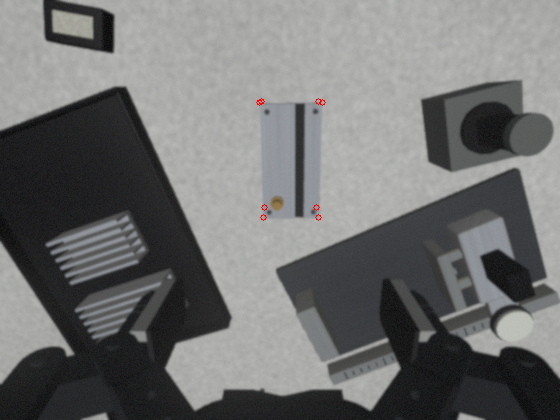

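Emit:
apply_moves(targets=[{"dx": 0.0137,"dy": 0.0044,"dz": 0.0955,"ax": 0,"ay": 0,"az": -0.0007,"fingers": -1},{"dx": 0.0137,"dy": 0.0044,"dz": 0.0955,"ax": 0,"ay": 0,"az": -0.0007,"fingers": -1},{"dx": 0.0137,"dy": 0.0045,"dz": 0.0955,"ax": 0,"ay": 0,"az": -0.0007,"fingers": -1},{"dx": 0.0136,"dy": 0.0045,"dz": 0.0955,"ax": 0,"ay": 0,"az": -0.0007,"fingers": -1},{"dx": 0,"dy": 0,"dz": 0.045,"ax": 0,"ay": 0,"az": 0,"fingers": -1},{"dx": 0,"dy": 0,"dz": 0.045,"ax": 0,"ay": 0,"az": 0,"fingers": -1},{"dx": 0,"dy": 0,"dz": 0.042,"ax": 0,"ay": 0,"az": 0,"fingers": -1},{"dx": 0,"dy": 0,"dz": 0,"ax": 0,"ay": 0,"az": 0,"fingers": -1}])

```text
time_s: 51.08
position: [432.1, -97.4, 6.8]
orientation: [[-0.959, 0.282, -0.002], [0.282, 0.959, -0.0], [0.002, -0.001, -1.0]]
wrist_force: [0.3, 0.3, 0.2]
width: 85.3
grasp_force: 0.0
```

Emit:
apply_moves(targets=[{"dx": 0,"dy": 0,"dz": 0,"ax": 0,"ay": 0,"az": 0,"fingers": 1},{"dx": 0,"dy": 0,"dz": 0,"ax": 0,"ay": 0,"az": 0,"fingers": 1},{"dx": 0,"dy": 0,"dz": 0,"ax": 0,"ay": 0,"az": 0,"fingers": 1},{"dx": 0,"dy": 0,"dz": 0,"ax": 0,"ay": 0,"az": 0,"fingers": 1},{"dx": 0,"dy": 0,"dz": 0,"ax": 0,"ay": 0,"az": 0,"fingers": 1},{"dx": 0,"dy": 0,"dz": 0,"ax": 0,"ay": 0,"az": 0,"fingers": 1}], force=40)

```text
time_s: 51.82
position: [432.8, -97.4, 8.3]
orientation: [[-0.959, 0.282, 0.001], [0.282, 0.959, -0.001], [-0.002, -0.0, -1.0]]
wrist_force: [-1.0, -1.4, 6.3]
width: 55.2
grasp_force: 43.5
```

```bash
python3 - <<'E'
from g import *
s=st();x,y=s["position"][:2]
X,Y=G2W((0,-30.5))
plan([(x,y,130,None,3),(X,Y,130,98.1,8),(X,Y,45,98.1,3)])
E
```

```text
t 51.83 tcp [432.8 -97.4   8.3] yawx 163.59 Rz [ 0.001 -0.001 -1.   ] F [-1.  -1.4  6.3] w 55.2 g 43.5
-> 432.8 -97.4 130.0 yaw 163.6: x3 [0.0, 0.0, -0.1014, -0.0]
-> 604.9 -52.6 130.0 yaw 98.1: x8 [-0.0476, 0.0286, -0.0, 0.0455]
   [-0.0431, 0.0351, -0.0, 0.0455]
   [-0.0376, 0.0409, -0.0, 0.0455]
   [-0.0314, 0.0458, -0.0, 0.0455]
   [-0.0246, 0.0498, -0.0, 0.0455]
   [-0.0172, 0.0528, -0.0, 0.0455]
   [-0.0095, 0.0547, -0.0, 0.0455]
   [-0.0016, 0.0555, -0.0, 0.0455]
-> 604.9 -52.6 45.0 yaw 98.1: x3 [0.0, -0.0, 0.0708, -0.0]
```

Emit:
apply_moves(targets=[{"dx": 0,"dy": 0,"dz": -0.08,"ax": 0,"ay": 0,"az": 0,"fingers": 1},{"dx": 0,"dy": 0,"dz": -0.11,"ax": 0,"ay": 0,"az": 0,"fingers": 1},{"dx": 0,"dy": 0,"dz": -0.114,"ax": 0,"ay": 0,"az": 0,"fingers": 1},{"dx": -0.0476,"dy": 0.0286,"dz": 0,"ax": 0,"ay": 0,"az": 0.0455,"fingers": 1},{"dx": -0.0431,"dy": 0.0351,"dz": 0,"ax": 0,"ay": 0,"az": 0.0455,"fingers": 1},{"dx": -0.0376,"dy": 0.041,"dz": 0,"ax": 0,"ay": 0,"az": 0.0455,"fingers": 1},{"dx": -0.0314,"dy": 0.0458,"dz": 0,"ax": 0,"ay": 0,"az": 0.0455,"fingers": 1},{"dx": -0.0246,"dy": 0.05,"dz": 0,"ax": 0,"ay": 0,"az": 0.0455,"fingers": 1}])

```text
time_s: 52.82
position: [539.8, -69.1, 128.6]
orientation: [[-0.536, 0.844, -0.002], [0.844, 0.536, 0.0], [0.001, -0.001, -1.0]]
wrist_force: [0.1, 0.1, -3.2]
width: 55.4
grasp_force: 44.6
```

Emit:
apply_moves(targets=[{"dx": -0.0172,"dy": 0.0528,"dz": 0,"ax": 0,"ay": 0,"az": 0.0455,"fingers": 1},{"dx": -0.0095,"dy": 0.0547,"dz": 0,"ax": 0,"ay": 0,"az": 0.0455,"fingers": 1},{"dx": -0.0016,"dy": 0.0555,"dz": 0,"ax": 0,"ay": 0,"az": 0.0455,"fingers": 1},{"dx": 0,"dy": 0,"dz": 0.07,"ax": 0,"ay": 0,"az": 0,"fingers": 1},{"dx": 0,"dy": 0,"dz": 0.07,"ax": 0,"ay": 0,"az": 0,"fingers": 1},{"dx": 0,"dy": 0,"dz": 0,"ax": 0,"ay": 0,"az": 0,"fingers": 1},{"dx": 0,"dy": 0,"dz": 0,"ax": 0,"ay": 0,"az": 0,"fingers": 1}])

```text
time_s: 53.7
position: [604.8, -52.1, 73.7]
orientation: [[-0.141, 0.99, 0.001], [0.99, 0.141, 0.0], [0.0, 0.001, -1.0]]
wrist_force: [0.5, 0.5, -1.4]
width: 55.2
grasp_force: 44.5
```

```bash
python3 - <<'E'
from g import *
s=st();print(W2G(s["position"]))
X,Y=G2W((0,-30.5))
plan([(X,Y,19,98.1,4)])
E
```

```text
t 53.70 tcp [604.8 -52.1  73.7] yawx 98.10 Rz [ 0.001  0.    -1.   ] F [ 0.5  0.5 -1.4] w 55.2 g 44.5
[-1.68842877e-02 -3.00271020e+01]
-> 604.9 -52.6 19.0 yaw 98.1: x4 [-0.0003, 0.0, 0.0342, 0.0]
```

Emit:
apply_moves(targets=[{"dx": 0,"dy": 0,"dz": 0.0345,"ax": 0,"ay": 0,"az": 0,"fingers": 1},{"dx": 0,"dy": 0,"dz": 0.0345,"ax": 0,"ay": 0,"az": 0,"fingers": 1},{"dx": 0,"dy": 0,"dz": 0.0345,"ax": 0,"ay": 0,"az": 0,"fingers": 1},{"dx": 0,"dy": 0,"dz": 0.0325,"ax": 0,"ay": 0,"az": 0,"fingers": 1},{"dx": 0,"dy": 0,"dz": 0.0025,"ax": 0,"ay": 0,"az": 0,"fingers": 1},{"dx": 0,"dy": 0,"dz": 0,"ax": 0,"ay": 0,"az": 0,"fingers": 1}])

```text
time_s: 54.45
position: [604.2, -52.1, 17.8]
orientation: [[-0.141, 0.99, -0.001], [0.99, 0.141, -0.0], [-0.0, -0.001, -1.0]]
wrist_force: [-1.4, 0.1, 3.3]
width: 55.4
grasp_force: 46.2
```

Emit:
apply_moves(targets=[{"dx": 0,"dy": 0,"dz": 0,"ax": 0,"ay": 0,"az": 0,"fingers": -0.7},{"dx": 0,"dy": 0,"dz": 0,"ax": 0,"ay": 0,"az": 0,"fingers": -0.7},{"dx": 0,"dy": 0,"dz": 0,"ax": 0,"ay": 0,"az": 0,"fingers": -0.7},{"dx": 0,"dy": 0,"dz": -0.05,"ax": 0,"ay": 0,"az": 0,"fingers": -0.7},{"dx": 0,"dy": 0,"dz": -0.14,"ax": 0,"ay": 0,"az": 0,"fingers": -0.7},{"dx": 0,"dy": 0,"dz": -0.14,"ax": 0,"ay": 0,"az": 0,"fingers": -0.2},{"dx": 0.102,"dy": 0,"dz": 0,"ax": 0,"ay": 0,"az": 0,"fingers": -0.2},{"dx": 0.102,"dy": 0,"dz": 0,"ax": 0,"ay": 0,"az": 0,"fingers": -0.2}])

```text
time_s: 55.45
position: [593.7, 29.1, 152.4]
orientation: [[-0.139, 0.99, 0.004], [0.99, 0.139, 0.0], [-0.0, 0.004, -1.0]]
wrist_force: [-0.1, 0.3, -0.6]
width: 51.4
grasp_force: 0.0
```

Emit:
apply_moves(targets=[{"dx": 0.101,"dy": 0,"dz": 0,"ax": 0,"ay": 0,"az": 0,"fingers": -0.2},{"dx": 0,"dy": 0,"dz": 0,"ax": 0,"ay": 0,"az": 0,"fingers": -0.2},{"dx": 0,"dy": 0,"dz": 0,"ax": 0,"ay": 0,"az": 0,"fingers": -0.2}])

```text
time_s: 55.82
position: [587.6, 67.8, 150.6]
orientation: [[-0.141, 0.99, 0.001], [0.99, 0.141, -0.001], [-0.001, 0.001, -1.0]]
wrist_force: [0.4, -0.5, -1.0]
width: 51.7
grasp_force: 0.0
```

```bash
python3 - <<'E'
from g import *
s=st();print(W2G(s["position"]))
X,Y=G2W((0,91.5))
plan([(X,Y,56,98.1,3)])
r=locate("housing",G2W((0,-30.5)),HOUS,98,60,z=10);print(W2G(r[:2]))
p=robot.capture("wrist")
edges(p,[("plate z50",(-33,-31),50,15,60),("block z42",(-42,-40,-38),42,50,85),("block R",(38,40,42),42,50,85)])
E
```

```text
t 55.83 tcp [587.6  67.8 150.6] yawx 98.09 Rz [ 0.001 -0.001 -1.   ] F [ 0.4 -0.5 -1. ] w 51.7 g 0.0
[-0.12033913 91.10511171]
-> 587.7 68.2 56.0 yaw 98.1: x3 [0.0003, 0.0001, 0.0789, -0.0]
housing 1 [605.2 -57.1  98.1] err 0.068
[ -0.30168634 -35.00355083]
plate z50 [(41.5, 7.1), (53.0, -7.5)]
block z42 [(70.0, 11.7)]
block R [(70.0, 12.2)]
```

Emit:
apply_moves(targets=[{"dx": 0.0003,"dy": 0,"dz": 0.079,"ax": 0,"ay": 0,"az": 0,"fingers": -0.2},{"dx": 0.0003,"dy": 0,"dz": 0.079,"ax": 0,"ay": 0,"az": 0,"fingers": -0.2},{"dx": 0.0003,"dy": 0,"dz": 0.079,"ax": 0,"ay": 0,"az": 0,"fingers": -0.2},{"dx": 0,"dy": 0,"dz": 0,"ax": 0,"ay": 0,"az": 0,"fingers": -0.2},{"dx": 0,"dy": 0,"dz": 0,"ax": 0,"ay": 0,"az": 0,"fingers": 1},{"dx": 0,"dy": 0,"dz": 0,"ax": 0,"ay": 0,"az": 0,"fingers": 1},{"dx": 0,"dy": 0,"dz": 0,"ax": 0,"ay": 0,"az": 0,"fingers": 1},{"dx": 0,"dy": 0,"dz": 0,"ax": 0,"ay": 0,"az": 0,"fingers": 1}], force=80)

```text
time_s: 56.98
position: [588.1, 68.7, 56.5]
orientation: [[-0.141, 0.99, 0.002], [0.99, 0.141, -0.0], [-0.001, 0.002, -1.0]]
wrist_force: [-1.1, -1.6, 6.1]
width: 29.0
grasp_force: 81.2
```

Emit:
apply_moves(targets=[{"dx": -0.011,"dy": 0,"dz": 0,"ax": 0,"ay": 0,"az": 0,"fingers": 1},{"dx": -0.011,"dy": 0,"dz": 0,"ax": 0,"ay": 0,"az": 0,"fingers": 1},{"dx": -0.011,"dy": 0,"dz": 0,"ax": 0,"ay": 0,"az": 0,"fingers": 1},{"dx": -0.011,"dy": 0,"dz": 0,"ax": 0,"ay": 0,"az": 0,"fingers": 1},{"dx": -0.011,"dy": 0,"dz": 0,"ax": 0,"ay": 0,"az": 0,"fingers": 1},{"dx": -0.011,"dy": 0,"dz": 0,"ax": 0,"ay": 0,"az": 0,"fingers": 1},{"dx": -0.011,"dy": 0,"dz": 0,"ax": 0,"ay": 0,"az": 0,"fingers": 1},{"dx": -0.008,"dy": 0,"dz": 0,"ax": 0,"ay": 0,"az": 0,"fingers": 1}])

```text
time_s: 57.98
position: [591.9, 42.6, 56.5]
orientation: [[-0.144, 0.99, 0.002], [0.99, 0.144, 0.01], [0.009, 0.003, -1.0]]
wrist_force: [-2.8, 9.8, 5.1]
width: 28.9
grasp_force: 81.3
```

Emit:
apply_moves(targets=[{"dx": 0,"dy": 0,"dz": 0,"ax": 0,"ay": 0,"az": 0,"fingers": 1},{"dx": 0,"dy": 0,"dz": 0,"ax": 0,"ay": 0,"az": 0,"fingers": 1}])

```text
time_s: 58.22
position: [592.0, 42.1, 56.5]
orientation: [[-0.144, 0.99, 0.002], [0.99, 0.144, 0.009], [0.008, 0.003, -1.0]]
wrist_force: [-2.6, 8.1, 5.7]
width: 29.3
grasp_force: 81.3
```

```bash
python3 - <<'E'
from g import *
s=st();print(W2G(s["position"]),W2G((588.4,66.7)))
E
```

```text
t 58.23 tcp [592.   42.1  56.5] yawx 98.27 Rz [ 0.002  0.009 -1.   ] F [-2.6  8.1  5.7] w 29.3 g 81.3
[ 0.56250786 65.08433559] [ 0.47601114 89.93010293]
```

Emit:
apply_moves(targets=[{"dx": -0.0025,"dy": 0,"dz": 0,"ax": 0,"ay": 0,"az": 0,"fingers": 1},{"dx": -0.0025,"dy": 0,"dz": 0,"ax": 0,"ay": 0,"az": 0,"fingers": 1},{"dx": 0,"dy": 0,"dz": 0,"ax": 0,"ay": 0,"az": 0,"fingers": 1}])

```text
time_s: 58.6
position: [592.1, 41.1, 56.5]
orientation: [[-0.144, 0.99, 0.002], [0.989, 0.144, 0.01], [0.01, 0.003, -1.0]]
wrist_force: [-1.6, 10.5, 5.2]
width: 29.1
grasp_force: 81.3
```

Emit:
apply_moves(targets=[{"dx": 0,"dy": 0,"dz": 0,"ax": 0,"ay": 0,"az": 0,"fingers": -0.2},{"dx": 0,"dy": 0,"dz": 0,"ax": 0,"ay": 0,"az": 0,"fingers": -0.2},{"dx": 0,"dy": 0,"dz": 0,"ax": 0,"ay": 0,"az": 0,"fingers": -0.2},{"dx": 0,"dy": 0,"dz": -0.1,"ax": 0,"ay": 0,"az": 0,"fingers": -0.2},{"dx": 0,"dy": 0,"dz": -0.14,"ax": 0,"ay": 0,"az": 0,"fingers": -0.2},{"dx": 0,"dy": 0,"dz": -0.1,"ax": 0,"ay": 0,"az": 0,"fingers": -0.2},{"dx": 0,"dy": 0,"dz": 0,"ax": 0,"ay": 0,"az": 0,"fingers": -0.2},{"dx": 0,"dy": 0,"dz": 0,"ax": 0,"ay": 0,"az": 0,"fingers": -0.2}])

```text
time_s: 59.6
position: [591.7, 32.5, 190.2]
orientation: [[-0.14, 0.99, -0.001], [0.99, 0.14, -0.001], [-0.001, -0.001, -1.0]]
wrist_force: [-0.7, -0.4, -0.3]
width: 51.1
grasp_force: 0.0
```

```bash
python3 - <<'E'
from g import *
import pickle
s=st();print(W2G(s["position"]))
p=robot.capture("wrist");cv2.imwrite("pics/w10.png",p["image"]);pickle.dump(p,open("w10.pkl","wb"))
edges(p,[("plate z50",(-33,-31),50,5,45),("plate R",(31,33),50,5,45),("block z42",(-42,-40,-38),42,25,60),("block R",(38,40,42),42,25,60),("jaw face z50",(-33,-31),50,-105,-75)])
c=[d for d in best(p,"probe",.3)];print([(d["confidence"],d["extent"]) for d in c])
# groove: dark band across gauge x at z=38
g=cv2.cvtColor(p["image"],cv2.COLOR_BGR2GRAY).astype(float)
xs=np.arange(-34,35,1.)
for y in(-75,-60,-40,-20,0,10):
    uv=proj(p,[[*G2W((x,y)),42] for x in xs]);v=np.array([g[int(round(b)),int(round(a))] if 0<=b<420 else -1 for a,b in uv]);print(y,v.astype(int)[::2].tolist())
E
```

```text
t 59.60 tcp [591.7  32.5 190.2] yawx 98.06 Rz [-0.001 -0.001 -1.   ] F [-0.7 -0.4 -0.3] w 51.1 g 0.0
[-1.07809183 55.58457862]
plate z50 [(20.0, 6.9), (31.5, -7.5), (43.5, 11.7)]
plate R [(21.0, 7.3), (31.5, -7.7)]
block z42 [(41.5, 10.8)]
block R [(42.0, 10.9)]
jaw face z50 [(-88.5, -5.2)]
[(0.81, [90.2, 128.6, 95.8, 61.0])]
-75 [62, 64, 70, 115, 142, 140, 136, 113, 80, 67, 64, 65, 90, 121, 140, 139, 140, 141, 133, 73, 36, 42, 44, 102, 138, 143, 141, 142, 141, 141, 139, 119, 69, 64, 61]
-60 [59, 60, 66, 99, 141, 142, 142, 141, 143, 143, 142, 141, 141, 140, 142, 142, 140, 142, 134, 71, 38, 41, 47, 94, 141, 143, 142, 141, 139, 142, 139, 102, 63, 65, 61]
-40 [61, 64, 69, 121, 142, 142, 144, 139, 142, 142, 142, 142, 142, 143, 143, 143, 140, 141, 134, 75, 39, 36, 38, 95, 141, 144, 142, 140, 142, 141, 139, 119, 60, 62, 59]
-20 [60, 62, 64, 110, 144, 144, 142, 142, 144, 144, 141, 140, 141, 143, 143, 148, 145, 142, 133, 73, 41, 38, 39, 91, 140, 146, 143, 140, 139, 142, 140, 99, 62, 62, 62]
0 [60, 63, 73, 128, 147, 146, 142, 141, 144, 145, 140, 140, 140, 143, 143, 145, 144, 140, 130, 72, 42, 40, 44, 117, 142, 142, 144, 139, 142, 143, 139, 90, 59, 63, 58]
10 [63, 62, 66, 110, 141, 108, 99, 130, 143, 144, 140, 141, 142, 143, 143, 145, 146, 140, 131, 70, 37, 36, 47, 109, 139, 146, 140, 124, 106, 132, 139, 98, 62, 61, 65]
```

```bash
python3 - <<'E'
from g import *
plan([(449,68,240,88,6)])
E
```

```text
-> 449.0 68.0 240.0 yaw 88.0: x6 [0.0229, -0.0566, -0.0211, 0.0093]
   [0.0212, -0.0573, -0.0211, 0.0093]
   [0.0196, -0.0579, -0.0211, 0.0093]
   [0.0178, -0.0584, -0.0211, 0.0093]
   [0.0161, -0.0589, -0.0211, 0.0093]
   [0.0144, -0.0594, -0.0211, 0.0093]
```

Emit:
apply_moves(targets=[{"dx": 0.0229,"dy": -0.0566,"dz": -0.021,"ax": 0,"ay": 0,"az": 0.0093,"fingers": -0.3},{"dx": 0.0212,"dy": -0.0573,"dz": -0.021,"ax": 0,"ay": 0,"az": 0.0093,"fingers": -0.3},{"dx": 0.0196,"dy": -0.058,"dz": -0.021,"ax": 0,"ay": 0,"az": 0.0093,"fingers": -0.3},{"dx": 0.0178,"dy": -0.0584,"dz": -0.021,"ax": 0,"ay": 0,"az": 0.0093,"fingers": -0.3},{"dx": 0.016,"dy": -0.059,"dz": -0.021,"ax": 0,"ay": 0,"az": 0.0093,"fingers": -0.3},{"dx": 0.0144,"dy": -0.0594,"dz": -0.021,"ax": 0,"ay": 0,"az": 0.0093,"fingers": -0.3},{"dx": 0,"dy": 0,"dz": 0,"ax": 0,"ay": 0,"az": 0,"fingers": -0.3},{"dx": 0,"dy": 0,"dz": 0,"ax": 0,"ay": 0,"az": 0,"fingers": -0.3}])

```text
time_s: 60.7
position: [450.4, 68.0, 240.6]
orientation: [[0.034, 0.999, -0.001], [0.999, -0.034, -0.0], [-0.0, -0.001, -1.0]]
wrist_force: [0.4, -0.1, 0.7]
width: 55.7
grasp_force: 0.0
```

```bash
python3 - <<'E'
from g import *
import pickle
s=st();print(np.round(s["joint_positions"],1))
p=robot.capture("wrist");pickle.dump(p,open("w11.pkl","wb"));t=robot.capture("top")
for q in("probe","stand"):
    for n,a in(("w",p),("t",t)):print(q,n,[(round(d["confidence"],2),np.round(d["extent"],1)) for d in best(a,q,.3)])
print("cap pred",proj(p,[449,72,110]),"stand top",proj(p,[448,72,52]))
u,v=proj(p,[448,72,80])[0];u,v=int(u),int(v);print(u,v)
u0=max(0,min(u-100,360));v0=max(0,min(v-75,270));print("crop origin",u0,v0)
cv2.imwrite("pics/w11.png",cv2.convertScaleAbs(cv2.resize(p["image"][v0:v0+150,u0:u0+200],None,fx=4,fy=4,interpolation=cv2.INTER_CUBIC),alpha=2.2))
E
```

```text
t 60.70 tcp [450.4  68.  240.6] yawx 88.04 Rz [-0.001 -0.    -1.   ] F [ 0.4 -0.1  0.7] w 55.7 g 0.0
[ 11.2  19.7 -30.1 110.8  12.2  52.7 -26.9]
probe w [(0.93, array([278.9, 185.2,  44.9,  58.1])), (0.57, array([418. , 282.7,  57.3,  84.6]))]
probe t []
stand w [(0.68, array([279. , 174.9,  64.4,  69.3]))]
stand t [(0.51, array([264.5, 241.6,  19.4,  26.8])), (0.34, array([313.8, 177.8,  38.2,  27.2]))]
cap pred [[280.42927885 194.68982672]] stand top [[279.71852943 178.57924091]]
279 185
crop origin 179 110
```

View pics/w11.png

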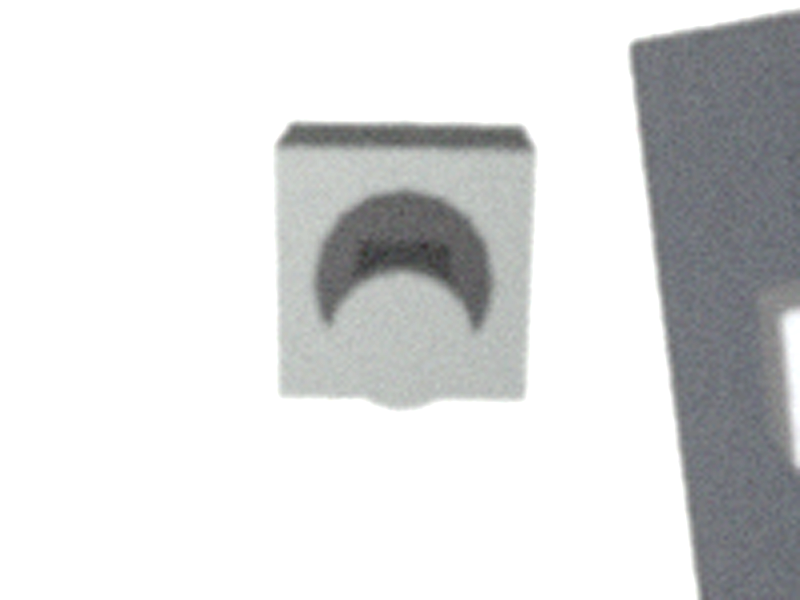

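```bash
python3 - <<'E'
from g import *
import pickle
p=pickle.load(open("w11.pkl","rb"))
C=lambda u,v:(179+u/4,110+v/4)
print("cap",ray(p,C(402,338),110),"collar",ray(p,C(405,278),58),"stand",[np.round(ray(p,C(*c),52),1) for c in((276,147),(534,151),(525,399),(280,396))])
print("two-view cap height", "nominal 110")
cap=ray(p,C(402,338),110)
plan([(cap[0],cap[1],140,88,3),(cap[0],cap[1],66,88,4)])
E
```

```text
cap [448.23646974  72.18848172 110.        ] collar [448.57631743  72.48138656  58.        ] stand [array([418.7, 104.2,  52. ]), array([480.5, 101.2,  52. ]), array([478. ,  38.5,  52. ]), array([415.6,  41.4,  52. ])]
two-view cap height nominal 110
-> 448.2 72.2 140.0 yaw 88.0: x3 [0.0032, -0.0017, 0.0841, 0.0001]
-> 448.2 72.2 66.0 yaw 88.0: x4 [0.0, -0.0, 0.0462, -0.0]
```

Emit:
apply_moves(targets=[{"dx": 0.0032,"dy": -0.0015,"dz": 0.084,"ax": 0,"ay": 0,"az": 0.004,"fingers": -0.3},{"dx": 0.0032,"dy": -0.0015,"dz": 0.084,"ax": 0,"ay": 0,"az": 0,"fingers": -0.3},{"dx": 0.0032,"dy": -0.0015,"dz": 0.084,"ax": 0,"ay": 0,"az": 0,"fingers": -0.3},{"dx": 0,"dy": 0,"dz": 0,"ax": 0,"ay": 0,"az": 0,"fingers": -0.3},{"dx": 0,"dy": 0,"dz": 0.046,"ax": 0,"ay": 0,"az": 0,"fingers": -0.3},{"dx": 0,"dy": 0,"dz": 0.046,"ax": 0,"ay": 0,"az": 0,"fingers": -0.3},{"dx": 0,"dy": 0,"dz": 0.046,"ax": 0,"ay": 0,"az": 0,"fingers": -0.3},{"dx": 0,"dy": 0,"dz": 0.044,"ax": 0,"ay": 0,"az": 0,"fingers": -0.3}])

```text
time_s: 62.0
position: [449.9, 72.6, 68.6]
orientation: [[0.047, 0.999, 0.003], [0.999, -0.047, 0.001], [0.001, 0.003, -1.0]]
wrist_force: [-0.2, 0.2, 0.4]
width: 55.7
grasp_force: 0.0
```

Emit:
apply_moves(targets=[{"dx": 0,"dy": 0,"dz": 0,"ax": 0,"ay": 0,"az": 0,"fingers": -0.3},{"dx": 0,"dy": 0,"dz": 0,"ax": 0,"ay": 0,"az": 0,"fingers": -0.3}])

```text
time_s: 62.25
position: [449.4, 72.6, 68.8]
orientation: [[0.047, 0.999, 0.002], [0.999, -0.047, 0.001], [0.001, 0.002, -1.0]]
wrist_force: [0.3, -0.1, 0.5]
width: 55.6
grasp_force: 0.0
```

Emit:
apply_moves(targets=[{"dx": 0,"dy": 0,"dz": 0,"ax": 0,"ay": 0,"az": 0,"fingers": 1},{"dx": 0,"dy": 0,"dz": 0,"ax": 0,"ay": 0,"az": 0,"fingers": 1},{"dx": 0,"dy": 0,"dz": 0,"ax": 0,"ay": 0,"az": 0,"fingers": 1},{"dx": 0,"dy": 0,"dz": 0,"ax": 0,"ay": 0,"az": 0,"fingers": 1},{"dx": 0,"dy": 0,"dz": 0,"ax": 0,"ay": 0,"az": 0,"fingers": 1}], force=50)

```text
time_s: 62.88
position: [448.7, 72.5, 68.6]
orientation: [[0.046, 0.999, 0.002], [0.999, -0.046, 0.0], [0.0, 0.002, -1.0]]
wrist_force: [-1.2, -0.5, 6.9]
width: 27.4
grasp_force: 48.6
```

```bash
python3 - <<'E'
from g import *
s=st();print("probe in tool frame xy:",np.array([448.4,72.3])-s["position"][:2])
E
```

```text
t 62.88 tcp [448.7  72.5  68.6] yawx 87.35 Rz [ 0.002  0.    -1.   ] F [-1.2 -0.5  6.9] w 27.4 g 48.6
probe in tool frame xy: [-0.27561979 -0.22090304]
```

Emit:
apply_moves(targets=[{"dx": 0,"dy": 0,"dz": 0,"ax": 0,"ay": 0,"az": 0,"fingers": 1},{"dx": 0,"dy": 0,"dz": 0,"ax": 0,"ay": 0,"az": 0,"fingers": 1},{"dx": 0,"dy": 0,"dz": 0,"ax": 0,"ay": 0,"az": 0,"fingers": 1}])

```text
time_s: 63.25
position: [448.7, 72.5, 68.6]
orientation: [[0.046, 0.999, 0.002], [0.999, -0.046, 0.0], [0.0, 0.002, -1.0]]
wrist_force: [-1.0, 0.0, 6.3]
width: 27.1
grasp_force: 48.6
```

```bash
python3 - <<'E'
from g import *
s=st()
p=robot.capture("wrist");g=cv2.cvtColor(p["image"],cv2.COLOR_BGR2GRAY)
# text view of dark handle / pads region below cap
u,v=proj(p,[448.5,72.3,110])[0];print(u,v)
a=cv2.resize(g[int(v)-60:int(v)+90,int(u)-75:int(u)+75],(50,30),interpolation=cv2.INTER_AREA)
ch=" .:-=+*#%@"
for r in a:print("".join(ch[min(9,int(x)//18)] for x in r))
E
```

```text
t 63.25 tcp [448.7  72.5  68.6] yawx 87.34 Rz [ 0.002  0.    -1.   ] F [-1.   0.   6.3] w 27.1 g 48.6
281.97155027601895 339.1226959019357
%%%%*:..:----:........................----:..:+%%%
%%%%-::::----.........................:---:...:#%%
%%%*::::----:.........................:----:..:=%%
%%#-:.::----:........:::::::::.........----:...:#%
%%+:...:----......::::::::::::::::.....:----....=%
%#-...:----:....::::::-------::::::....:----:...:*
#=.....-=**=:.::::-=============--:::.:-**=-:....-
:........-*+::::-==================-:::=*-........
..::......::::-=====================-::::.........
............:-========================::..........
............-==========================:..........
...........:===========================:..........
...........:===========================-..........
...........:===========================-..........
...........:===========================:..........
...........:==========================-:..........
...........=++=======================+=+..........
...........*%%*+===================+#%%#:.........
..........:#%%%#*+===============+*%%%%%-.........
..........:#%%%%%%#*++=======++*#%%%%%%%-.........
..::......:#%%%%%%%%%%#######%%%%%%%%%%#:.......:.
...........*%%%%%%%%%%%%%%%%%%%%%%%%%%%#:.........
...........*%%%%%%%%%%%%%%%%%%%%%%%%%%%#:.........
...........-++++*##%%%%%%%%%%%%%#**++++=..........
..................::-=+**#**+=-::.................
..................................................
..:.............................................:.
..................................................
..................................................
..................................................
```

Emit:
apply_moves(targets=[{"dx": 0,"dy": 0,"dz": 0,"ax": 0,"ay": 0,"az": 0,"fingers": -0.3},{"dx": 0,"dy": 0,"dz": 0,"ax": 0,"ay": 0,"az": 0,"fingers": -0.3},{"dx": 0,"dy": 0,"dz": 0.01,"ax": 0,"ay": 0,"az": 0,"fingers": -0.3},{"dx": 0,"dy": 0,"dz": 0.011,"ax": 0,"ay": 0,"az": 0,"fingers": -0.3},{"dx": 0,"dy": 0,"dz": 0,"ax": 0,"ay": 0,"az": 0,"fingers": -0.3},{"dx": 0,"dy": 0,"dz": 0,"ax": 0,"ay": 0,"az": 0,"fingers": -0.3}])

```text
time_s: 64.05
position: [448.2, 72.4, 59.2]
orientation: [[0.046, 0.999, -0.0], [0.999, -0.046, 0.0], [0.0, -0.0, -1.0]]
wrist_force: [-0.2, -0.6, 0.1]
width: 55.5
grasp_force: 0.0
```

Emit:
apply_moves(targets=[{"dx": 0,"dy": 0,"dz": 0,"ax": 0,"ay": 0,"az": 0,"fingers": 1},{"dx": 0,"dy": 0,"dz": 0,"ax": 0,"ay": 0,"az": 0,"fingers": 1},{"dx": 0,"dy": 0,"dz": 0,"ax": 0,"ay": 0,"az": 0,"fingers": 1},{"dx": 0,"dy": 0,"dz": 0,"ax": 0,"ay": 0,"az": 0,"fingers": 1},{"dx": 0,"dy": 0,"dz": 0,"ax": 0,"ay": 0,"az": 0,"fingers": 1},{"dx": 0,"dy": 0,"dz": 0,"ax": 0,"ay": 0,"az": 0,"fingers": 1}])

```text
time_s: 64.8
position: [448.3, 72.4, 59.4]
orientation: [[0.046, 0.999, 0.0], [0.999, -0.046, 0.0], [0.0, 0.0, -1.0]]
wrist_force: [-1.7, 0.1, 3.8]
width: 24.1
grasp_force: 48.6
```

Emit:
apply_moves(targets=[{"dx": 0,"dy": 0,"dz": 0,"ax": 0,"ay": 0,"az": 0,"fingers": 1},{"dx": 0,"dy": 0,"dz": 0,"ax": 0,"ay": 0,"az": 0,"fingers": 1}])

```text
time_s: 65.05
position: [448.3, 72.4, 59.4]
orientation: [[0.046, 0.999, 0.0], [0.999, -0.046, 0.0], [0.0, 0.0, -1.0]]
wrist_force: [-0.6, 0.5, 5.1]
width: 24.2
grasp_force: 48.6
```

```bash
python3 - <<'E'
from g import *
import pickle
p=pickle.load(open("w11.pkl","rb"));g=cv2.cvtColor(p["image"],cv2.COLOR_BGR2GRAY)
print(g[166:180,262:300])
E
```

```text
[[71 56 51 50 49 48 51 52 46 47 44 49 50 49 45 47 48 48 47 44 46 45 46 46
  47 47 48 48 45 46 48 46 46 50 56 69 80 84]
 [62 52 42 48 46 48 47 48 48 51 48 47 45 46 44 42 45 44 49 45 44 42 48 47
  46 43 49 52 44 46 46 41 48 47 49 61 71 81]
 [53 49 50 49 47 48 45 47 47 45 42 49 42 48 48 45 45 44 48 48 46 47 40 45
  48 46 44 46 47 45 45 45 48 46 44 53 65 78]
 [47 49 49 47 50 48 45 50 50 40 47 42 47 45 38 46 50 45 47 42 46 43 39 46
  44 43 44 44 45 42 43 45 45 46 42 45 55 66]
 [49 50 48 48 48 47 40 36 38 35 39 43 37 39 41 44 39 34 40 41 39 36 40 36
  39 38 40 43 45 46 45 44 45 46 43 47 47 57]
 [46 45 49 49 50 47 46 42 32 35 38 35 38 38 36 37 35 38 38 36 32 35 25 24
  36 38 41 32 38 41 45 46 47 47 46 43 44 53]
 [49 43 52 44 50 46 42 34 32 34 35 31 33 34 33 35 30 30 32 32 38 32 32 29
  36 33 32 30 30 39 44 43 46 44 46 44 45 46]
 [48 51 47 50 45 44 37 31 25 37 33 29 30 25 36 34 34 34 36 33 29 31 32 34
  31 34 29 33 29 37 41 48 45 43 43 45 45 48]
 [46 47 48 52 47 46 42 37 33 34 29 30 31 37 36 36 35 36 32 31 32 35 34 32
  28 36 28 32 34 37 45 42 50 44 45 46 46 47]
 [49 52 48 50 48 43 36 30 36 29 28 35 32 35 35 34 33 33 35 34 34 35 35 36
  32 36 34 34 34 40 46 45 42 45 41 45 45 44]
 [47 47 49 47 48 43 39 32 28 32 34 40 44 37 42 44 44 43 43 44 41 41 42 40
  31 30 30 35 31 37 40 44 44 44 47 46 45 45]
 [48 48 47 45 46 44 34 36 33 41 41 49 47 51 55 56 59 58 59 55 50 48 43 41
  44 39 34 34 35 38 43 42 43 44 41 42 47 44]
 [45 49 50 47 45 35 40 38 41 47 52 62 60 65 69 69 75 78 74 73 68 64 60 56
  44 44 40 34 31 35 43 44 43 44 45 46 45 44]
 [49 46 46 45 48 43 46 48 50 60 69 74 79 76 80 81 85 89 86 85 79 77 75 72
  66 59 50 43 35 41 38 41 50 42 47 44 46 44]]
```

Emit:
apply_moves(targets=[{"dx": 0,"dy": 0,"dz": 0,"ax": 0,"ay": 0,"az": 0,"fingers": -0.3},{"dx": 0,"dy": 0,"dz": 0,"ax": 0,"ay": 0,"az": 0,"fingers": -0.3},{"dx": 0,"dy": 0,"dz": 0,"ax": 0,"ay": 0,"az": 0,"fingers": -0.3},{"dx": 0,"dy": 0,"dz": -0.1,"ax": 0,"ay": 0,"az": 0,"fingers": -0.3},{"dx": -0.05,"dy": 0,"dz": -0.12,"ax": 0,"ay": 0,"az": 0,"fingers": -0.3},{"dx": -0.1,"dy": 0,"dz": -0.03,"ax": 0,"ay": 0,"az": 0,"fingers": -0.3},{"dx": 0,"dy": 0,"dz": 0,"ax": 0,"ay": 0,"az": 0,"fingers": -0.3},{"dx": 0,"dy": 0,"dz": 0,"ax": 0,"ay": 0,"az": 0,"fingers": -0.3}])

```text
time_s: 66.05
position: [445.2, 12.7, 159.1]
orientation: [[0.046, 0.999, -0.0], [0.999, -0.046, 0.001], [0.001, -0.0, -1.0]]
wrist_force: [0.1, 0.7, 0.0]
width: 55.6
grasp_force: 0.0
```

```bash
python3 - <<'E'
from g import *
import pickle
s=st();p=robot.capture("wrist");pickle.dump(p,open("w12.pkl","wb"))
g=cv2.cvtColor(p["image"],cv2.COLOR_BGR2GRAY)
for n,z in(("cap",110),("collar",58),("handle bottom",58)):print(n,proj(p,[448.4,72.3,z]))
print("camera at",p["extrinsics"][:3,3])
u,v=proj(p,[448.4,72.3,80])[0].astype(int)
sub=g[v-22:v+24,u-22:u+24];print(u,v)
for r in sub[::2]:print(" ".join("%3d"%x for x in r[::2]))
E
```

```text
t 66.05 tcp [445.2  12.7 159.1] yawx 87.34 Rz [-0.     0.001 -1.   ] F [0.1 0.7 0. ] w 55.6 g 0.0
cap [[283.13987368 138.1334756 ]]
collar [[282.94740177 129.29541126]]
handle bottom [[282.94740177 129.29541126]]
camera at [448.89483758  94.49515265 301.1369028 ]
283 132
 49  48  47  50  50  48  52  48  48  47  47  47  50  45  49  47  47  48  42  46  48  41  50
 49  50  49  52  51  49  60  65  69  77  78  75  77  70  59  55  45  42  43  44  42  44  45
 49  51  49  50  59  76  83  88  88  90  91  86  89  84  85  77  68  56  41  44  46  45  47
 51  51  52  67  81  90  93  92  87  91  93  90  92  88  90  90  86  81  59  44  42  43  46
 48  64  81  89  89  91  91  88  89  90  88  90  89  88  90  90  90  90  82  67  51  50  44
 59  86  91  92  90  94  92  93  90  89  91  89  85  92  88  88  86  88  90  86  66  51  47
 79  89  92  90  90  91  91  91  91  89  91  91  90  89  87  91  88  90  89  89  86  65  51
 90  91  91  91  92  89  93  90  88  93  91  92  91  88  90  84  89  89  87  88  85  82  57
 91  92  93  93  92  92  90  90  91  91  88  89  89  90  90  91  86  87  87  88  88  86  78

[... 587 characters left out ...]
  91  90  91  86  90  89  89  91  88  89  85  86  89  87
 94  92  92  92  92  94  91  91  93  92  91  90  87  90  88  90  89  88  90  88  90  89  84
 95  93  93  92  89  91  91  91  91  89  92  87  92  89  89  90  88  87  87  89  85  88  92
 90  93  92  92  92  92  93  90  90  92  88  92  91  87  88  89  90  89  89  88  89  88  89
 91  93  91  91  91  90  89  91  91  90  89  90  91  90  91  88  88  88  87  88  88  89  90
 91  91  92  91  92  93  88  91  90  90  90  88  91  90  87  88  88  89  89  88  88  88  87
 94  92  92  92  90  86  92  92  93  89  88  91  88  92  86  90  87  86  88  87  88  87  86
 93  92  93  92  89  89  91  92  88  90  91  91  89  92  93  89  89  87  89  88  89  88  87
```

Emit:
apply_moves(targets=[{"dx": 0.1,"dy": 0,"dz": -0.02,"ax": 0,"ay": 0,"az": 0,"fingers": -0.3},{"dx": 0.1,"dy": 0,"dz": 0,"ax": 0,"ay": 0,"az": 0,"fingers": -0.3},{"dx": 0.1,"dy": 0,"dz": 0,"ax": 0,"ay": 0,"az": 0,"fingers": -0.3},{"dx": 0,"dy": 0,"dz": 0,"ax": 0,"ay": 0,"az": 0,"fingers": -0.3},{"dx": 0,"dy": 0,"dz": 0,"ax": 0,"ay": 0,"az": 0,"fingers": -0.3},{"dx": 0,"dy": 0,"dz": 0,"ax": 0,"ay": 0,"az": 0,"fingers": -0.3}])

```text
time_s: 66.85
position: [450.8, 131.2, 166.9]
orientation: [[0.048, 0.999, -0.001], [0.999, -0.048, -0.001], [-0.001, -0.001, -1.0]]
wrist_force: [0.5, -0.6, 0.3]
width: 55.4
grasp_force: 0.0
```

```bash
cat > yaw.py <<'E'
from g import *
import pickle
def handle(p,c=(448.4,72.3),h=0):
    g=cv2.GaussianBlur(cv2.cvtColor(p["image"],cv2.COLOR_BGR2GRAY),(3,3),0).astype(float)
    th=np.linspace(0,2*np.pi,40);cyl=lambda x,y,r,z0,z1:np.array([[x+r*np.cos(a),y+r*np.sin(a),z+h] for a in th for z in(z0,z1)])
    # photometric fit: cap / handle / collar regions each of constant grey
    out=[]
    for dx in np.arange(-2,2.1,1):
        for dy in np.arange(-2,2.1,1):
            x,y=c[0]+dx,c[1]+dy
            cap=sil(p,cyl(x,y,15,102,110))>.5;col=sil(p,cyl(x,y,22,52,58))>.5
            for yw in np.arange(-45,45,3):
                H=sil(p,box(x,y,np.radians(yw),(-11,11,-11,11,58+h,102+h)))>.5
                a=H&~cap;b=col&~H&~cap
                out.append((((g[a]-np.median(g[a])).clip(-15,15)**2).sum()+((g[b]-np.median(g[b])).clip(-15,15)**2).sum()+0*a.sum(),x,y,yw,np.median(g[a]),np.median(g[b]),a.sum(),b.sum()))
    out.sort();return out
E
python3 - <<'E'
from yaw import *
s=st();p=robot.capture("wrist");pickle.dump(p,open("w13.pkl","wb"))
print(proj(p,[448.4,72.3,58]))
for n in("w11","w13"):
    for o in handle(pickle.load(open(n+".pkl","rb")))[:6]:print(n,np.round(o,1))
E
```

```text
t 66.85 tcp [450.8 131.2 166.9] yawx 87.26 Rz [-0.001 -0.001 -1.   ] F [ 0.5 -0.6  0.3] w 55.4 g 0.0
[[282.76130543 275.05698267]]
w11 [ 3.9002e+04  4.4740e+02  7.0300e+01 -3.0000e+00  3.6000e+01  4.8000e+01
  2.1000e+02  7.1200e+02]
w11 [ 3.9479e+04  4.4740e+02  7.0300e+01 -6.0000e+00  3.6000e+01  4.8000e+01
  2.0700e+02  7.1500e+02]
w11 [ 3.9567e+04  4.4740e+02  7.0300e+01 -9.0000e+00  3.6000e+01  4.8000e+01
  2.0500e+02  7.1700e+02]
w11 [4.0078e+04 4.4740e+02 7.0300e+01 0.0000e+00 3.6000e+01 4.8000e+01
 2.0600e+02 7.1600e+02]
w11 [ 4.0347e+04  4.4840e+02  7.0300e+01 -3.0000e+00  3.6000e+01  4.8000e+01
  2.0600e+02  7.1400e+02]
w11 [ 4.0487e+04  4.4740e+02  7.0300e+01 -1.2000e+01  3.6000e+01  4.8000e+01
  2.0300e+02  7.1900e+02]
w13 [ 5.5421e+04  4.4740e+02  7.0300e+01 -6.0000e+00  2.8000e+01  3.6000e+01
  8.0300e+02  1.1520e+03]
w13 [ 5.5949e+04  4.4740e+02  7.0300e+01 -3.0000e+00  2.8000e+01  3.6000e+01
  8.1300e+02  1.1420e+03]
w13 [5.6404e+04 4.4840e+02 7.0300e+01 0.0000e+00 2.8000e+01 3.6000e+01
 8.0600e+02 1.1520e+03]
w13 [ 5.662e+04  4.474e+02  7.030e+01 -9.000e+00  2.800e+01  3.600e+01
  8.220e+02  1.135e+03]
w13 [ 5.6656e+04  4.4840e+02  7.0300e+01 -3.0000e+00  2.8000e+01  3.6000e+01
  8.1300e+02  1.1440e+03]
w13 [5.7132e+04 4.4840e+02 7.0300e+01 3.0000e+00 2.8000e+01 3.6000e+01
 8.1200e+02 1.1460e+03]
```

```bash
python3 - <<'E'
from g import *
plan([(448.3,72.2,150,87,2),(448.3,72.2,59.2,87,4)])
E
```

```text
-> 448.3 72.2 150.0 yaw 87.0: x2 [-0.0738, 0.0003, 0.0213, 0.0007]
   [-0.0738, 0.0004, 0.0213, 0.0007]
-> 448.3 72.2 59.2 yaw 87.0: x4 [0.0, -0.0, 0.0568, -0.0]
```

Emit:
apply_moves(targets=[{"dx": -0.074,"dy": 0.0003,"dz": 0.021,"ax": 0,"ay": 0,"az": 0.0007,"fingers": -0.3},{"dx": -0.0736,"dy": 0.0003,"dz": 0.021,"ax": 0,"ay": 0,"az": 0.0007,"fingers": -0.3},{"dx": 0,"dy": 0,"dz": 0,"ax": 0,"ay": 0,"az": 0,"fingers": -0.3},{"dx": 0,"dy": 0,"dz": 0,"ax": 0,"ay": 0,"az": 0,"fingers": -0.3},{"dx": 0,"dy": 0,"dz": 0.056,"ax": 0,"ay": 0,"az": 0,"fingers": -0.3},{"dx": 0,"dy": 0,"dz": 0.056,"ax": 0,"ay": 0,"az": 0,"fingers": -0.3},{"dx": 0,"dy": 0,"dz": 0.056,"ax": 0,"ay": 0,"az": 0,"fingers": -0.3},{"dx": 0,"dy": 0,"dz": 0.056,"ax": 0,"ay": 0,"az": 0,"fingers": -0.3}])

```text
time_s: 67.9
position: [449.1, 74.9, 60.6]
orientation: [[0.049, 0.999, 0.002], [0.999, -0.049, 0.002], [0.002, 0.002, -1.0]]
wrist_force: [-0.6, -0.5, -1.4]
width: 55.6
grasp_force: 0.0
```

Emit:
apply_moves(targets=[{"dx": 0,"dy": 0,"dz": 0,"ax": 0,"ay": 0,"az": 0,"fingers": -0.3},{"dx": 0,"dy": 0,"dz": 0,"ax": 0,"ay": 0,"az": 0,"fingers": -0.3}])

```text
time_s: 68.15
position: [449.1, 74.3, 61.6]
orientation: [[0.05, 0.999, 0.001], [0.999, -0.05, 0.001], [0.001, 0.001, -1.0]]
wrist_force: [0.2, 0.3, 0.7]
width: 55.3
grasp_force: 0.0
```

Emit:
apply_moves(targets=[{"dx": 0,"dy": 0,"dz": 0,"ax": 0,"ay": 0,"az": 0,"fingers": 1},{"dx": 0,"dy": 0,"dz": 0,"ax": 0,"ay": 0,"az": 0,"fingers": 1},{"dx": 0,"dy": 0,"dz": 0,"ax": 0,"ay": 0,"az": 0,"fingers": 1},{"dx": 0,"dy": 0,"dz": 0,"ax": 0,"ay": 0,"az": 0,"fingers": 1},{"dx": 0,"dy": 0,"dz": 0,"ax": 0,"ay": 0,"az": 0,"fingers": 1},{"dx": 0,"dy": 0,"dz": 0,"ax": 0,"ay": 0,"az": 0,"fingers": 1}], force=60)

```text
time_s: 68.9
position: [448.9, 73.5, 61.7]
orientation: [[0.051, 0.999, 0.002], [0.999, -0.051, 0.0], [0.0, 0.002, -1.0]]
wrist_force: [-1.1, 0.4, 6.6]
width: 24.4
grasp_force: 58.2
```

```bash
python3 - <<'E'
from g import *
s=st();x,y=s["position"][:2]
X,Y=G2W((7.8,-77))+[.2,1.2]
plan([(x,y,165,None,3),(X,Y,165,None,5),(X,Y,110,None,3)])
E
```

```text
t 68.90 tcp [448.9  73.5  61.7] yawx 87.09 Rz [ 0.002  0.    -1.   ] F [-1.1  0.4  6.6] w 24.4 g 58.2
-> 448.9 73.5 165.0 yaw 87.1: x3 [0.0, 0.0, -0.0861, -0.0]
-> 619.4 -96.3 165.0 yaw 87.1: x5 [-0.0805, 0.0894, -0.0, -0.0]
-> 619.4 -96.3 110.0 yaw 87.1: x3 [0.0, 0.0, 0.0458, -0.0]
```

Emit:
apply_moves(targets=[{"dx": 0,"dy": 0,"dz": -0.04,"ax": 0,"ay": 0,"az": 0,"fingers": 1},{"dx": 0,"dy": 0,"dz": -0.07,"ax": 0,"ay": 0,"az": 0,"fingers": 1},{"dx": 0,"dy": 0,"dz": -0.08,"ax": 0,"ay": 0,"az": 0,"fingers": 1},{"dx": 0,"dy": 0,"dz": -0.07,"ax": 0,"ay": 0,"az": 0,"fingers": 1},{"dx": 0,"dy": 0,"dz": 0,"ax": 0,"ay": 0,"az": 0,"fingers": 1}])

```text
time_s: 69.53
position: [449.6, 73.5, 166.5]
orientation: [[0.051, 0.999, 0.004], [0.999, -0.051, 0.001], [0.001, 0.004, -1.0]]
wrist_force: [0.1, 0.2, -1.7]
width: 24.4
grasp_force: 59.0
```

Emit:
apply_moves(targets=[{"dx": -0.0805,"dy": 0.0894,"dz": 0,"ax": 0,"ay": 0,"az": 0,"fingers": 1},{"dx": -0.0805,"dy": 0.0894,"dz": 0,"ax": 0,"ay": 0,"az": 0,"fingers": 1},{"dx": -0.0805,"dy": 0.0894,"dz": 0,"ax": 0,"ay": 0,"az": 0,"fingers": 1},{"dx": -0.0805,"dy": 0.0894,"dz": 0,"ax": 0,"ay": 0,"az": 0,"fingers": 1},{"dx": -0.0805,"dy": 0.0894,"dz": 0,"ax": 0,"ay": 0,"az": 0,"fingers": 1},{"dx": 0,"dy": 0,"dz": 0.06,"ax": 0,"ay": 0,"az": 0,"fingers": 1},{"dx": 0,"dy": 0,"dz": 0.06,"ax": 0,"ay": 0,"az": 0,"fingers": 1},{"dx": 0,"dy": 0,"dz": 0,"ax": 0,"ay": 0,"az": 0,"fingers": 1}])

```text
time_s: 70.53
position: [616.1, -96.8, 113.1]
orientation: [[0.051, 0.999, -0.008], [0.999, -0.051, 0.0], [0.0, -0.008, -1.0]]
wrist_force: [-0.5, 0.4, -1.7]
width: 24.3
grasp_force: 59.1
```

```bash
python3 - <<'E'
from g import *
s=st();print(W2G(s["position"]))
tcp=np.array(s["position"]);ps={n:robot.capture(n) for n in("scene","wrist","top")}
for n,p in ps.items():
    pred=[tcp+[-.2,-1.2,-59.7+k] for k in(0,20,50,100)]
    print(n,"pred tip/shank/collar/handle top",np.round(proj(p,pred),1).tolist())
    for d in best(p,"probe",.3)[:3]:print("  ",round(d["confidence"],2),np.round(d["extent"],1))
    cv2.imwrite(f"pics/pr_{n}.png",p["image"])
p=ps["scene"];u,v=proj(p,tcp+[0,0,-45])[0].astype(int);g=cv2.cvtColor(p["image"],cv2.COLOR_BGR2GRAY)
print(u,v)
for r in range(v-16,v+20):print(r," ".join("%3d"%x for x in g[r,u-14:u+15]))
E
```

```text
t 70.53 tcp [616.1 -96.8 113.1] yawx 87.10 Rz [-0.008  0.    -1.   ] F [-0.5  0.4 -1.7] w 24.3 g 59.1
[  4.83111325 -75.78863466]
scene pred tip/shank/collar/handle top [[228.7, 256.5], [228.0, 253.2], [226.9, 248.0], [225.0, 238.8]]
   0.58 [232.8 250.1   5.5  13.8]
wrist pred tip/shank/collar/handle top [[280.1, 232.5], [279.8, 245.5], [279.2, 270.2], [277.5, 336.5]]
   0.94 [278.9 311.8  88.3 161.9]
top pred tip/shank/collar/handle top [[327.8, 173.8], [328.5, 171.6], [329.7, 168.4], [331.8, 162.5]]
   0.49 [135.3 264.   24.4  18.7]
228 254
238 142 140 107  56  30  30  32  31  34  32  33  33  32  29  31  30  25  48 128 145 140 138 141 140 142 141 139 141 127
239 136 141 121  73  34  30  38  48  48  48  43  34  31  31  32  30  28  45 125 143 140 140 138 126 112 107  98  85  73
240 135 139 141  90  35  32  39  49  53  53  44  35  34  30  35  36  28  38  90 107  96  83  81  74  64  62  58  52  49
241 138 139 140  96  42  29  45  65  70  70  58  37  34  35  36  33  29  30  52  60  57  52  49  48  48  49  51  48  50
242 142 140 140 106  55  29  38  65  74  72  59  42  31  34  36  31  3
[... 3069 characters left out ...]
  86 101 101 100 100 100 101 101  76  71  73  72  70  66  66  65  66  67  69  67  67  69  68  68  69
269 138 118  74  53  93 104 102 102 103 101 103  97  75  62  65  66  68  66  68  66  66  69  66  68  69  69  67  69  68
270 139 138  94  52  81  97  97  86  78  69  67  67  59  63  67  66  67  67  68  68  67  69  69  69  67  63  62  59  58
271 141 146 101  51  53  64  67  64  61  58  56  59  56  64  68  69  68  70  66  65  62  60  59  57  54  54  54  53  52
272 143 145 104  57  46  53  57  58  58  59  59  57  59  58  62  62  61  57  56  54  53  55  54  50  53  53  52  54  54
273 141 140 111  65  50  58  59  60  59  59  59  59  59  54  52  55  53  55  53  53  50  52  52  54  52  54  53  53  51
```

Emit:
apply_moves(targets=[{"dx": 0,"dy": 0.003,"dz": 0,"ax": 0,"ay": 0,"az": 0,"fingers": 1},{"dx": 0,"dy": 0,"dz": 0,"ax": 0,"ay": 0,"az": 0,"fingers": 1}])

```text
time_s: 71.08
position: [620.3, -96.6, 117.3]
orientation: [[0.051, 0.999, 0.001], [0.999, -0.051, -0.0], [-0.0, 0.001, -1.0]]
wrist_force: [0.7, -0.0, -1.9]
width: 24.6
grasp_force: 59.1
```

```bash
python3 - <<'E'
from g import *
s=st();print(W2G(s["position"]))
tcp=np.array(s["position"]);R=np.array(s["orientation"]);p=robot.capture("wrist")
for k in(50,55,108):print(k,proj(p,tcp+R@np.array([-1.2,-.2,59.7-k])))
m=best(p,"probe",.3)[0]["mask"]
for r in range(232,400,8):
    xs=np.where(m[r])[0]
    if len(xs):print(r,xs.min(),xs.max(),(xs.min()+xs.max())/2)
g=cv2.cvtColor(p["image"],cv2.COLOR_BGR2GRAY)
for r in(236,242,250,258,266):print(r,g[r,225:335:2].tolist())
E
```

```text
t 71.08 tcp [620.3 -96.6 117.3] yawx 87.09 Rz [ 0.001 -0.    -1.   ] F [ 0.7 -0.  -1.9] w 24.6 g 59.1
[  9.07952732 -76.26434123]
50 [[281.82348518 271.4967993 ]]
55 [[281.81629388 276.53128143]]
108 [[281.70381681 355.27425199]]
232 278 280 279.0
240 255 306 280.5
248 246 314 280.0
256 240 320 280.0
264 238 309 273.5
272 236 308 272.0
280 255 308 281.5
288 255 309 282.0
296 254 309 281.5
304 253 310 281.5
312 252 311 281.5
320 248 316 282.0
328 244 321 282.5
336 242 322 282.0
344 242 323 282.5
352 242 323 282.5
360 242 323 282.5
368 241 323 282.0
376 246 318 282.0
384 257 306 281.5
236 [62, 65, 88, 133, 146, 142, 142, 133, 126, 117, 116, 118, 122, 131, 143, 145, 141, 133, 108, 76, 59, 48, 35, 28, 28, 31, 31, 35, 34, 32, 27, 30, 33, 40, 53, 64, 76, 115, 136, 142, 144, 141, 138, 129, 89, 63, 65, 65, 65, 63, 62, 62, 59, 61, 62]
242 [63, 61, 63, 98, 136, 135, 93, 65, 64, 107, 141, 143, 139, 107, 74, 45, 33, 37, 40, 40, 42, 41, 36, 43, 41, 44, 38, 43, 37, 35, 44, 45, 39, 39, 34, 39, 42, 37, 38, 30, 32, 44, 68, 93, 101, 106, 112, 115, 115, 115, 94, 59, 64, 62, 63]
250 [65, 62, 64, 64, 92, 125, 122, 113, 107, 91, 52, 35, 42, 41, 41, 39, 43, 43, 36, 41, 41, 42, 45, 43, 39, 41, 38, 43, 43, 43, 37, 43, 36, 39, 37, 42, 41, 41, 33, 39, 45, 41, 40, 32, 40, 70, 109, 125, 123, 120, 112, 84, 73, 85, 99]
258 [82, 108, 113, 114, 114, 118, 113, 74, 37, 42, 44, 43, 39, 38, 42, 41, 48, 43, 36, 41, 40, 39, 41, 39, 40, 38, 36, 39, 37, 36, 39, 35, 40, 42, 40, 41, 33, 39, 38, 37, 36, 36, 35, 38, 39, 38, 34, 38, 88, 122, 121, 112, 135, 162, 165]
266 [61, 93, 119, 120, 120, 122, 78, 49, 60, 67, 66, 68, 65, 53, 29, 28, 20, 28, 22, 24, 25, 23, 27, 22, 30, 23, 28, 21, 26, 27, 15, 31, 22, 19, 23, 25, 27, 24, 25, 32, 38, 35, 37, 27, 41, 63, 67, 67, 66, 73, 106, 120, 140, 170, 170]
```

Emit:
apply_moves(targets=[{"dx": -0.0085,"dy": 0.0023,"dz": 0.02,"ax": 0,"ay": 0,"az": 0,"fingers": 1},{"dx": 0,"dy": 0,"dz": 0.015,"ax": 0,"ay": 0,"az": 0,"fingers": 1},{"dx": 0,"dy": 0,"dz": 0,"ax": 0,"ay": 0,"az": 0,"fingers": 1},{"dx": 0,"dy": 0,"dz": 0,"ax": 0,"ay": 0,"az": 0,"fingers": 1}])

```text
time_s: 71.68
position: [620.8, -99.9, 102.8]
orientation: [[0.051, 0.999, -0.0], [0.999, -0.051, 0.0], [0.0, -0.0, -1.0]]
wrist_force: [-0.2, -0.3, -1.2]
width: 24.3
grasp_force: 59.1
```

```bash
cat >> g.py <<'E'
def favg(n=6):
    F=[];P=[]
    for i in range(n):
        s=robot.sense();F.append(s["wrist_force"]);P.append(s["position"]);robot.capture("top")
    P=np.mean(P,0);print("F",np.round(np.mean(F,0),2),"sd",np.round(np.std(F,0),2),"P",np.round(P,2),"gauge",np.round(W2G(P),2),"grip",round(s["width"],1))
E
python3 -c "
from g import *
favg()"
```

```text
F [-0.31 -0.2  -1.49] sd [0.32 0.6  0.58] P [620.96 -99.92 103.05] gauge [  9.23 -79.61] grip 24.6
```

Emit:
apply_moves(targets=[{"dx": 0,"dy": 0,"dz": 0.01,"ax": 0,"ay": 0,"az": 0,"fingers": 1},{"dx": 0,"dy": 0,"dz": 0.008,"ax": 0,"ay": 0,"az": 0,"fingers": 1},{"dx": 0,"dy": 0,"dz": 0,"ax": 0,"ay": 0,"az": 0,"fingers": 1}])

```text
time_s: 72.35
position: [620.6, -100.1, 95.3]
orientation: [[0.051, 0.999, -0.001], [0.999, -0.051, 0.0], [0.0, -0.001, -1.0]]
wrist_force: [1.1, 0.0, -1.4]
width: 24.1
grasp_force: 59.1
```

```bash
python3 -c "
from g import *
favg()"
```

```text
F [-0.03 -0.09 -1.01] sd [0.62 0.29 0.33] P [ 620.67 -100.03   95.59] gauge [  8.93 -79.68] grip 24.2
```

Emit:
apply_moves(targets=[{"dx": 0,"dy": 0,"dz": 0.0075,"ax": 0,"ay": 0,"az": 0,"fingers": 1},{"dx": 0,"dy": 0,"dz": 0,"ax": 0,"ay": 0,"az": 0,"fingers": 1}])

```text
time_s: 72.9
position: [620.9, -100.1, 92.6]
orientation: [[0.051, 0.999, 0.0], [0.999, -0.051, 0.0], [0.0, 0.0, -1.0]]
wrist_force: [0.1, -0.9, 0.9]
width: 24.2
grasp_force: 59.1
```

```bash
python3 -c "
from g import *
favg(16)"
```

```text
F [ 0.17 -0.01 -0.46] sd [0.28 0.54 0.62] P [ 620.9  -100.05   92.75] gauge [  9.16 -79.74] grip 24.5
```

Emit:
apply_moves(targets=[{"dx": 0.0092,"dy": -0.0018,"dz": 0,"ax": 0,"ay": 0,"az": 0,"fingers": 1},{"dx": 0.0092,"dy": -0.0018,"dz": 0,"ax": 0,"ay": 0,"az": 0,"fingers": 1},{"dx": 0.0092,"dy": -0.0018,"dz": 0,"ax": 0,"ay": 0,"az": 0,"fingers": 1},{"dx": 0.0092,"dy": -0.0018,"dz": 0,"ax": 0,"ay": 0,"az": 0,"fingers": 1},{"dx": 0.0092,"dy": -0.0018,"dz": 0,"ax": 0,"ay": 0,"az": 0,"fingers": 1},{"dx": 0.0092,"dy": -0.0018,"dz": 0,"ax": 0,"ay": 0,"az": 0,"fingers": 1},{"dx": 0.0092,"dy": -0.0018,"dz": 0,"ax": 0,"ay": 0,"az": 0,"fingers": 1},{"dx": 0.0092,"dy": -0.0018,"dz": 0,"ax": 0,"ay": 0,"az": 0,"fingers": 1}])

```text
time_s: 74.7
position: [616.6, -70.1, 92.7]
orientation: [[0.051, 0.999, 0.0], [0.999, -0.051, -0.0], [0.0, 0.0, -1.0]]
wrist_force: [1.6, -0.5, -0.6]
width: 24.2
grasp_force: 59.1
```

```bash
python3 -c "
from g import *
s=st();print(W2G(s['position']))"
```

```text
t 74.70 tcp [616.6 -70.1  92.7] yawx 87.09 Rz [ 0. -0. -1.] F [ 1.6 -0.5 -0.6] w 24.2 g 59.1
[  9.1147716  -49.51907898]
```

Emit:
apply_moves(targets=[{"dx": 0.0092,"dy": -0.0018,"dz": 0,"ax": 0,"ay": 0,"az": 0,"fingers": 1},{"dx": 0.0092,"dy": -0.0018,"dz": 0,"ax": 0,"ay": 0,"az": 0,"fingers": 1},{"dx": 0.0092,"dy": -0.0018,"dz": 0,"ax": 0,"ay": 0,"az": 0,"fingers": 1},{"dx": 0.0092,"dy": -0.0018,"dz": 0,"ax": 0,"ay": 0,"az": 0,"fingers": 1},{"dx": 0.0092,"dy": -0.0018,"dz": 0,"ax": 0,"ay": 0,"az": 0,"fingers": 1},{"dx": 0.0092,"dy": -0.0018,"dz": 0,"ax": 0,"ay": 0,"az": 0,"fingers": 1},{"dx": 0.0092,"dy": -0.0018,"dz": 0,"ax": 0,"ay": 0,"az": 0,"fingers": 1},{"dx": 0.0092,"dy": -0.0018,"dz": 0,"ax": 0,"ay": 0,"az": 0,"fingers": 1}])

```text
time_s: 75.7
position: [612.3, -40.5, 92.7]
orientation: [[0.051, 0.999, 0.0], [0.999, -0.051, 0.0], [0.0, 0.0, -1.0]]
wrist_force: [0.7, -0.5, -0.4]
width: 24.3
grasp_force: 59.1
```

Emit:
apply_moves(targets=[{"dx": 0.0092,"dy": -0.0018,"dz": 0,"ax": 0,"ay": 0,"az": 0,"fingers": 1},{"dx": 0.0092,"dy": -0.0018,"dz": 0,"ax": 0,"ay": 0,"az": 0,"fingers": 1},{"dx": 0.0092,"dy": -0.0018,"dz": 0,"ax": 0,"ay": 0,"az": 0,"fingers": 1},{"dx": 0.0092,"dy": -0.0018,"dz": 0,"ax": 0,"ay": 0,"az": 0,"fingers": 1},{"dx": 0.0092,"dy": -0.0018,"dz": 0,"ax": 0,"ay": 0,"az": 0,"fingers": 1},{"dx": 0.0092,"dy": -0.0018,"dz": 0,"ax": 0,"ay": 0,"az": 0,"fingers": 1},{"dx": 0.0092,"dy": -0.0018,"dz": 0,"ax": 0,"ay": 0,"az": 0,"fingers": 1},{"dx": 0.0092,"dy": -0.0018,"dz": 0,"ax": 0,"ay": 0,"az": 0,"fingers": 1}])

```text
time_s: 76.7
position: [608.0, -10.7, 92.7]
orientation: [[0.051, 0.999, -0.0], [0.999, -0.051, 0.0], [0.0, -0.0, -1.0]]
wrist_force: [1.5, -0.8, -0.1]
width: 24.4
grasp_force: 59.1
```

Emit:
apply_moves(targets=[{"dx": 0,"dy": 0,"dz": 0,"ax": 0,"ay": 0,"az": 0,"fingers": 1},{"dx": 0,"dy": 0,"dz": 0,"ax": 0,"ay": 0,"az": 0,"fingers": 1}])

```text
time_s: 76.95
position: [607.5, -10.8, 92.5]
orientation: [[0.051, 0.999, -0.001], [0.999, -0.051, 0.0], [0.0, -0.001, -1.0]]
wrist_force: [0.5, -0.8, -0.4]
width: 24.8
grasp_force: 59.1
```

```bash
python3 -c "
from g import *
s=st();favg(12)"
```

```text
t 76.95 tcp [607.5 -10.8  92.5] yawx 87.09 Rz [-0.001  0.    -1.   ] F [ 0.5 -0.8 -0.4] w 24.8 g 59.1
F [ 0.02 -0.49 -0.52] sd [0.79 0.41 0.37] P [607.69 -10.97  92.57] gauge [ 8.63 10.31] grip 24.6
```

```bash
python3 -c "
from g import *
s=st();x,y=s['position'][:2]
plan([(x,y,165,None,2),(448.8,73.3,165,None,5),(448.8,73.3,72,None,4)])"
```

```text
t 77.55 tcp [607.8 -11.   92.7] yawx 87.09 Rz [-0.  0. -1.] F [-0.9 -1.  -0.6] w 24.7 g 59.1
-> 607.8 -11.0 165.0 yaw 87.1: x2 [0.0, 0.0, -0.0904, -0.0]
-> 448.8 73.3 165.0 yaw 87.1: x5 [0.038, -0.0816, -0.0, -0.0]
-> 448.8 73.3 72.0 yaw 87.1: x4 [0.0, 0.0, 0.0581, -0.0]
```

Emit:
apply_moves(targets=[{"dx": 0,"dy": 0,"dz": -0.08,"ax": 0,"ay": 0,"az": 0,"fingers": 1},{"dx": 0,"dy": 0,"dz": -0.1,"ax": 0,"ay": 0,"az": 0,"fingers": 1},{"dx": 0.038,"dy": -0.0816,"dz": 0,"ax": 0,"ay": 0,"az": 0,"fingers": 1},{"dx": 0.038,"dy": -0.0816,"dz": 0,"ax": 0,"ay": 0,"az": 0,"fingers": 1},{"dx": 0.038,"dy": -0.0816,"dz": 0,"ax": 0,"ay": 0,"az": 0,"fingers": 1},{"dx": 0.038,"dy": -0.0816,"dz": 0,"ax": 0,"ay": 0,"az": 0,"fingers": 1},{"dx": 0.038,"dy": -0.0816,"dz": 0,"ax": 0,"ay": 0,"az": 0,"fingers": 1},{"dx": 0,"dy": 0,"dz": 0,"ax": 0,"ay": 0,"az": 0,"fingers": 1}])

```text
time_s: 78.55
position: [446.2, 75.0, 164.9]
orientation: [[0.046, 0.999, -0.002], [0.999, -0.046, 0.0], [0.0, -0.002, -1.0]]
wrist_force: [-0.4, -0.9, -1.5]
width: 24.7
grasp_force: 59.3
```

Emit:
apply_moves(targets=[{"dx": 0,"dy": 0,"dz": 0,"ax": 0,"ay": 0,"az": 0,"fingers": 1},{"dx": 0,"dy": 0,"dz": 0,"ax": 0,"ay": 0,"az": 0,"fingers": 1}])

```text
time_s: 78.8
position: [450.0, 72.8, 164.7]
orientation: [[0.052, 0.999, 0.001], [0.999, -0.052, 0.0], [0.0, 0.001, -1.0]]
wrist_force: [-0.6, -0.8, -1.7]
width: 24.4
grasp_force: 59.3
```

```bash
python3 -c "
from g import *
s=st()
plan([(448.8,73.3,80,None,3),(448.8,73.3,62.2,None,4)])"
```

```text
t 78.80 tcp [450.   72.8 164.7] yawx 87.00 Rz [ 0.001  0.    -1.   ] F [-0.6 -0.8 -1.7] w 24.4 g 59.3
-> 448.8 73.3 80.0 yaw 87.0: x3 [0.0004, -0.001, 0.0706, -0.0]
-> 448.8 73.3 62.2 yaw 87.0: x4 [0.0, 0.0, 0.0111, -0.0]
```

Emit:
apply_moves(targets=[{"dx": 0.0004,"dy": -0.001,"dz": 0.05,"ax": 0,"ay": 0,"az": 0,"fingers": 1},{"dx": 0.0004,"dy": -0.001,"dz": 0.06,"ax": 0,"ay": 0,"az": 0,"fingers": 1},{"dx": 0.0004,"dy": -0.001,"dz": 0.06,"ax": 0,"ay": 0,"az": 0,"fingers": 1},{"dx": 0,"dy": 0,"dz": 0.04,"ax": 0,"ay": 0,"az": 0,"fingers": 1},{"dx": 0,"dy": 0,"dz": 0.023,"ax": 0,"ay": 0,"az": 0,"fingers": 1},{"dx": 0,"dy": 0,"dz": 0.015,"ax": 0,"ay": 0,"az": 0,"fingers": 1},{"dx": 0,"dy": 0,"dz": 0.0075,"ax": 0,"ay": 0,"az": 0,"fingers": 1},{"dx": 0,"dy": 0,"dz": 0,"ax": 0,"ay": 0,"az": 0,"fingers": 1}])

```text
time_s: 79.8
position: [447.9, 73.8, 62.7]
orientation: [[0.051, 0.999, 0.0], [0.999, -0.051, 0.0], [0.0, 0.0, -1.0]]
wrist_force: [-0.1, -0.2, -1.3]
width: 24.7
grasp_force: 59.3
```

Emit:
apply_moves(targets=[{"dx": 0,"dy": 0,"dz": 0,"ax": 0,"ay": 0,"az": 0,"fingers": 1}])

```text
time_s: 79.92
position: [448.0, 73.8, 62.9]
orientation: [[0.051, 0.999, 0.001], [0.999, -0.051, 0.0], [0.0, 0.001, -1.0]]
wrist_force: [0.3, -0.3, -1.8]
width: 24.4
grasp_force: 59.3
```

Emit:
apply_moves(targets=[{"dx": 0,"dy": 0,"dz": 0.003,"ax": 0,"ay": 0,"az": 0,"fingers": 1},{"dx": 0,"dy": 0,"dz": 0,"ax": 0,"ay": 0,"az": 0,"fingers": 1},{"dx": 0,"dy": 0,"dz": 0,"ax": 0,"ay": 0,"az": 0,"fingers": -0.3},{"dx": 0,"dy": 0,"dz": 0,"ax": 0,"ay": 0,"az": 0,"fingers": -0.3},{"dx": 0,"dy": 0,"dz": 0,"ax": 0,"ay": 0,"az": 0,"fingers": -0.3},{"dx": 0,"dy": 0,"dz": -0.08,"ax": 0,"ay": 0,"az": 0,"fingers": -0.3},{"dx": 0,"dy": 0,"dz": -0.14,"ax": 0,"ay": 0,"az": 0,"fingers": -0.3},{"dx": 0,"dy": 0,"dz": -0.14,"ax": 0,"ay": 0,"az": 0,"fingers": -0.3}])

```text
time_s: 80.92
position: [447.3, 73.6, 206.6]
orientation: [[0.051, 0.999, -0.001], [0.999, -0.051, 0.0], [0.0, -0.001, -1.0]]
wrist_force: [2.0, -0.9, 0.0]
width: 55.4
grasp_force: 0.0
```

Emit:
apply_moves(targets=[{"dx": 0,"dy": 0,"dz": -0.08,"ax": 0,"ay": 0,"az": 0,"fingers": -0.3},{"dx": 0,"dy": 0,"dz": 0,"ax": 0,"ay": 0,"az": 0,"fingers": -0.3},{"dx": 0,"dy": 0,"dz": 0,"ax": 0,"ay": 0,"az": 0,"fingers": -0.3}])

```text
time_s: 81.3
position: [446.9, 73.3, 236.4]
orientation: [[0.051, 0.999, -0.002], [0.999, -0.051, -0.001], [-0.001, -0.002, -1.0]]
wrist_force: [0.9, -0.1, 0.2]
width: 55.5
grasp_force: 0.0
```

```bash
python3 - <<'E'
from yaw import *
s=st();p=robot.capture("wrist");pickle.dump(p,open("w14.pkl","wb"))
for q in("probe","stand"):print(q,[(round(d["confidence"],2),np.round(d["extent"],1)) for d in best(p,q,.3)])
print("upright model: cap",proj(p,[448.4,72.3,110]),"collar",proj(p,[448.4,72.3,58]))
for o in handle(p)[:3]:print(np.round(o,1))
X,Y=G2W((0,64.2));plan([(X,Y,150,98.1,6),(X,Y,56,98.1,3)])
E
```

```text
t 81.30 tcp [446.9  73.3 236.4] yawx 87.08 Rz [-0.002 -0.001 -1.   ] F [ 0.9 -0.1  0.2] w 55.5 g 0.0
probe [(0.57, array([282.8, 190.9,  47.3,  58.1]))]
stand [(0.79, array([284.1, 180. ,  61.3,  68.8]))]
upright model: cap [[284.34692689 201.784695  ]] collar [[284.11278412 185.86230228]]
[ 3.8418e+04  4.4640e+02  7.0300e+01 -6.0000e+00  3.5000e+01  4.7000e+01
  2.3200e+02  7.3700e+02]
[ 3.8685e+04  4.4640e+02  7.0300e+01 -3.0000e+00  3.5000e+01  4.7000e+01
  2.2300e+02  7.4600e+02]
[ 3.8891e+04  4.4640e+02  7.0300e+01 -9.0000e+00  3.5000e+01  4.7000e+01
  2.2900e+02  7.4000e+02]
-> 591.6 41.2 150.0 yaw 98.1: x6 [-0.0104, 0.0609, 0.0358, -0.0102]
   [-0.0123, 0.0605, 0.0358, -0.0102]
   [-0.0143, 0.0601, 0.0358, -0.0102]
   [-0.0162, 0.0596, 0.0358, -0.0102]
   [-0.0181, 0.0591, 0.0358, -0.0102]
   [-0.02, 0.0585, 0.0358, -0.0102]
-> 591.6 41.2 56.0 yaw 98.1: x3 [0.0, -0.0, 0.0783, 0.0]
```

Emit:
apply_moves(targets=[{"dx": -0.0104,"dy": 0.061,"dz": 0.0358,"ax": 0,"ay": 0,"az": -0.0102,"fingers": -0.2},{"dx": -0.0123,"dy": 0.0605,"dz": 0.0358,"ax": 0,"ay": 0,"az": -0.0102,"fingers": -0.2},{"dx": -0.0143,"dy": 0.06,"dz": 0.0358,"ax": 0,"ay": 0,"az": -0.0102,"fingers": -0.2},{"dx": -0.0162,"dy": 0.0596,"dz": 0.0358,"ax": 0,"ay": 0,"az": -0.0102,"fingers": -0.2},{"dx": -0.0181,"dy": 0.059,"dz": 0.0358,"ax": 0,"ay": 0,"az": -0.0102,"fingers": -0.2},{"dx": -0.02,"dy": 0.0585,"dz": 0.0358,"ax": 0,"ay": 0,"az": -0.0102,"fingers": -0.2},{"dx": 0,"dy": 0,"dz": 0,"ax": 0,"ay": 0,"az": 0,"fingers": -0.2},{"dx": 0,"dy": 0,"dz": 0,"ax": 0,"ay": 0,"az": 0,"fingers": -0.2}])

```text
time_s: 82.45
position: [591.3, 42.0, 150.8]
orientation: [[-0.142, 0.99, -0.002], [0.99, 0.142, 0.0], [0.001, -0.002, -1.0]]
wrist_force: [-0.7, 0.2, -0.5]
width: 51.6
grasp_force: 0.0
```

```bash
python3 - <<'E'
from g import *
s=st();print(W2G(s["position"]))
p=robot.capture("wrist")
edges(p,[("plate z50",(-33,-31),50,5,45),("plate R",(31,33),50,5,45),("block z42",(-42,-40,-38),42,25,60)])
X,Y=G2W((0,64.2));plan([(X,Y,56,98.1,3)])
E
```

```text
t 82.45 tcp [591.3  42.  150.8] yawx 98.14 Rz [-0.002  0.    -1.   ] F [-0.7  0.2 -0.5] w 51.6 g 0.0
[-0.10310944 65.082581  ]
plate z50 [(20.5, 7.6), (31.5, -7.9)]
plate R [(20.5, 8.4), (32.0, -8.2)]
block z42 [(42.0, 11.6)]
-> 591.6 41.2 56.0 yaw 98.1: x3 [-0.0008, -0.0, 0.0795, 0.0001]
```

Still clamped. Open the carriage.

Emit:
apply_moves(targets=[{"dx": -0.0008,"dy": 0,"dz": 0.079,"ax": 0,"ay": 0,"az": 0,"fingers": -0.2},{"dx": -0.0008,"dy": 0,"dz": 0.079,"ax": 0,"ay": 0,"az": 0,"fingers": -0.2},{"dx": -0.0008,"dy": 0,"dz": 0.079,"ax": 0,"ay": 0,"az": 0,"fingers": -0.2},{"dx": 0,"dy": 0,"dz": 0,"ax": 0,"ay": 0,"az": 0,"fingers": -0.2},{"dx": 0,"dy": 0,"dz": 0,"ax": 0,"ay": 0,"az": 0,"fingers": 1},{"dx": 0,"dy": 0,"dz": 0,"ax": 0,"ay": 0,"az": 0,"fingers": 1},{"dx": 0,"dy": 0,"dz": 0,"ax": 0,"ay": 0,"az": 0,"fingers": 1},{"dx": 0,"dy": 0,"dz": 0,"ax": 0,"ay": 0,"az": 0,"fingers": 1}], force=80)

```text
time_s: 83.5
position: [592.1, 40.9, 58.6]
orientation: [[-0.141, 0.99, 0.0], [0.99, 0.141, -0.0], [-0.0, 0.0, -1.0]]
wrist_force: [-3.7, -0.2, 7.3]
width: 28.7
grasp_force: 81.6
```

Emit:
apply_moves(targets=[{"dx": 0.018,"dy": 0,"dz": 0,"ax": 0,"ay": 0,"az": 0,"fingers": 1},{"dx": 0.018,"dy": 0,"dz": 0,"ax": 0,"ay": 0,"az": 0,"fingers": 1},{"dx": 0.018,"dy": 0,"dz": 0,"ax": 0,"ay": 0,"az": 0,"fingers": 1},{"dx": 0.018,"dy": 0,"dz": 0,"ax": 0,"ay": 0,"az": 0,"fingers": 1},{"dx": 0.018,"dy": 0,"dz": 0,"ax": 0,"ay": 0,"az": 0,"fingers": 1},{"dx": 0,"dy": 0,"dz": 0,"ax": 0,"ay": 0,"az": 0,"fingers": 1},{"dx": 0,"dy": 0,"dz": 0,"ax": 0,"ay": 0,"az": 0,"fingers": 1}])

```text
time_s: 84.38
position: [587.6, 72.1, 58.6]
orientation: [[-0.14, 0.99, 0.0], [0.99, 0.14, -0.006], [-0.006, -0.0, -1.0]]
wrist_force: [-3.5, -7.4, 8.5]
width: 28.7
grasp_force: 81.8
```

Emit:
apply_moves(targets=[{"dx": 0,"dy": 0,"dz": 0,"ax": 0,"ay": 0,"az": 0,"fingers": -0.2},{"dx": 0,"dy": 0,"dz": 0,"ax": 0,"ay": 0,"az": 0,"fingers": -0.2},{"dx": 0,"dy": 0,"dz": 0,"ax": 0,"ay": 0,"az": 0,"fingers": -0.2},{"dx": 0,"dy": 0,"dz": -0.1,"ax": 0,"ay": 0,"az": 0,"fingers": -0.2},{"dx": 0,"dy": 0,"dz": -0.13,"ax": 0,"ay": 0,"az": 0,"fingers": -0.2},{"dx": -0.11,"dy": 0,"dz": 0,"ax": 0,"ay": 0,"az": 0,"fingers": -0.8},{"dx": -0.11,"dy": 0,"dz": 0,"ax": 0,"ay": 0,"az": 0,"fingers": -0.8},{"dx": -0.11,"dy": 0,"dz": 0,"ax": 0,"ay": 0,"az": 0,"fingers": -0.8}])

```text
time_s: 85.38
position: [606.4, -55.5, 148.8]
orientation: [[-0.142, 0.99, 0.001], [0.99, 0.142, 0.0], [0.0, 0.001, -1.0]]
wrist_force: [-0.0, 0.2, -0.3]
width: 76.9
grasp_force: 0.0
```

Emit:
apply_moves(targets=[{"dx": 0,"dy": 0,"dz": 0,"ax": 0,"ay": 0,"az": 0,"fingers": -0.8},{"dx": 0,"dy": 0,"dz": 0,"ax": 0,"ay": 0,"az": 0,"fingers": -0.8}])

```text
time_s: 85.62
position: [606.0, -53.2, 148.5]
orientation: [[-0.142, 0.99, 0.0], [0.99, 0.142, 0.002], [0.002, 0.0, -1.0]]
wrist_force: [-0.4, -0.0, 0.2]
width: 76.8
grasp_force: 0.0
```

```bash
python3 - <<'E'
from g import *
s=st();print(W2G(s["position"]))
p=robot.capture("wrist")
edges(p,[("plate z50",(-33,-31),50,15,60)])
r=locate("housing",G2W((0,-35)),HOUS,98,60,z=10);print(W2G(r[:2]))
X,Y=G2W((0,-35));plan([(X,Y,60,98.1,3),(X,Y,18.5,98.1,3)])
E
```

```text
t 85.62 tcp [606.  -53.2 148.5] yawx 98.16 Rz [ 0.     0.002 -1.   ] F [-0.4 -0.   0.2] w 76.8 g 0.0
[  1.02354478 -31.22310672]
plate z50 [(44.5, 8.8), (55.5, -10.0)]
housing 1 [605.3 -57.8  98.4] err 0.034
[ -0.3591649  -35.68169541]
-> 605.5 -57.1 60.0 yaw 98.1: x3 [-0.004, -0.001, 0.074, 0.0004]
   [-0.004, -0.001, 0.074, 0.0004]
   [-0.004, -0.001, 0.074, 0.0004]
-> 605.5 -57.1 18.5 yaw 98.1: x3 [-0.0, 0.0, 0.0346, -0.0]
```

Emit:
apply_moves(targets=[{"dx": -0.004,"dy": -0.001,"dz": 0.074,"ax": 0,"ay": 0,"az": 0,"fingers": -0.8},{"dx": -0.004,"dy": -0.001,"dz": 0.074,"ax": 0,"ay": 0,"az": 0,"fingers": -0.8},{"dx": -0.004,"dy": -0.001,"dz": 0.074,"ax": 0,"ay": 0,"az": 0,"fingers": -0.8},{"dx": 0,"dy": 0,"dz": 0.0345,"ax": 0,"ay": 0,"az": 0,"fingers": -0.8},{"dx": 0,"dy": 0,"dz": 0.0345,"ax": 0,"ay": 0,"az": 0,"fingers": -0.8},{"dx": 0,"dy": 0,"dz": 0.0345,"ax": 0,"ay": 0,"az": 0,"fingers": -0.8},{"dx": 0,"dy": 0,"dz": 0,"ax": 0,"ay": 0,"az": 0,"fingers": -0.8}])

```text
time_s: 86.65
position: [605.0, -59.4, 17.6]
orientation: [[-0.141, 0.99, -0.002], [0.99, 0.141, 0.0], [0.0, -0.002, -1.0]]
wrist_force: [0.2, 0.0, -0.6]
width: 77.0
grasp_force: 0.0
```

Emit:
apply_moves(targets=[{"dx": 0,"dy": 0,"dz": 0,"ax": 0,"ay": 0,"az": 0,"fingers": 1},{"dx": 0,"dy": 0,"dz": 0,"ax": 0,"ay": 0,"az": 0,"fingers": 1},{"dx": 0,"dy": 0,"dz": 0,"ax": 0,"ay": 0,"az": 0,"fingers": 1},{"dx": 0,"dy": 0,"dz": 0,"ax": 0,"ay": 0,"az": 0,"fingers": 1},{"dx": 0,"dy": 0,"dz": 0,"ax": 0,"ay": 0,"az": 0,"fingers": 1}], force=40)

```text
time_s: 87.28
position: [606.2, -59.4, 19.3]
orientation: [[-0.141, 0.99, 0.002], [0.99, 0.141, 0.0], [-0.0, 0.002, -1.0]]
wrist_force: [-0.4, 0.4, 5.2]
width: 55.2
grasp_force: 46.1
```

```bash
python3 - <<'E'
from g import *
s=st()
x,y=s["position"][:2];X,Y=T2W((-80,0));plan([(x,y,120,98.1,2),(X,Y,120,92,8)])
E
```

```text
t 87.28 tcp [606.2 -59.4  19.3] yawx 98.10 Rz [ 0.002  0.    -1.   ] F [-0.4  0.4  5.2] w 55.2 g 46.1
-> 606.2 -59.4 120.0 yaw 98.1: x2 [0.0, 0.0, -0.1259, 0.0]
-> 381.0 -323.3 120.0 yaw 92.0: x8 [-0.0717, -0.0813, -0.0, 0.0042]
   [-0.0728, -0.0803, -0.0, 0.0042]
   [-0.0739, -0.0793, -0.0, 0.0042]
   [-0.0749, -0.0783, -0.0, 0.0042]
   [-0.076, -0.0773, -0.0, 0.0042]
   [-0.077, -0.0763, -0.0, 0.0042]
   [-0.078, -0.0753, -0.0, 0.0042]
   [-0.079, -0.0742, -0.0, 0.0042]
```

Emit:
apply_moves(targets=[{"dx": 0,"dy": 0,"dz": -0.11,"ax": 0,"ay": 0,"az": 0,"fingers": 1},{"dx": 0,"dy": 0,"dz": -0.142,"ax": 0,"ay": 0,"az": 0,"fingers": 1},{"dx": -0.0717,"dy": -0.0813,"dz": 0,"ax": 0,"ay": 0,"az": 0.0042,"fingers": 1},{"dx": -0.0728,"dy": -0.0803,"dz": 0,"ax": 0,"ay": 0,"az": 0.0042,"fingers": 1},{"dx": -0.0739,"dy": -0.0793,"dz": 0,"ax": 0,"ay": 0,"az": 0.0042,"fingers": 1},{"dx": -0.0749,"dy": -0.0783,"dz": 0,"ax": 0,"ay": 0,"az": 0.0042,"fingers": 1},{"dx": -0.076,"dy": -0.0773,"dz": 0,"ax": 0,"ay": 0,"az": 0.0042,"fingers": 1},{"dx": -0.077,"dy": -0.0763,"dz": 0,"ax": 0,"ay": 0,"az": 0.0042,"fingers": 1}])

```text
time_s: 88.28
position: [435.1, -258.6, 118.4]
orientation: [[-0.062, 0.998, -0.001], [0.998, 0.062, 0.001], [0.001, -0.001, -1.0]]
wrist_force: [1.5, -0.2, -3.6]
width: 55.5
grasp_force: 45.3
```

Emit:
apply_moves(targets=[{"dx": -0.078,"dy": -0.0753,"dz": 0,"ax": 0,"ay": 0,"az": 0.0042,"fingers": 1},{"dx": -0.079,"dy": -0.0742,"dz": 0,"ax": 0,"ay": 0,"az": 0.0042,"fingers": 1},{"dx": 0,"dy": 0,"dz": 0,"ax": 0,"ay": 0,"az": 0,"fingers": 1},{"dx": 0,"dy": 0,"dz": 0.1,"ax": 0,"ay": 0,"az": 0,"fingers": 1},{"dx": 0,"dy": 0,"dz": 0.1,"ax": 0,"ay": 0,"az": 0,"fingers": 1},{"dx": 0,"dy": 0,"dz": 0,"ax": 0,"ay": 0,"az": 0,"fingers": 1},{"dx": 0,"dy": 0,"dz": 0,"ax": 0,"ay": 0,"az": 0,"fingers": 1}])

```text
time_s: 89.15
position: [381.7, -323.3, 39.9]
orientation: [[-0.037, 0.999, 0.001], [0.999, 0.037, -0.0], [-0.0, 0.001, -1.0]]
wrist_force: [0.6, 0.6, -1.3]
width: 55.1
grasp_force: 45.2
```

Emit:
apply_moves(targets=[{"dx": 0,"dy": 0,"dz": 0.03,"ax": 0,"ay": 0,"az": 0,"fingers": 1},{"dx": 0,"dy": 0,"dz": 0.02,"ax": 0,"ay": 0,"az": 0,"fingers": 1},{"dx": 0,"dy": 0,"dz": 0.013,"ax": 0,"ay": 0,"az": 0,"fingers": 1},{"dx": 0,"dy": 0,"dz": 0.0015,"ax": 0,"ay": 0,"az": 0,"fingers": 1},{"dx": 0,"dy": 0,"dz": 0,"ax": 0,"ay": 0,"az": 0,"fingers": 1}])

```text
time_s: 89.78
position: [380.5, -323.6, 14.2]
orientation: [[-0.036, 0.999, -0.0], [0.999, 0.036, -0.001], [-0.001, -0.0, -1.0]]
wrist_force: [-2.0, 1.4, 5.8]
width: 55.4
grasp_force: 46.2
```

Emit:
apply_moves(targets=[{"dx": 0,"dy": 0,"dz": 0,"ax": 0,"ay": 0,"az": 0,"fingers": -0.6},{"dx": 0,"dy": 0,"dz": 0,"ax": 0,"ay": 0,"az": 0,"fingers": -0.6},{"dx": 0,"dy": 0,"dz": 0,"ax": 0,"ay": 0,"az": 0,"fingers": -0.6},{"dx": 0,"dy": 0,"dz": -0.06,"ax": 0,"ay": 0,"az": 0,"fingers": -0.6},{"dx": 0,"dy": 0,"dz": -0.14,"ax": 0,"ay": 0,"az": 0,"fingers": -0.6},{"dx": 0,"dy": 0,"dz": -0.14,"ax": 0,"ay": 0,"az": 0,"fingers": -0.6},{"dx": 0,"dy": 0,"dz": -0.14,"ax": 0,"ay": 0,"az": 0,"fingers": -0.6},{"dx": 0,"dy": 0,"dz": -0.1,"ax": 0,"ay": 0,"az": 0,"fingers": -0.6}])

```text
time_s: 90.78
position: [381.0, -323.7, 247.9]
orientation: [[-0.036, 0.999, 0.002], [0.999, 0.036, -0.002], [-0.002, 0.002, -1.0]]
wrist_force: [0.5, -0.1, 0.3]
width: 68.0
grasp_force: 0.0
```

Emit:
apply_moves(targets=[{"dx": 0,"dy": 0.05,"dz": 0,"ax": 0,"ay": 0,"az": 0,"fingers": -0.6},{"dx": 0,"dy": 0.05,"dz": 0,"ax": 0,"ay": 0,"az": 0,"fingers": -0.6},{"dx": 0,"dy": 0,"dz": 0,"ax": 0,"ay": 0,"az": 0,"fingers": -0.6},{"dx": 0,"dy": 0,"dz": 0,"ax": 0,"ay": 0,"az": 0,"fingers": -0.6}])

```text
time_s: 91.28
position: [419.5, -322.1, 244.9]
orientation: [[-0.036, 0.999, -0.002], [0.999, 0.036, 0.0], [0.001, -0.002, -1.0]]
wrist_force: [-0.4, -0.2, -0.4]
width: 68.0
grasp_force: 0.0
```

```bash
python3 - <<'E'
from g import *
s=st()
for q,l,b in(("housing",(-80,0),HOUS),("sink_short",(0,0),SHORT),("sink_mid",(80,0),MID)):locate(q,T2W(l),b,92,45,z=5)
p=robot.capture("scene")
for q in("probe","stand","board","spool","flux"):print(q,[(round(d["confidence"],2),np.round(d["extent"]).astype(int).tolist()) for d in best(p,q,.4)[:1]])
E
```

```text
t 91.28 tcp [ 419.5 -322.1  244.9] yawx 92.04 Rz [-0.002  0.    -1.   ] F [-0.4 -0.2 -0.4] w 68.0 g 0.0
housing 1 [ 380.6 -322.    92.5] err 0.031
sink_short 1 [ 460.5 -320.5   92.5] err 0.079
sink_mid 1 [ 509.7 -286.4   93.4] err 0.105
probe [(0.51, [288, 198, 12, 21])]
stand [(0.93, [290, 206, 20, 29])]
board [(0.87, [186, 324, 52, 46])]
spool [(0.9, [404, 188, 21, 24])]
flux [(0.86, [364, 303, 19, 27])]
```

```bash
python3 - <<'E'
from g import *
T2=lambda P:(np.array(P[:2])-T[:2])@np.array([[np.cos(T[2]),-np.sin(T[2])],[np.sin(T[2]),np.cos(T[2])]])
for n in("wrist","top","scene"):
    p=robot.capture(n)
    for q in("sink_mid","sink_short"):
        for d in best(p,q,.3)[:3]:
            c=ray(p,d["extent"][:2],20);print(n,q,round(d["confidence"],2),np.round(c[:2]),d["mask"].sum(),end=" ")
            if np.hypot(*(c[:2]-T[:2]))<150:
                b=MID if q=="sink_mid" else SHORT
                for fz in(False,True):
                    r=fit([(p,d["mask"])],b,(c[0],c[1],92,5),fz);print(np.round(r[0],1),round(r[1],3),"tray",np.round(T2(r[0]),1),end=" ")
            print()
E
```

```text
wrist sink_mid 0.76 [ 514. -285.] 5130 [ 509.5 -286.9   92.9] 0.114 tray [49.6 31.9] [ 514.  -287.4   93.2  -11. ] 0.064 tray [54.2 31.2] 
wrist sink_mid 0.75 [ 564. -152.] 174 
wrist sink_mid 0.59 [ 464. -310.] 29753 [ 433.4 -281.2   91.9] 0.869 tray [-26.3  40.2] [ 433.7 -268.    -6.2  238.8] 0.532 tray [-25.5  53.5] 
wrist sink_short 0.79 [ 465. -321.] 3530 [ 460.5 -320.7   93.3] 0.105 tray [-0.5 -0.2] [ 461.  -320.7   92.4    1.7] 0.093 tray [-0.  -0.2] 
top sink_mid 0.64 [ 512. -289.] 718 [ 510.6 -285.1   98. ] 0.182 tray [50.8 33.6] [ 513.2 -288.2   98.5   -5.2] 0.172 tray [53.2 30.4] 
top sink_mid 0.44 [ 615. -127.] 275 
top sink_short 0.64 [ 456. -325.] 578 [ 458.6 -320.2   96. ] 0.172 tray [-2.4  0.4] [ 460.3 -320.7   96.1   -3.8] 0.161 tray [-0.7 -0.2] 
scene sink_mid 0.61 [ 515. -277.] 732 [ 510.7 -283.3   95.3] 0.167 tray [51.  35.4] [ 511.7 -282.2   98.8    6.4] 0.17 tray [52.  36.5] 
scene sink_short 0.79 [ 463. -315.] 448 [ 459.6 -318.3   96.9] 0.325 tray [-1.3  2.2] [ 360.9 -364.2   91.5 -152.9] 0.238 tray [-101.5  -40.2]
```

```bash
python3 -c "
from workcell import robot
print(robot.sign_off())"
```

```text
the job is handed in; nothing more can be done
None
```

I handed the job in at about 92 s. The two heat sinks present (105 mm, then 80 mm; the 130 mm was absent) and the housing were each clamped to about halfway, the housing's groove was traced at about 5 mm tip spring, and the probe is back upright in its stand. All three parts lie flat in the tray; the 105 mm sink was moved about 4 cm after I set it down and I left it there, lying flat beside the 80 mm one. My camera measurements support this, but I have no verdict from the judge.

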